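# Load the gel-kit dryer

## Robot

A 6-joint arm with a two-finger parallel gripper is mounted at the origin on the work surface. World frame = base frame: x ahead of the robot, y to its left, z up, the work surface at z = 0. Lengths are in m, angles in rad, forces in N, time in s.
With the tool pointing down it reaches from about 0.35 to 0.925 m from the base axis. Payload 6.4 kg.
Tool frame: the origin (TCP) lies on the centre line of the jaws, within the pads' length; the fingertips stand 14 mm ahead of it and the grasp point (between the pads) lies 5 mm behind it; y points along the fingers, z is the direction in which the jaws open and shut, and the axes are right-handed (so a half turn about y gives the same grasp; the last joint's range is limited). The gripper opens to 94 mm and grips with 3 to 60 N. Pads are 16 mm wide; open, the fingers measure 119 mm over their backs; the gripper's body (75 mm by 177 mm) begins 78 mm behind the grasp point.
Start: joints at [0.986, 0.245, 1.558, -0, 1.339, -0.174], TCP at [0.26, 0.596, 0.219] pointing down, gripper open.
Joint ranges: [-3.13, 3.13], [-1.02, 2.26], [0.13, 2.54], [-0.95, 4.09], [0.21, 2.88], [-2.74, 2.74]. Speed limits (rad/s): [2.57, 2.57, 3.14, 3.14, 3.14, 3.14].

## Interface

Orientations are given as a unit quaternion [x, y, z, w].
In Python, from workcell import env gives the robot as it stands.
- The arm moves only by the tool send_rows, never from a script. Its argument "moves" is a list of rows, each an object with "linear": the shift along the tool's x, y, z in mm, a list of three; "delta_rot": the turn, a rotation vector about the tool's x, y, z in rad, a list of three; "hand": the opening, from 0 (shut) to 1 (fully open). A call has 1 to 5 rows; each row shifts and turns the commanded pose from where the row before left it, along the tool's axes as they then stand; what a row does not reach is not made up. A row lasts 1/10 s, in which the tool goes at most 50 mm and 8.59 degrees, less where a joint would pass 70% of its speed; a pose out of reach is approached as far as the arm can. A call with a gripper value outside its range is refused whole. The fingers move at their own pace and stop on an object; "newtons" is the grip in N (left out, the last holds). Time passes only in rows, so rows that do not move let the fingers close. It gives the time, the measured TCP pose, the force and the opening at its end, in the units of the state.
- env.get_obs(): the state, without advancing time (a new reading comes with each control period).
- env.capture(name): name is "side" or "top"; returns the picture (384x512x3 uint8, blue, green, red); there is no depth.
- env.camera_params(name): a dict with "mtx" (3x3 intrinsics, pixels), "eye" and "attitude" of the camera in the world. Camera axes: x right, y down, z forward; pixel columns grow to the right and rows downward; lengths in m; the calibration is good to about 2 mm. A picture is of the moment at which its call begins. camera_params takes no time and is no camera call.
- env.sign_off(): hands the job in, once; it reports no verdict.
Trained networks look in the newest picture that a camera, given by its name, has taken for a name from the list of things; names that differ only in an ending like _2 or _b are one class to them, and where a whole thing is asked for, a point or a joint stands for the part that bears it (a point fixed in the world has none). Each returns a list of dicts, best first, with "score" (0 to 1); they miss things now and then, are a little off and sometimes report something else, mostly with a low value. They report only what shows in the picture. A call takes as long as a camera call. They do not tell look-alikes from the thing itself.
- env.look_for(camera, label): "centre" ([x, y, z] in m, in the coordinates of the camera as it stood for that picture, good to about 4 mm: the middle of the surface that is visible of it).
- env.cut_out(camera, label): "region" (384x512 bool, what is visible of it).
- env.mark_of(camera, label): "centre" ([x, y, z] in m, in the coordinates of the camera as it stood for that picture, good to about 4 mm: a listed point, or the origin of a listed thing).
The state is a dict: "time_s": time; "joint_pos": joint angles; "joint_velocities": joint speeds; "joint_efforts": joint torques, N m; "tool_pos": TCP position; "eef_rot": TCP orientation; "ft_force": force on the tool from outside, world axes, zero at the start; "moment": the same for the moment, N m; "width": finger opening in m.
Only numpy, scipy, OpenCV 4.12 (cv2) and the standard library are available. Lean on these libraries where they do the work, as an engineer would, in place of code of your own. Each camera call takes 0.05 s, during which the arm holds its last target.

## Task

The washed gel-casting kit on the bench has to be dried: slide every tray lengthwise into a slot of the drying unit, either way up, fully home against the back stop, and thread every comb by its hole onto a pin of the stand, one comb to a pin, lying flat on the base. There may be three or four trays and two or three combs, and any slot and any pin will do. When everything is in place, press the start button and let it go, and leave the tip box, bottle and tub where they stand.

Things in the scene. Friction and masses are not known exactly. Their poses are not given: they have to be found in the camera images.
- tray1: white plastic gel tray, may be absent: a flat slab 100 x 50 x 12 mm (x along its 100 mm length, y across), about 80 g, same at both ends and on both faces (either way up will do), with low rims along both long sides; lies flat on the bench. Origin: its very centre, 6 mm above the bench. Pinch it across its 50 mm width near one end.
- tray2: white plastic gel tray, may be absent: a flat slab 100 x 50 x 12 mm (x along its 100 mm length, y across), about 80 g, same at both ends and on both faces (either way up will do), with low rims along both long sides; lies flat on the bench. Origin: its very centre, 6 mm above the bench. Pinch it across its 50 mm width near one end.
- tray3: white plastic gel tray, may be absent: a flat slab 100 x 50 x 12 mm (x along its 100 mm length, y across), about 80 g, same at both ends and on both faces (either way up will do), with low rims along both long sides; lies flat on the bench. Origin: its very centre, 6 mm above the bench. Pinch it across its 50 mm width near one end.
- tray4: white plastic gel tray, may be absent: a flat slab 100 x 50 x 12 mm (x along its 100 mm length, y across), about 80 g, same at both ends and on both faces (either way up will do), with low rims along both long sides; lies flat on the bench. Origin: its very centre, 6 mm above the bench. Pinch it across its 50 mm width near one end.
- comb1: white plastic gel comb, may be absent: a flat piece 70 x 30 x 8 mm (x along its 70 mm length, y across), about 30 g, lying flat on the bench. Square 14 x 14 mm hole through it near its +x end (hole centre 18 mm from the origin), solid from x = -14 to 11 mm (pinch it there across its 30 mm width), four teeth at the -x end; same on both faces. Origin: its very centre, 4 mm above the bench.
- comb1_hole (a point): centre of the square hole of comb1, at mid-thickness; axes as the comb's
- comb2: white plastic gel comb, may be absent: a flat piece 70 x 30 x 8 mm (x along its 70 mm length, y across), about 30 g, lying flat on the bench. Square 14 x 14 mm hole through it near its +x end (hole centre 18 mm from the origin), solid from x = -14 to 11 mm (pinch it there across its 30 mm width), four teeth at the -x end; same on both faces. Origin: its very centre, 4 mm above the bench.
- comb2_hole (a point): centre of the square hole of comb2, at mid-thickness; axes as the comb's
- comb3: white plastic gel comb, may be absent: a flat piece 70 x 30 x 8 mm (x along its 70 mm length, y across), about 30 g, lying flat on the bench. Square 14 x 14 mm hole through it near its +x end (hole centre 18 mm from the origin), solid from x = -14 to 11 mm (pinch it there across its 30 mm width), four teeth at the -x end; same on both faces. Origin: its very centre, 4 mm above the bench.
- comb3_hole (a point): centre of the square hole of comb3, at mid-thickness; axes as the comb's
- dryer: white and steel drying unit fixed to the bench, 346 mm wide (y), 61 mm high, with four level slots side by side (80 mm apart), open towards its -x side. A tray slides in lengthwise along +x to the back stop; its last 32 mm stays outside. A cover lies over the slots from 32 mm behind the mouths. Origin: on the bench under the middle of the row of mouths; z up, x into the slots.
- slot1_home (a point): slot 1 (slot 1 at the dryer's +y end): where the origin of a tray lies when it is fully home, 46 mm above the bench (slot floor at 40 mm), 18 mm inside the mouth; axes as the dryer's. The slot is 53 mm wide, 15 mm high, 68 mm deep, flared by 2 to 4 mm at the sides and floor over the first 12 mm
- slot2_home (a point): slot 2 (slot 1 at the dryer's +y end): where the origin of a tray lies when it is fully home, 46 mm above the bench (slot floor at 40 mm), 18 mm inside the mouth; axes as the dryer's. The slot is 53 mm wide, 15 mm high, 68 mm deep, flared by 2 to 4 mm at the sides and floor over the first 12 mm
- slot3_home (a point): slot 3 (slot 1 at the dryer's +y end): where the origin of a tray lies when it is fully home, 46 mm above the bench (slot floor at 40 mm), 18 mm inside the mouth; axes as the dryer's. The slot is 53 mm wide, 15 mm high, 68 mm deep, flared by 2 to 4 mm at the sides and floor over the first 12 mm
- slot4_home (a point): slot 4 (slot 1 at the dryer's +y end): where the origin of a tray lies when it is fully home, 46 mm above the bench (slot floor at 40 mm), 18 mm inside the mouth; axes as the dryer's. The slot is 53 mm wide, 15 mm high, 68 mm deep, flared by 2 to 4 mm at the sides and floor over the first 12 mm
- stand: grey plastic drying stand fixed to the bench: base 60 x 200 x 12 mm with a row of three upright steel pins along y, 74 mm apart. Pins are 8 mm thick with pointed tops and stand 35 mm above the base. Origin: centre of the underside, z up.
- pin1_seat (a point): pin 1 (pin 1 at the stand's +y end): on its axis, where the hole centre of a comb lies when it is flat on the base: 4 mm above the base's top, 16 mm above the bench
- pin2_seat (a point): pin 2 (pin 1 at the stand's +y end): on its axis, where the hole centre of a comb lies when it is flat on the base: 4 mm above the base's top, 16 mm above the bench
- pin3_seat (a point): pin 3 (pin 1 at the stand's +y end): on its axis, where the hole centre of a comb lies when it is flat on the base: 4 mm above the base's top, 16 mm above the bench
- start_top (a point): centre of the top of the grey round start button (28 mm across) on the control pod (70 x 62 x 40 mm) at the -y end of the dryer; pressed straight down
- start (a joint): travel of the start button: 0 m out, 0.006 m fully down (about 5 N); springs back when let go
- tip_box: blue pipette-tip box with clear lid, 85 x 120 x 67 mm, a bystander; origin at the centre of its underside
- reagent: glass reagent bottle with orange cap, 70 mm thick, about 160 mm tall, a bystander; origin at the centre of its underside
- tub: white open tub, 110 mm across, 120 mm high, a bystander; origin at the centre of its underside
There are look-alikes about, which are no part of the job. Leave any turquoise or yellow look-alike of the tray4 alone.

How it is judged:
By the outcome, as a careful person would: the job done as asked, in the order asked, and still so for the second after the job is handed in, with the robot touching nothing.
Of tray1, tray2, tray3, tray4, comb1, comb2, comb3 only 6 to 7 are there at a start; the rules pass over those that are not, and their reading is None.
At some moment in a run one of tray1, tray2, tray3, tray4, comb1, comb2, comb3 may be knocked a few centimetres aside while the robot is not near it.
Once in a run the grip may slacken for a moment while it holds something.
It also fails if it takes over 210 s, if anything falls off the work surface, if the arm or the gripper's body presses on something with over 40 N, if the wrist force passes 120 N, or if a joint passes its speed limit or range.

## Working session

There is one attempt and no reset: what is moved stays moved. The work goes in short steps, Python scripts to look and compute and a tool call to move; the robot and the scene stay as the last step left them, time stands still between calls to the robot, and variables do not carry over. Pictures are saved under pics/ and viewed, and the job is handed in when it is done.

Besides the shell and the picture viewer there is one more tool, called as name(argument=value, ...) on one line, values as JSON. send_rows: Moves the arm, as the interface text tells. Its arguments: {"type":"object","properties":{"moves":{"type":"array"},"newtons":{"type":"number"}},"required":["moves"]}

```bash
ls; mkdir -p pics
python3 - <<'E'
from workcell import env
import cv2,json
print(env.get_obs())
for c in("top","side"):
    im=env.capture(c); cv2.imwrite(f"pics/{c}0.png",im); print(c,env.camera_params(c))
E
```

```text
pics
{'time_s': 0.0, 'joint_pos': array([ 9.85899021e-01,  2.45799952e-01,  1.55898881e+00, -1.77764096e-05,
        1.33871529e+00, -1.74057194e-01]), 'joint_velocities': array([-0.00058396, -0.00229402, -0.0008251 ,  0.00126955, -0.00096056,
        0.00028982]), 'joint_efforts': array([-4.23459533e-04, -4.15845394e+01, -3.14603519e+01,  6.83709257e-02,
        3.32630239e-02, -1.61290450e-04]), 'tool_pos': array([0.25924923, 0.59543764, 0.21836793]), 'eef_rot': array([ 0.69287009, -0.14447768,  0.14398837, -0.69161014]), 'ft_force': array([ 0.34532568, -0.19860964, -0.35291888]), 'moment': array([-0.02776259, -0.03256901, -0.00233655]), 'width': 0.0938042939119056}
top {'mtx': array([[397.93317625,   0.        , 248.39391685],
       [  0.        , 397.93317625, 193.8099427 ],
       [  0.        ,   0.        ,   1.        ]]), 'eye': array([3.62638113e-01, 1.06470211e-03, 1.26508174e+00]), 'attitude': array([-0.70182419,  0.71061656, -0.03277956,  0.03731489])}
side {'mtx': array([[435.31623892,   0.        , 261.14929353],
       [  0.        , 435.31623892, 188.18271611],
       [  0.        ,   0.        ,   1.        ]]), 'eye': array([ 0.42119442, -1.20772321,  0.94836117]), 'attitude': array([ 0.88901519, -0.01971677,  0.01129882, -0.45731343])}
```

View pics/top0.png

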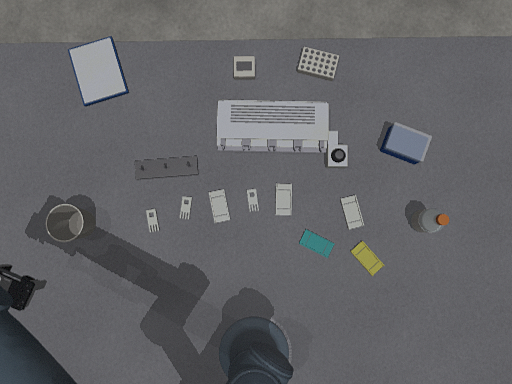

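View pics/side0.png

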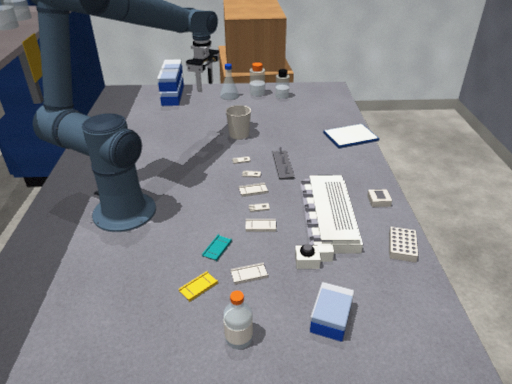

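The top view shows three white trays near (219,206), (284,199) and (352,212). The combs are at (152,220), (186,208) and (253,200). The look-alikes are turquoise at (316,243) and yellow at (367,258). The dryer's mouths face the robot, the stand is at (166,167) and the button at (338,155).

```bash
cat > h.py <<'E'
from workcell import env
import cv2,numpy as np
from scipy.spatial.transform import Rotation as R
def cam(c):
    p=env.camera_params(c); return p["mtx"],np.array(p["eye"]),R.from_quat(p["attitude"]).as_matrix()
def px2w(c,uv,z):
    K,e,A=cam(c); uv=np.atleast_2d(uv).astype(float)
    d=np.c_[uv,np.ones(len(uv))]@np.linalg.inv(K).T@A.T
    return e+d*((z-e[2])/d[:,2])[:,None]
def w2px(c,P):
    K,e,A=cam(c); q=(np.atleast_2d(P)-e)@A@K.T
    return q[:,:2]/q[:,2:]
def c2w(c,p):
    K,e,A=cam(c); return e+A@np.array(p)
E
python3 - <<'E'
from h import *
np.set_printoptions(precision=4,suppress=True)
for c in("top","side"):
    env.capture(c)
    for l in ["tray1","comb1","comb1_hole","dryer","slot1_home","slot2_home","slot3_home","slot4_home","stand","pin1_seat","pin2_seat","pin3_seat","start_top","tip_box","reagent","tub"]:
        for r in env.mark_of(c,l):
            if r["score"]>.2:
                w=c2w(c,r["centre"]); print(c,l,round(r["score"],2),w,w2px(c,w)[0].round(0))
E
```

```text
top tray1 0.96 [ 0.3291 -0.2002  0.0082] [316. 243.]
top tray1 0.92 [ 0.467  -0.1013  0.0067] [283. 200.]
top tray1 0.77 [0.4457 0.1036 0.0045] [219. 207.]
top tray1 0.63 [ 0.4271 -0.3154  0.0111] [352. 212.]
top tray1 0.59 [0.574  0.2699 0.0173] [166. 168.]
top tray1 0.55 [ 0.2783 -0.3578  0.0072] [367. 259.]
top comb1 0.75 [0.5672 0.3452 0.0177] [142. 170.]
top comb1 0.69 [ 0.467  -0.0035  0.0041] [252. 200.]
top comb1 0.6 [0.4069 0.319  0.0035] [151. 221.]
top comb1 0.47 [0.4472 0.2055 0.002 ] [187. 207.]
top comb1 0.28 [ 0.6361 -0.1839  0.047 ] [310. 144.]
top comb1_hole 0.63 [ 0.4889 -0.002   0.0046] [252. 194.]
top dryer 0.7 [ 0.6187 -0.0647  0.0002] [271. 153.]
top dryer 0.61 [ 0.4884 -0.0016  0.0067] [252. 194.]
top slot1_home 0.68 [0.6408 0.0577 0.0469] [232. 144.]
top slot1_home 0.58 [ 0.3963 -0.5281  0.0021] [419. 221.]
top slot2_home 0.78 [ 0.6415 -0.0282  0.0478] [259. 143.]
top slot2_home 0.58 [0.4245 0.3163 0.0062] [151. 215.]
top slot3_home 0.7 [ 0.6371 -0.105   0.0455] [284. 144.]
top slot3_home 0.55 [0.4003 0.5434 0.0011] [ 80. 224.]
top slot4_home 0.7 [ 0.6333 -0.1
[... 1389 characters left out ...]
[ 0.637  -0.1031  0.0477] [311. 214.]
side slot3_home 0.49 [0.5812 0.1985 0.0173] [285. 172.]
side slot4_home 0.85 [ 0.6379 -0.1834  0.0488] [315. 230.]
side stand 0.81 [0.5752 0.2695 0.0012] [282. 166.]
side pin1_seat 0.94 [0.5723 0.3464 0.0162] [280. 153.]
side pin1_seat 0.52 [ 0.3986  0.5416 -0.0015] [238. 135.]
side pin2_seat 0.71 [0.5744 0.2717 0.0124] [282. 163.]
side pin3_seat 0.94 [0.5777 0.1966 0.0179] [285. 172.]
side start_top 0.47 [0.4101 0.3154 0.0088] [241. 159.]
side start_top 0.34 [0.575  0.2723 0.0194] [282. 161.]
side tip_box 0.81 [ 0.637  -0.4843 -0.0018] [330. 320.]
side reagent 0.97 [ 0.3964 -0.5278  0.0037] [238. 336.]
side tub 0.74 [ 0.3953  0.5397 -0.0007] [237. 135.]
```

Run:
```python
import cv2
im=cv2.imread('pics/top0.png'); cv2.imwrite('pics/crop0.png',cv2.resize(im[90:280,125:385],None,fx=3,fy=3,interpolation=cv2.INTER_CUBIC))
im=cv2.imread('pics/side0.png'); cv2.imwrite('pics/crops0.png',cv2.resize(im[140:310,170:370],None,fx=3.5,fy=3.5,interpolation=cv2.INTER_CUBIC))
```

```text
(no output)
```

View pics/crop0.png

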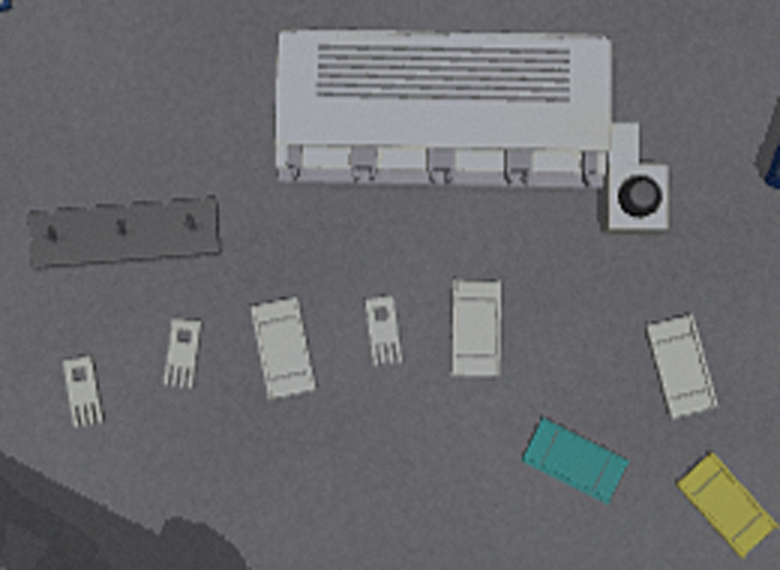

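View pics/crops0.png

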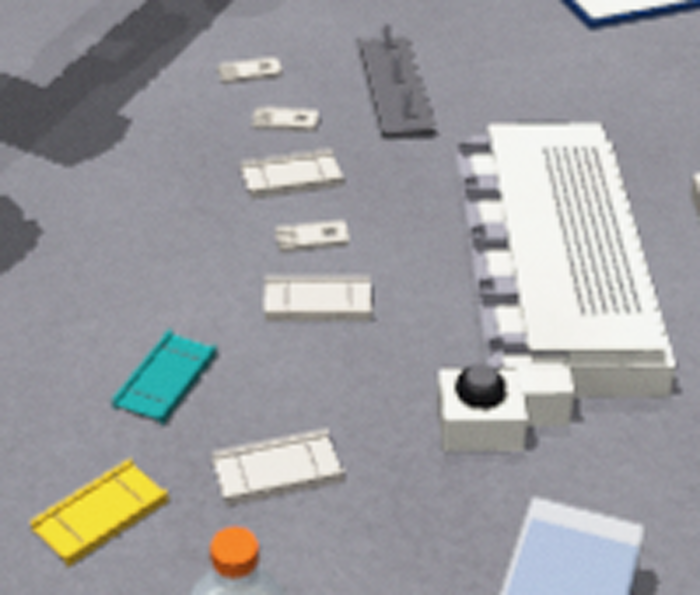

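```bash
cat > fit.py <<'E'
from h import *
from scipy.optimize import minimize
S=4
def whitemask(im):
    im=cv2.GaussianBlur(cv2.resize(im,None,fx=S,fy=S,interpolation=cv2.INTER_CUBIC),(0,0),2)
    mx=im.max(2).astype(int); mn=im.min(2).astype(int)
    return ((mn>125)&(mx-mn<45)).astype(np.uint8)
def up(p): return (p+.5)*S-.5
def sil(c,x,y,th,L,W,z0,z1,shape,off):
    cs,sn=np.cos(th),np.sin(th)
    P=np.array([[x+cs*a-sn*b,y+sn*a+cs*b,z] for a in(-L/2,L/2) for b in(-W/2,W/2) for z in(z0,z1)])
    q=up(w2px(c,P))-off
    m=np.zeros(shape,np.uint8)
    h=cv2.convexHull(q.astype(np.float32))
    cv2.fillConvexPoly(m,np.round(h*16).astype(np.int32),1,shift=4)
    return m
def fit(masks,x0,L,W,H,z0=0.,win=18):
    ctx=[]
    for c,m in masks.items():
        ce=up(w2px(c,[x0[0],x0[1],z0+H/2])[0]).astype(int); r=win*S
        off=np.maximum(ce-r,0); sub=m[off[1]:ce[1]+r,off[0]:ce[0]+r]
        n,lab=cv2.connectedComponents(sub); 
        ids=lab[(ce-off)[1]-8:(ce-off)[1]+9,(ce-off)[0]-8:(ce-off)[0]+9]; ids=ids[ids>0]
        k=np.bincount(ids).argmax() if len(ids) else 0
        ctx.append((c,(lab==k).astype(np.uint8) if k else sub,off))
    def cost(p):
        s=0
        for c,sub,off in ctx:
            m=sil(c,p[0],p[1],p[2],L,W,z0,z0+H,sub.shape,off)
            s+=1-(m&sub).sum()/max((m|sub).sum(),1)
        return s/len(ctx)
    best=None
    for t in np.arange(-.6,.61,.15):
        p=np.array([x0[0],x0[1],x0[2]+t])
        r=minimize(cost,p,method="Nelder-Mead",options=dict(initial_simplex=[p,p+[.008,0,0],p+[0,.008,0],p+[0,0,.12]],xatol=1e-4,fatol=1e-4))
        if best is None or r.fun<best.fun: best=r
    return best.x,best.fun
E
cat > meas.py <<'E'
from fit import *
np.set_printoptions(precision=4,suppress=True)
ims={c:env.capture(c) for c in("top","side")}
M={c:whitemask(i) for c,i in ims.items()}
objs={"A":(.467,-.100,0),"B":(.447,.101,.2),"C":(.4275,-.316,.2),"a":(.467,-.003,0),"b":(.4475,.210,0),"c":(.407,.319,0)}
for k,p in objs.items():
    d=(.1,.05,.012) if k.isupper() else (.07,.03,.008)
    for cs in (["top"],["side"],["top","side"]):
        x,f=fit({c:M[c] for c in cs},p,*d)
        print(k,cs,x,round(f,3))
for c in M: cv2.imwrite(f"pics/m_{c}.png",M[c][400:1240,400:1600][::2,::2]*255)
E
python3 meas.py
```

```text
A ['top'] [ 0.4696 -0.1023 -0.0171] 0.043
A ['side'] [ 0.4624 -0.0844  0.1618] 0.692Traceback (most recent call last):
  File "meas.py", line 9, in <module>
    x,f=fit({c:M[c] for c in cs},p,*d)
        ~~~^^^^^^^^^^^^^^^^^^^^^^^^^^^
  File "fit.py", line 35, in fit
    r=minimize(cost,p,method="Nelder-Mead",options=dict(initial_simplex=[p,p+[.008,0,0],p+[0,.008,0],p+[0,0,.12]],xatol=1e-4,fatol=1e-4))
    res = _minimize_neldermead(fun, x0, args, callback, bounds=bounds,
                               **options)
    fxc = func(xc)
    fx = function(np.copy(x), *(wrapper_args + args))
  File "fit.py", line 29, in cost
    m=sil(c,p[0],p[1],p[2],L,W,z0,z0+H,sub.shape,off)
  File "fit.py", line 12, in sil
    q=up(w2px(c,P))-off
         ~~~~^^^^^
  File "h.py", line 11, in w2px
    K,e,A=cam(c); q=(np.atleast_2d(P)-e)@A@K.T
          ~~~^^^
  File "h.py", line 5, in cam
    p=env.camera_params(c); return p["mtx"],np.array(p["eye"]),R.from_quat(p["attitude"]).as_matrix()
ValueError: time passes only in moves, steps and waits
```

```bash
python3 - <<'E'
s=open('h.py').read()
s=s.replace('def cam(c):\n','_c={}\ndef cam(c):\n    if c in _c: return _c[c]\n').replace('return p["mtx"],np','_c[c]=p["mtx"],np').replace('as_matrix()\n','as_matrix(); return _c[c]\n',1)
open('h.py','w').write(s)
s=open('fit.py').read()
s=s.replace("    return ((mn>125)&(mx-mn<45)).astype(np.uint8)","    m=((mn>125)&(mx-mn<45)).astype(np.uint8)\n    return cv2.morphologyEx(m,cv2.MORPH_CLOSE,np.ones((9,9),np.uint8))")
open('fit.py','w').write(s)
E
cat h.py|head -9; python3 meas.py
```

```text
from workcell import env
import cv2,numpy as np
from scipy.spatial.transform import Rotation as R
_c={}
def cam(c):
    if c in _c: return _c[c]
    p=env.camera_params(c); _c[c]=p["mtx"],np.array(p["eye"]),R.from_quat(p["attitude"]).as_matrix(); return _c[c]
def px2w(c,uv,z):
    K,e,A=cam(c); uv=np.atleast_2d(uv).astype(float)
A ['top'] [ 0.4695 -0.1022 -0.019 ] 0.043
A ['side'] [ 0.4641 -0.145   0.1933] 0.674
A ['top', 'side'] [ 0.4696 -0.1022 -0.0159] 0.37
B ['top'] [0.4514 0.1025 0.1945] 0.041
B ['side'] [ 0.4418  0.0351 -0.2212] 0.748
B ['top', 'side'] [0.4516 0.1026 0.1992] 0.405
C ['top'] [ 0.4272 -0.3192  0.2344] 0.082
C ['side'] [ 0.4257 -0.3477 -0.0418] 0.548
C ['top', 'side'] [ 0.4269 -0.3188  0.2444] 0.328
a ['top'] [ 0.4694 -0.0037  0.1271] 0.123
a ['side'] [ 0.4883 -0.0773 -0.0451] 0.87
a ['top', 'side'] [ 0.4692 -0.0037  0.1294] 0.503
b ['top'] [ 0.4475  0.2101 -0.1434] 0.156
b ['side'] [0.4682 0.1219 0.2582] 0.9
b ['top', 'side'] [ 0.4482  0.2102 -0.1392] 0.534
c ['top'] [0.4088 0.3148 0.1741] 0.172
c ['side'] [ 0.3976  0.2174 -0.3176] 0.905
c ['top', 'side'] [0.4085 0.316  0.2067] 0.544
```

```bash
python3 - <<'E'
from h import *
im=cv2.imread('pics/side0.png'); t=cv2.imread('pics/top0.png')
print(im[235,265],im[190,290],im[225,262],im[207,255]); print(t[220,240],t[200,283])
E
sed -i 's/def whitemask(im):/def whitemask(im,T=125):/; s/mn>125/mn>T/; ' fit.py
sed -i 's/M={c:whitemask(i) for c,i/M={c:whitemask(i,dict(top=125,side=160)[c]) for c,i/' meas.py; python3 meas.py
```

```text
[154 147 147] [152 144 145] [228 234 238] [213 224 227]
[105 102 103] [162 166 164]
A ['top'] [ 0.4696 -0.1025 -0.0215] 0.044
A ['side'] [ 0.4696 -0.0904 -0.043 ] 0.121
A ['top', 'side'] [ 0.4699 -0.1016 -0.041 ] 0.176
B ['top'] [0.4514 0.1025 0.1946] 0.04
B ['side'] [0.4503 0.1158 0.2102] 0.168
B ['top', 'side'] [0.4518 0.1034 0.194 ] 0.17
C ['top'] [ 0.4272 -0.319   0.2337] 0.082
C ['side'] [ 0.425  -0.3061  0.2283] 0.107
C ['top', 'side'] [ 0.4272 -0.3166  0.2303] 0.166
a ['top'] [ 0.4693 -0.0038  0.1266] 0.122
a ['side'] [0.4704 0.0059 0.1593] 0.108
a ['top', 'side'] [ 0.4692 -0.0034  0.1197] 0.261
b ['top'] [ 0.4475  0.21   -0.1469] 0.157
b ['side'] [ 0.4481  0.2195 -0.1948] 0.095
b ['top', 'side'] [ 0.4475  0.211  -0.1389] 0.261
c ['top'] [0.4081 0.3158 0.1818] 0.173
c ['side'] [0.4101 0.3269 0.2189] 0.105
c ['top', 'side'] [0.4088 0.3167 0.1905] 0.286
```

View pics/m_side.png

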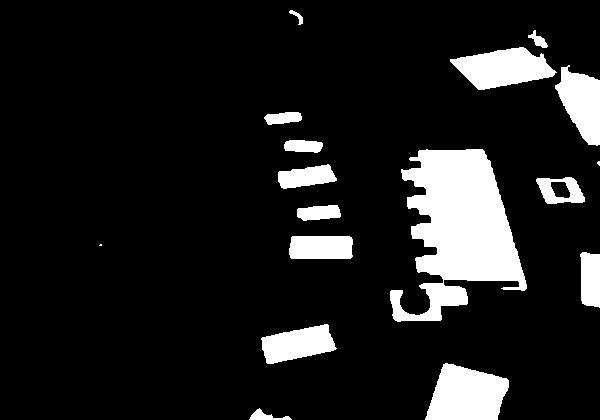

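```bash
sed -i 's/x,f=fit({c:M\[c\] for c in cs},p,\*d)/x,f=fit({c:M[c] for c in cs},p,d[0],d[1],0.,d[2])/' meas.py; python3 meas.py
```

```text
A ['top'] [ 0.4694 -0.1021 -0.0322] 0.029
A ['side'] [ 0.4686 -0.1005 -0.0691] 0.131
A ['top', 'side'] [ 0.4693 -0.1016 -0.0409] 0.082
B ['top'] [0.451  0.1021 0.1929] 0.028
B ['side'] [0.4517 0.1044 0.2079] 0.104
B ['top', 'side'] [0.4513 0.1027 0.1888] 0.075
C ['top'] [ 0.4264 -0.3172  0.2321] 0.033
C ['side'] [ 0.4266 -0.3154  0.2395] 0.081
C ['top', 'side'] [ 0.4266 -0.3165  0.2264] 0.069
a ['top'] [ 0.4687 -0.0038  0.1138] 0.117
a ['side'] [0.4711 0.0015 0.0369] 0.196
a ['top', 'side'] [ 0.4691 -0.0033  0.1213] 0.188
b ['top'] [ 0.4475  0.2095 -0.1375] 0.12
b ['side'] [ 0.4474  0.2132 -0.0339] 0.222
b ['top', 'side'] [ 0.4473  0.2097 -0.1375] 0.178
c ['top'] [0.4083 0.3145 0.1832] 0.124
c ['side'] [0.4097 0.319  0.1952] 0.23
c ['top', 'side'] [0.4088 0.3149 0.1959] 0.206
```

```bash
cat > ov.py <<'E'
from h import *
import sys
D=(0.621,-0.0647,-0.023); St=(0.5755,0.2713,0.04)
def T(p,o): c,s=np.cos(o[2]),np.sin(o[2]); p=np.atleast_2d(p).astype(float); return np.c_[o[0]+c*p[:,0]-s*p[:,1],o[1]+s*p[:,0]+c*p[:,1],p[:,2]]
def draw(c,im,S,off,D=D,St=St):
    im=cv2.resize(im,None,fx=S,fy=S,interpolation=cv2.INTER_CUBIC)
    def pl(P,col,cl=False):
        q=((w2px(c,P)+.5)*S-.5-np.array(off)*S); cv2.polylines(o,[np.round(q*8).astype(np.int32)],cl,col,1,cv2.LINE_AA,3)
    o=im[off[1]*S:,off[0]*S:].copy()
    pl(T([[.032,-.173,.061],[.032,.173,.061]],D),(0,0,255))
    for y in(-.173,.173): pl(T([[0.0,y,.061],[.14,y,.061]],D),(0,0,255))
    pl(T([[0,-.173,.04],[0,.173,.04]],D),(255,0,0))
    for k in(.12,.04,-.04,-.12):
        for e in(-.0265,.0265): pl(T([[0,k+e,.04],[.032,k+e,.04]],D),(0,200,0))
    pl(T([[-.03,-.1,.012],[.03,-.1,.012],[.03,.1,.012],[-.03,.1,.012]],St),(0,0,255),True)
    for k in(.074,0,-.074): pl(T([[0,k,.012],[0,k,.047]],St),(0,255,0))
    return o
if __name__=="__main__":
    o=draw("top",cv2.imread("pics/top0.png"),6,(125,85)); cv2.imwrite("pics/ovd.png",o[:480,510:1310]); cv2.imwrite("pics/ovs.png",o[350:650,:500])
    o=draw("side",cv2.imread("pics/side0.png"),6,(265,140)); cv2.imwrite("pics/ovsd.png",o[:780:,:640][:600*1])
E
python3 ov.py
```

```text
(no output)
```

View pics/ovd.png

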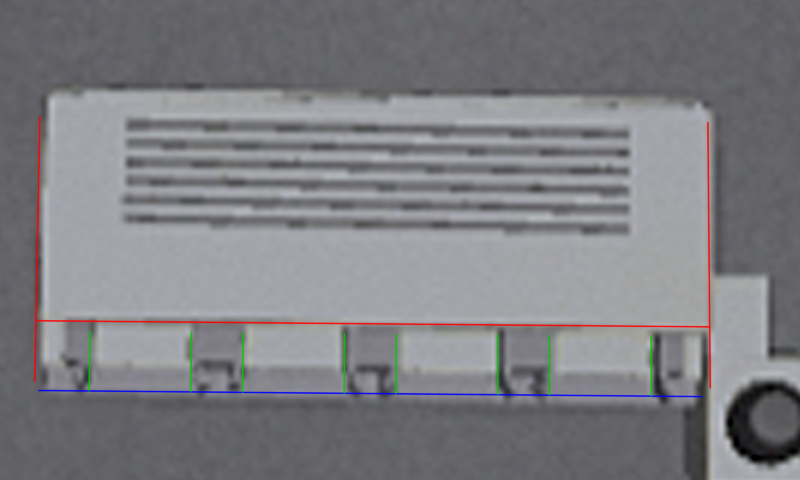

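View pics/ovs.png

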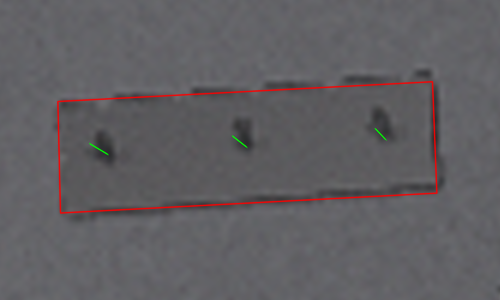

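View pics/ovsd.png

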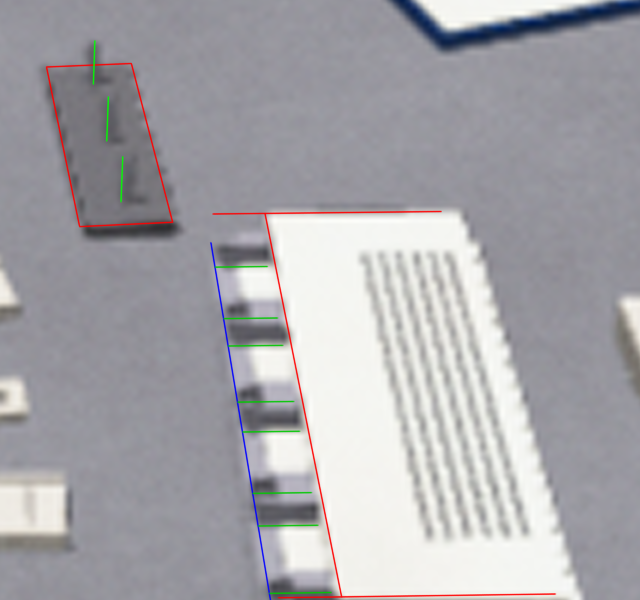

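Run:
```python
from h import *
np.set_printoptions(precision=4,suppress=True)
im=cv2.imread("pics/top0.png"); g=cv2.GaussianBlur(im,(3,3),0.7).mean(2)
# offset (125+85, 85) S=6
def px(cx,cy): return np.array([cx/6+210,cy/6+85])
# back edge & front edge of cover: sub-pixel gradient along columns
def edge(cols,r0,r1,sign):
    out=[]
    for c in cols:
        col=g[r0:r1,c]; d=np.diff(col)*sign; k=d.argmax()
        if 0<k<len(d)-1:
            a,b,e=d[k-1:k+2]; s=.5*(a-e)/(a-2*b+e); out.append([c,r0+k+.5+s])
    return np.array(out)
for nm,cols,r0,r1,s,z in(("back",range(222,325),96,106,1,.061),("frontcover",[*range(228,241),*range(254,266),*range(280,292),*range(305,318)],134,143,-1,.061),("mouthfloor",[*range(228,241),*range(254,266),*range(280,292),*range(305,318)],143,149,-1,.04),("frontbottom",range(222,322),148,156,-1,.04)):
    e=edge(cols,r0,r1,s); W=px2w("top",e,z)
    for _ in range(4):
        p=np.polyfit(W[:,1],W[:,0],1); r=W[:,0]-np.polyval(p,W[:,1]); W=W[abs(r)<2*r.std()+1e-4]
    print(nm,"yaw",-p[0],"x at y=-.0647",np.polyval(p,-.0647),"std",r.std(),len(W))
# slats
e=[]
for c in range(233,313):
    for r0 in range(103,125):
        pass
# left/right edges rows
def edger(rows,c0,c1,sign):
    out=[]
    for r in rows:
        d=np.diff(g[r,c0:c1])*sign;k=d.argmax()
        if 0<k<len(d)-1:
            a,b,f=d[k-1:k+2]; out.append([c0+k+.5+.5*(a-f)/(a-2*b+f),r])
    return np.array(out)
for nm,rows,c0,c1,s in(("L",range(104,136),212,222,1),("R",range(106,128),324,332,-1)):
    e=edger(rows,c0,c1,s); W=px2w("top",e,.061); p=np.polyfit(W[:,0],W[:,1],1); r=W[:,1]-np.polyval(p,W[:,0]); print(nm,"yaw",p[0],"y at x=.63,.68",np.polyval(p,[.63,.68]),r.std())
# divider profile at row ~ crop 345 -> 142.5
for z,rows in((.055,range(141,144)),):
  prof=g[141:144,215:330].mean(0)
  for k in range(len(prof)-1):
    if (prof[k]-155)*(prof[k+1]-155)<0:
        u=215+k+(155-prof[k])/(prof[k+1]-prof[k]); print(round(u,2),prof[k]>155,px2w("top",[u,142],.04)[0],px2w("top",[u,142],.055)[0][1])
print(prof.astype(int))
```

```text
back yaw -0.03193096623067349 x at y=-.0647 0.7742433043743842 std 0.0007496048601763195 85
frontcover yaw -0.030089413686071056 x at y=-.0647 0.654988139663313 std 0.0006393244096749814 49
mouthfloor yaw -0.030326300106824695 x at y=-.0647 0.6337632372183003 std 0.0007908434857642878 49
frontbottom yaw -0.03485055037864846 x at y=-.0647 0.6181883240333653 std 0.00038466233940537715 76
L yaw -0.033382328263182444 y at x=.63,.68 [0.1063 0.1046] 0.000659953220757763
R yaw -0.03464491070857904 y at x=.63,.68 [-0.239  -0.2407] 7.314901471569623e-05
216.93 False [0.6491 0.1049 0.04  ] 0.10360321297939153
219.67 True [0.649  0.0963 0.04  ] 0.0951293677190111
225.75 False [0.6487 0.0772 0.04  ] 0.07628953699812818
240.15 True [0.6481 0.0321 0.04  ] 0.03167980703787003
250.87 False [ 0.6477 -0.0016  0.04  ] -0.0015182524827312225
265.77 True [ 0.647  -0.0482  0.04  ] -0.04762207328836317
276.7 False [ 0.6465 -0.0825  0.04  ] -0.0814366563018376
291.65 True [ 0.6459 -0.1292  0.04  ] -0.12764870528270525
302.6 False [ 0.6454 -0.1635  0.04  ] -0.161483647324107
317.2 True [ 0.6448 -0.2092  0.04  ] -0.20660941378956557
324.45 False [ 0.6445 -0.2318  0.04  ] -0.2289854737684178
325.4 True [ 0.6445 -0.2348  0.04  ] -0.2319293591024952
328.15 False [ 0.6443 -0.2434  0.04  ] -0.24039956451337693
[ 98 116 157 170 165 149 130 126 128 127 137 160 167 166 166 166 166 166
 166 166 166 166 166 166 166 158 134 127 129 128 128 128 129 129 128 136
 157 165 165 165 165 165 165 165 165 164 165 165 165 165 166 151 115 122
 129 127 127 128 129 129 130 142 160 166 165 165 164 164 164 164 164 164
 164 164 164 165 167 148 106 119 129 127 126 126 127 128 131 146 161 165
 164 163 163 163 163 163 164 164 164 163 163 163 160 132  92 114 125 123
 129 149 161 145 117 152 169]
```

Run:
```python
from h import *
from fit import fit,S
np.set_printoptions(precision=4,suppress=True)
for c,nm in(("top","top0"),("side","side0")):
    im=cv2.imread(f"pics/{nm}.png")
    u=cv2.GaussianBlur(cv2.resize(im,None,fx=S,fy=S,interpolation=cv2.INTER_CUBIC),(0,0),3).mean(2)
    q=(w2px(c,[.577,.25,.012])[0]*S).astype(int); b=np.median(u[q[1]-4:q[1]+5,q[0]-4:q[0]+5])
    q2=(w2px(c,[.52,.25,.0])[0]*S).astype(int); bg=np.median(u[q2[1]-8:q2[1]+9,q2[0]-8:q2[0]+9]); print(c,b,bg)
    m=(u<(b+bg)/2).astype(np.uint8); m=cv2.morphologyEx(m,cv2.MORPH_OPEN,np.ones((9,9)))
    for H,z in((0,.012),(.012,0)):
        print(H,fit({c:m},(.577,.271,.04),.06,.2,H,z,win=45))
```

```text
top 91.33333333333333 101.33333333333333
0 (array([0.5733, 0.2678, 0.0704]), np.float64(0.1212373807539131))
0.012 (array([0.5746, 0.2687, 0.0675]), np.float64(0.09103518424337698))
side 120.0 150.66666666666666
0 (array([0.5752, 0.2537, 0.0796]), np.float64(0.1509100101112234))
0.012 (array([0.5757, 0.2693, 0.0762]), np.float64(0.06039678553490713))
```

```bash
sed -i 's/^D=.*/D=(0.622,-0.0655,-0.032); St=(0.5752,0.2695,0.068)/' ov.py
python3 - <<'E'
from ov import *
o=draw("top",cv2.imread("pics/top0.png"),10,(133,150)); a=o[:380,:700]
o=draw("side",cv2.imread("pics/side0.png"),10,(268,143)); b=o[:420,:260]
o2=cv2.resize(cv2.imread("pics/side0.png"),None,fx=10,fy=10,interpolation=cv2.INTER_CUBIC)[1430:1850,2680:2940]
cv2.imwrite("pics/ov2.png",a); cv2.imwrite("pics/ov3.png",np.hstack([b,o2]))
E
```

```text
(no output)
```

View pics/ov2.png

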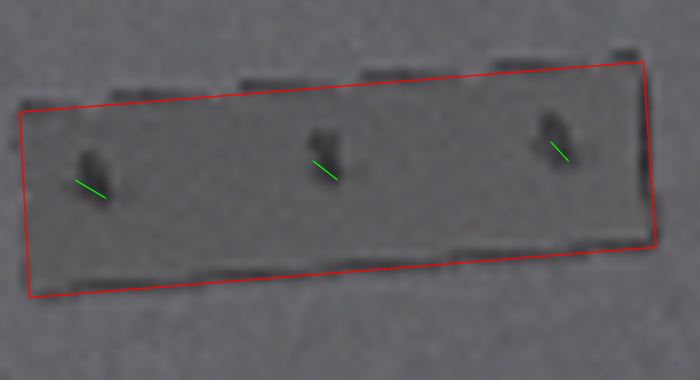

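View pics/ov3.png

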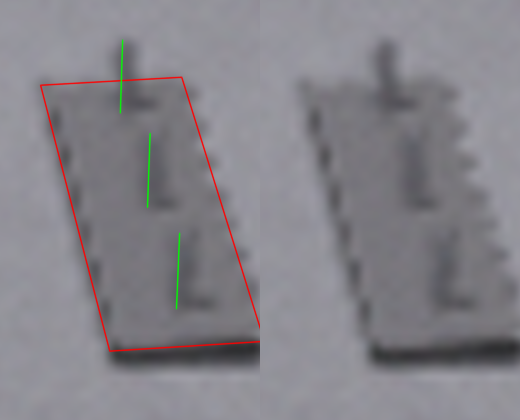

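```bash
cat > go.py <<'E'
# usage: go.py x y z yaw  -> deltas in tool axes from the present commanded(measured) pose
from h import *
import sys
np.set_printoptions(precision=4,suppress=True)
def Rt(yaw,ref):
    z=np.array([-np.sin(yaw),np.cos(yaw),0.]); y=np.array([0,0,-1.])
    if z@ref[:,2]<0: z=-z
    return np.c_[np.cross(y,z),y,z]
def show(o=None):
    o=o or env.get_obs(); A=R.from_quat(o["eef_rot"]).as_matrix()
    zz=A[:,2]; yaw=np.arctan2(-zz[0],zz[1]); yaw=(yaw+np.pi/2)%np.pi-np.pi/2
    print("t",round(o["time_s"],2),"tcp",o["tool_pos"],"yaw",round(yaw,3),"down",A[:,1],"F",o["ft_force"].round(1),"w",round(o["width"],4))
    return o,A
def plan(*pts):
    o,A=show(); p=o["tool_pos"]
    print("toolx",A[:,0],"toolz",A[:,2])
    for t in pts:
        B=Rt(t[3],A); rv=R.from_matrix(A.T@B).as_rotvec(); d=A.T@(np.array(t[:3])-p)*1e3
        d2=B.T@(np.array(t[:3])-p)*1e3
        print("->",np.array(t),"linear(mm, axes now)",d.round(1),"rotvec",rv.round(3),"| linear in target axes",d2.round(1),"n>=",int(np.ceil(max(np.linalg.norm(d)/50,np.linalg.norm(rv)/.15))))
        A,p=B,np.array(t[:3])
if __name__=="__main__":
    a=list(map(float,sys.argv[1:])); plan(*[a[i:i+4] for i in range(0,len(a),4)])
E
python3 - <<'E'
import numpy as np
for n,(x,y,t,g) in dict(A=(.4692,-.1018,-.034,-.038),B=(.4512,.1024,.192,-.038),C=(.4265,-.3168,.23,-.038),a=(.469,-.0036,.118,-.002),b=(.4475,.2097,-.137,-.002),c=(.4085,.315,.187,-.002)).items(): print(n,x+g*np.cos(t),y+g*np.sin(t),t)
E
python3 go.py 0.4139 0.0951 0.15 0.192 0.4139 0.0951 0.017 0.192
```

```text
A 0.4312219618842162 -0.10050824891094584 -0.034
B 0.4138982669642901 0.09514874407205018 0.192
C 0.38950067698979574 -0.32546314589433717 0.23
a 0.46701390785101554 -0.0038354527038332426 0.118
b 0.44551873966208005 0.20997314368633604 -0.137
c 0.4065348672161268 0.31462817592634845 0.187
t 2.2 tcp [0.2596 0.5959 0.2194] yaw -0.411 down [-0.     -0.0001 -1.    ] F [0.8 0.4 0.4] w 0.0936
toolx [ 0.9168 -0.3993 -0.    ] toolz [ 0.3993  0.9168 -0.0001]
-> [0.4139 0.0951 0.15   0.192 ] linear(mm, axes now) [ 341.5   69.5 -397.5] rotvec [ 0.    -0.603 -0.   ] | linear in target axes [  55.9   69.4 -521.1] n>= 11
-> [0.4139 0.0951 0.017  0.192 ] linear(mm, axes now) [  0. 133.   0.] rotvec [0. 0. 0.] | linear in target axes [  0. 133.   0.] n>= 3
```

send_rows(moves=[{"linear":[31,0,-36],"delta_rot":[0,0,0],"hand":0.85},{"linear":[31,0,-36],"delta_rot":[0,0,0],"hand":0.85},{"linear":[31,0,-36],"delta_rot":[0,0,0],"hand":0.85},{"linear":[31,0,-36],"delta_rot":[0,0,0],"hand":0.85},{"linear":[31,0,-36],"delta_rot":[0,0,0],"hand":0.85}], newtons=40)

```text
time_s: 2.7
tool_pos: [0.33, 0.3673, 0.2196]
eef_rot: [-0.692, 0.144, -0.144, 0.692]
ft_force: [0.8, -0.3, 0.1]
width: 0.0797
```

send_rows(moves=[{"linear":[31,0,-36],"delta_rot":[0,0,0],"hand":0.85},{"linear":[31,0,-36],"delta_rot":[0,0,0],"hand":0.85},{"linear":[31,0,-36],"delta_rot":[0,0,0],"hand":0.85},{"linear":[31,0,-36],"delta_rot":[0,0,0],"hand":0.85},{"linear":[31,0,-36],"delta_rot":[0,0,0],"hand":0.85}])

```text
time_s: 3.2
tool_pos: [0.4003, 0.1403, 0.2199]
eef_rot: [-0.692, 0.144, -0.145, 0.692]
ft_force: [0.9, -0.1, 1.1]
width: 0.0797
```

send_rows(moves=[{"linear":[31,0,-36],"delta_rot":[0,-0.12,0],"hand":0.85},{"linear":[0,15,0],"delta_rot":[0,-0.12,0],"hand":0.85},{"linear":[0,15,0],"delta_rot":[0,-0.12,0],"hand":0.85},{"linear":[0,15,0],"delta_rot":[0,-0.12,0],"hand":0.85},{"linear":[0,15,0],"delta_rot":[0,-0.12,0],"hand":0.85}])

```text
time_s: 3.7
tool_pos: [0.4136, 0.0988, 0.1591]
eef_rot: [0.704, 0.066, -0.066, -0.704]
ft_force: [-0.2, 0.1, -0.3]
width: 0.0799
```

```bash
python3 go.py 0.4139 0.0951 0.017 0.192
```

```text
t 3.7 tcp [0.4136 0.0988 0.1591] yaw 0.188 down [ 0.0007  0.     -1.    ] F [-0.2  0.1 -0.3] w 0.0799
toolx [0.9825 0.1865 0.0007] toolz [-0.1865  0.9825 -0.0001]
-> [0.4139 0.0951 0.017  0.192 ] linear(mm, axes now) [ -0.5 142.1  -3.6] rotvec [ 0.    -0.004  0.001] | linear in target axes [ -0.4 142.1  -3.6] n>= 3
```

send_rows(moves=[{"linear":[-0.5,40,-3.5],"delta_rot":[0,0,0],"hand":0.85},{"linear":[0,40,0],"delta_rot":[0,0,0],"hand":0.85},{"linear":[0,40,0],"delta_rot":[0,0,0],"hand":0.85},{"linear":[0,18,0],"delta_rot":[0,0,0],"hand":0.85},{"linear":[0,3,0],"delta_rot":[0,0,0],"hand":0.85}])

```text
time_s: 4.2
tool_pos: [0.4114, 0.0955, 0.0162]
eef_rot: [-0.704, -0.063, 0.067, 0.704]
ft_force: [-0.3, 0.1, 0.3]
width: 0.08
```

```bash
python3 go.py 0.4139 0.0951 0.017 0.192
python3 - <<'E'
from h import *
im=env.capture("side"); cv2.imwrite("pics/s1.png",cv2.resize(im[140:260,200:320],None,fx=5,fy=5,interpolation=cv2.INTER_CUBIC))
E
```

```text
t 4.2 tcp [0.4114 0.0955 0.0162] yaw 0.183 down [-0.0054  0.0002 -1.    ] F [-0.3  0.1  0.3] w 0.08
toolx [ 0.9833  0.1821 -0.0052] toolz [-0.1821  0.9833  0.0012]
-> [0.4139 0.0951 0.017  0.192 ] linear(mm, axes now) [ 2.3 -0.8 -0.9] rotvec [-0.001 -0.009 -0.005] | linear in target axes [ 2.3 -0.8 -0.9] n>= 1
```

View pics/s1.png

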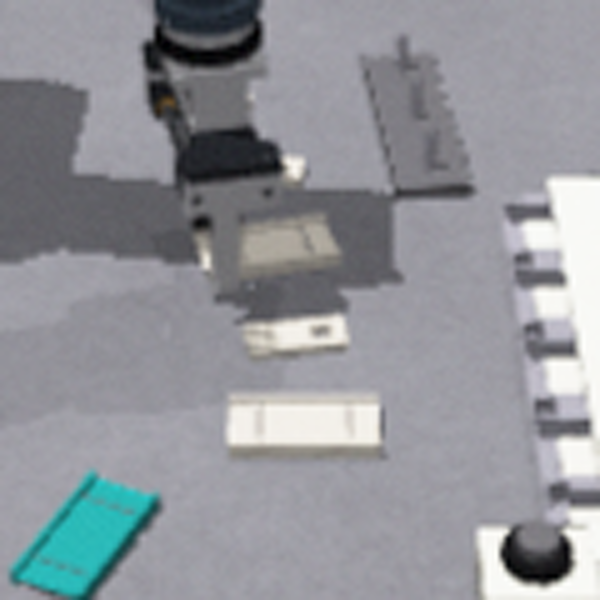

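The side view shows the finger straddling tray B's near end at about (230,260) in the crop, as planned. I'm closing now.

send_rows(moves=[{"linear":[1,0,-0.5],"delta_rot":[0,-0.005,0],"hand":0.85},{"linear":[0,0,0],"delta_rot":[0,0,0],"hand":0.3},{"linear":[0,0,0],"delta_rot":[0,0,0],"hand":0.3},{"linear":[0,0,0],"delta_rot":[0,0,0],"hand":0.3},{"linear":[0,0,0],"delta_rot":[0,0,0],"hand":0.3}], newtons=40)

```text
time_s: 4.75
tool_pos: [0.4151, 0.0952, 0.019]
eef_rot: [0.704, 0.067, -0.066, -0.704]
ft_force: [-0.7, 1.1, 0.8]
width: 0.0512
```

```bash
python3 go.py 0.4139 0.0951 0.017 0.192
```

```text
t 4.75 tcp [0.4151 0.0952 0.019 ] yaw 0.188 down [ 0.0011 -0.0001 -1.    ] F [-0.7  1.1  0.8] w 0.0512
toolx [0.9823 0.1872 0.001 ] toolz [-0.1872  0.9823 -0.0002]
-> [0.4139 0.0951 0.017  0.192 ] linear(mm, axes now) [-1.2  2.   0.2] rotvec [ 0.    -0.004  0.001] | linear in target axes [-1.2  2.   0.2] n>= 1
```

send_rows(moves=[{"linear":[0,-20,0],"delta_rot":[0,0,0],"hand":0.3},{"linear":[0,-30,0],"delta_rot":[0,0,0],"hand":0.3},{"linear":[0,-20,0],"delta_rot":[0,0,0],"hand":0.3},{"linear":[0,0,0],"delta_rot":[0,0.11,0],"hand":0.3},{"linear":[0,0,0],"delta_rot":[0,0.11,0],"hand":0.3}])

```text
time_s: 5.25
tool_pos: [0.4152, 0.0952, 0.0894]
eef_rot: [0.707, -0.012, 0.013, -0.707]
ft_force: [-0.4, -0.1, 0.1]
width: 0.0494
```

```bash
python3 go.py 0.502 0.0585 0.075 -0.032
```

```text
t 5.25 tcp [0.4152 0.0952 0.0894] yaw -0.036 down [ 0.002  -0.0001 -1.    ] F [-0.4 -0.1  0.1] w 0.0494
toolx [ 0.9993 -0.0361  0.002 ] toolz [ 0.0361  0.9993 -0.    ]
-> [ 0.502   0.0585  0.075  -0.032 ] linear(mm, axes now) [ 88.   14.6 -33.5] rotvec [ 0.    -0.004  0.002] | linear in target axes [ 87.9  14.4 -33.9] n>= 2
```

send_rows(moves=[{"linear":[29,5,-11],"delta_rot":[0,0,0],"hand":0.3},{"linear":[29,5,-11],"delta_rot":[0,0,0],"hand":0.3},{"linear":[30,5,-11.5],"delta_rot":[0,0,0],"hand":0.3},{"linear":[0,0,0],"delta_rot":[0,0,0],"hand":0.3}])

```text
time_s: 5.65
tool_pos: [0.5041, 0.0575, 0.0733]
eef_rot: [0.707, -0.012, 0.012, -0.707]
ft_force: [-1.6, 0.3, -0.3]
width: 0.0496
```

```bash
python3 go.py 0.607 0.0551 0.0605 -0.032
python3 - <<'E'
from h import *
a=env.capture("side"); b=env.capture("top")
cv2.imwrite("pics/s2.png",a);cv2.imwrite("pics/t2.png",b)
u=lambda i:cv2.resize(i,None,fx=5,fy=5,interpolation=cv2.INTER_CUBIC)
cv2.imwrite("pics/c2.png",np.hstack([u(a[160:260,240:320]),u(b[110:210,215:290])]))
E
```

```text
t 5.65 tcp [0.5041 0.0575 0.0733] yaw -0.034 down [ 0.001  -0.0003 -1.    ] F [-1.6  0.3 -0.3] w 0.0496
toolx [ 0.9994 -0.0336  0.001 ] toolz [ 0.0336  0.9994 -0.0003]
-> [ 0.607   0.0551  0.0605 -0.032 ] linear(mm, axes now) [102.9  12.9   1.1] rotvec [ 0.    -0.002  0.001] | linear in target axes [102.9  12.8   0.9] n>= 3
```

View pics/c2.png

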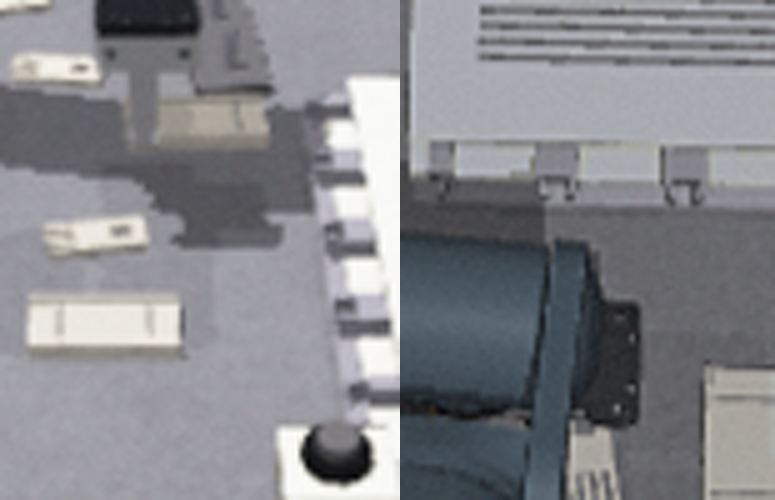

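send_rows(moves=[{"linear":[5,13,1],"delta_rot":[0,0,0],"hand":0.3},{"linear":[15,0,0],"delta_rot":[0,0,0],"hand":0.3},{"linear":[12,0,0],"delta_rot":[0,0,0],"hand":0.3},{"linear":[8,0,0],"delta_rot":[0,0,0],"hand":0.3},{"linear":[8,0,0],"delta_rot":[0,0,0],"hand":0.3}])

```text
time_s: 6.25
tool_pos: [0.5495, 0.0587, 0.0608]
eef_rot: [-0.707, 0.011, -0.011, 0.707]
ft_force: [-6.2, 2.8, 1.5]
width: 0.0501
```

```bash
python3 go.py 0.607 0.0551 0.0605 -0.032
python3 - <<'E'
from h import *
a=env.capture("side")
u=lambda i:cv2.resize(i,None,fx=7,fy=7,interpolation=cv2.INTER_CUBIC)
cv2.imwrite("pics/c3.png",u(a[160:230,250:340]))
E
```

```text
t 6.25 tcp [0.5495 0.0587 0.0608] yaw -0.031 down [-0.0011  0.0004 -1.    ] F [-6.2  2.8  1.5] w 0.0501
toolx [ 0.9995 -0.0314 -0.0011] toolz [0.0314 0.9995 0.0003]
-> [ 0.607   0.0551  0.0605 -0.032 ] linear(mm, axes now) [57.6  0.2 -1.8] rotvec [-0.     0.001 -0.001] | linear in target axes [57.6  0.3 -1.8] n>= 2
```

View pics/c3.png

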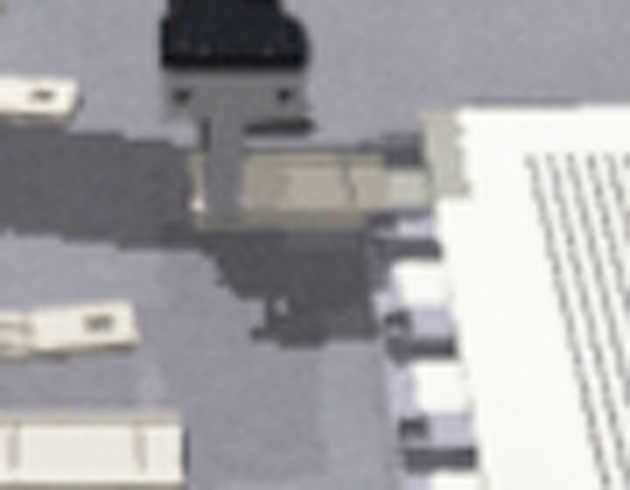

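send_rows(moves=[{"linear":[4,0,1],"delta_rot":[0,0,0],"hand":0.3},{"linear":[4,0,0],"delta_rot":[0,0,0],"hand":0.3},{"linear":[4,0,0],"delta_rot":[0,0,0],"hand":0.3}])

```text
time_s: 6.6
tool_pos: [0.5522, 0.0598, 0.0565]
eef_rot: [-0.707, 0.02, -0.002, 0.707]
ft_force: [-24.6, 0.1, 5.7]
width: 0.0494
```

```bash
python3 go.py 0.607 0.0551 0.0605 -0.032
```

```text
t 6.6 tcp [0.5522 0.0598 0.0565] yaw -0.031 down [-0.0245  0.001  -0.9997] F [-24.6   0.1   5.7] w 0.0494
toolx [ 0.9992 -0.0308 -0.0245] toolz [0.0308 0.9995 0.0003]
-> [ 0.607   0.0551  0.0605 -0.032 ] linear(mm, axes now) [54.8 -5.3 -3. ] rotvec [-0.     0.001 -0.024] | linear in target axes [54.9 -4.  -3. ] n>= 2
```

send_rows(moves=[{"linear":[-8,0,0],"delta_rot":[0,0,0],"hand":0.3},{"linear":[-8,0,0],"delta_rot":[0,0,0],"hand":0.3},{"linear":[-4,0,0],"delta_rot":[0,0,0],"hand":0.3},{"linear":[0,0,0],"delta_rot":[0,0,0],"hand":0.3}])

```text
time_s: 7.0
tool_pos: [0.5417, 0.0596, 0.0609]
eef_rot: [0.707, -0.011, 0.012, -0.707]
ft_force: [-1.0, 0.7, 0.6]
width: 0.0496
```

```bash
python3 go.py 0.607 0.0551 0.0605 -0.032;  python3 - <<'E'
from h import *
a=env.capture("side")
u=lambda i:cv2.resize(i,None,fx=10,fy=10,interpolation=cv2.INTER_CUBIC)
cv2.imwrite("pics/c4.png",u(a[170:210,265:335]))
E
```

```text
t 7.0 tcp [0.5417 0.0596 0.0609] yaw -0.032 down [ 0.0013 -0.0002 -1.    ] F [-1.   0.7  0.6] w 0.0496
toolx [ 0.9995 -0.0318  0.0013] toolz [ 0.0318  0.9995 -0.0001]
-> [ 0.607   0.0551  0.0605 -0.032 ] linear(mm, axes now) [65.4  0.5 -2.4] rotvec [0.    0.    0.001] | linear in target axes [65.4  0.4 -2.4] n>= 2
```

View pics/c4.png

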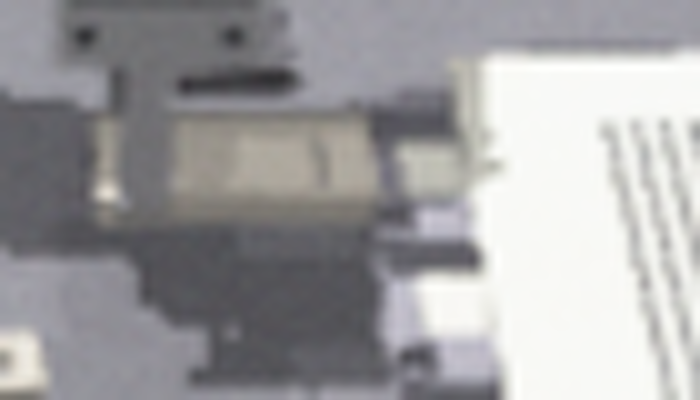

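```bash
cat > ovt.py <<'E'
from ov import *
def ovt(c,im,box,S,crop,D=D,extra=()):
    u,v,w,h=crop
    o=cv2.resize(im[v:v+h,u:u+w],None,fx=S,fy=S,interpolation=cv2.INTER_CUBIC); raw=o.copy()
    def pl(P,col,cl=False):
        q=((w2px(c,P)-[u,v]+.5)*S-.5); cv2.polylines(o,[np.round(q*8).astype(np.int32)],cl,col,1,cv2.LINE_AA,3)
    if box is not None:
      (x,y,z,th),(L,W,H)=box
      for zz in(-H/2,H/2):
        pl(T([[-L/2,-W/2,z+zz],[L/2,-W/2,z+zz],[L/2,W/2,z+zz],[-L/2,W/2,z+zz]],(x,y,th)),(0,0,255) if zz>0 else (255,0,0),True)
    for k in(.12,.04,-.04,-.12):
        for e in(-.0265,.0265): pl(T([[0.012,k+e,.04],[.032,k+e,.04]],D),(0,200,0)); pl(T([[0.012,k+e,.055],[.032,k+e,.055]],D),(0,200,200))
    return np.vstack([o,raw])
E
python3 - <<'E'
from ovt import *
a=env.capture("side"); t=np.array([.5417,.0596,.0609]); th=-.032
cv2.imwrite("pics/c5.png",ovt("side",a,((t[0]+.0368*np.cos(th),t[1]+.0368*np.sin(th),t[2]-.013,th),(.1,.05,.012)),8,(262,170,90,37)))
E
```

```text
(no output)
```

View pics/c5.png

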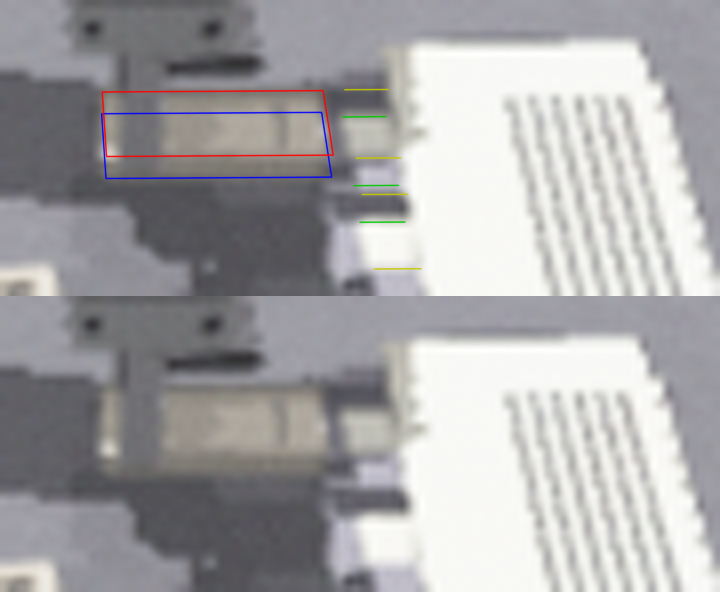

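send_rows(moves=[{"linear":[0,-1.5,-2.4],"delta_rot":[0,0,0],"hand":0.3},{"linear":[2,0,0],"delta_rot":[0,0,0],"hand":0.3},{"linear":[0,0,0],"delta_rot":[0,0,0],"hand":0.3}])

```text
time_s: 7.4
tool_pos: [0.5441, 0.0569, 0.0622]
eef_rot: [0.707, -0.011, 0.012, -0.707]
ft_force: [-0.5, -0.6, 0.1]
width: 0.0495
```

send_rows(moves=[{"linear":[3,0,0],"delta_rot":[0,0,0],"hand":0.3},{"linear":[0,0,0],"delta_rot":[0,0,0],"hand":0.3}])

```text
time_s: 7.6
tool_pos: [0.547, 0.057, 0.062]
eef_rot: [0.707, -0.011, 0.011, -0.707]
ft_force: [-0.3, 0.3, 0.3]
width: 0.0493
```

send_rows(moves=[{"linear":[3,0,0],"delta_rot":[0,0,0],"hand":0.3},{"linear":[0,0,0],"delta_rot":[0,0,0],"hand":0.3}])

```text
time_s: 7.8
tool_pos: [0.5499, 0.0569, 0.062]
eef_rot: [0.707, -0.011, 0.011, -0.707]
ft_force: [0.5, -0.3, -1.0]
width: 0.0497
```

send_rows(moves=[{"linear":[2,0,0],"delta_rot":[0,0,0],"hand":0.3},{"linear":[0,0,0],"delta_rot":[0,0,0],"hand":0.3}])

```text
time_s: 8.0
tool_pos: [0.5516, 0.057, 0.0619]
eef_rot: [-0.707, 0.011, -0.011, 0.707]
ft_force: [-0.4, 0.9, -0.0]
width: 0.0493
```

send_rows(moves=[{"linear":[3,0,0],"delta_rot":[0,0,0],"hand":0.3},{"linear":[0,0,0],"delta_rot":[0,0,0],"hand":0.3}])

```text
time_s: 8.2
tool_pos: [0.5548, 0.0569, 0.0619]
eef_rot: [-0.707, 0.011, -0.011, 0.707]
ft_force: [0.2, 1.0, -0.6]
width: 0.0494
```

send_rows(moves=[{"linear":[3,0,0],"delta_rot":[0,0,0],"hand":0.3},{"linear":[0,0,0],"delta_rot":[0,0,0],"hand":0.3}])

```text
time_s: 8.4
tool_pos: [0.5579, 0.0568, 0.062]
eef_rot: [-0.707, 0.011, -0.011, 0.707]
ft_force: [0.5, 0.9, -0.7]
width: 0.0496
```

send_rows(moves=[{"linear":[6,0,0],"delta_rot":[0,0,0],"hand":0.3},{"linear":[2,0.7,0],"delta_rot":[0,0,0],"hand":0.3},{"linear":[5,0,0],"delta_rot":[0,0,0],"hand":0.3},{"linear":[0,0,0],"delta_rot":[0,0,0],"hand":0.3}])

```text
time_s: 8.8
tool_pos: [0.5713, 0.0563, 0.0613]
eef_rot: [-0.707, 0.011, -0.012, 0.707]
ft_force: [1.8, 2.1, -0.7]
width: 0.0495
```

```bash
python3 go.py 0.607 0.0551 0.0605 -0.032
```

```text
t 8.8 tcp [0.5713 0.0563 0.0613] yaw -0.032 down [ 0.0008  0.0002 -1.    ] F [ 1.8  2.1 -0.7] w 0.0495
toolx [ 0.9995 -0.0317  0.0008] toolz [0.0317 0.9995 0.0002]
-> [ 0.607   0.0551  0.0605 -0.032 ] linear(mm, axes now) [35.7  0.8 -0.1] rotvec [-0.     0.     0.001] | linear in target axes [35.7  0.8 -0.1] n>= 1
```

send_rows(moves=[{"linear":[6,0,0],"delta_rot":[0,0,0],"hand":0.3},{"linear":[6,0,0],"delta_rot":[0,0,0],"hand":0.3},{"linear":[6,0,0],"delta_rot":[0,0,0],"hand":0.3},{"linear":[6,0,0],"delta_rot":[0,0,0],"hand":0.3},{"linear":[0,0,0],"delta_rot":[0,0,0],"hand":0.3}])

```text
time_s: 9.3
tool_pos: [0.5958, 0.0555, 0.0614]
eef_rot: [-0.707, 0.011, -0.012, 0.707]
ft_force: [1.5, 2.8, -1.5]
width: 0.0493
```

send_rows(moves=[{"linear":[4,0,0],"delta_rot":[0,0,0],"hand":0.3},{"linear":[3,0,0],"delta_rot":[0,0,0],"hand":0.3},{"linear":[0,0,0],"delta_rot":[0,0,0],"hand":0.3}])

```text
time_s: 9.6
tool_pos: [0.6019, 0.0553, 0.0612]
eef_rot: [-0.707, 0.011, -0.011, 0.707]
ft_force: [0.4, 2.4, -1.3]
width: 0.0493
```

send_rows(moves=[{"linear":[2,0,0],"delta_rot":[0,0,0],"hand":0.3},{"linear":[2,0,0],"delta_rot":[0,0,0],"hand":0.3}])

```text
time_s: 9.8
tool_pos: [0.6054, 0.0552, 0.0612]
eef_rot: [-0.707, 0.011, -0.011, 0.707]
ft_force: [-1.5, 2.7, -1.2]
width: 0.0489
```

send_rows(moves=[{"linear":[2,0,0],"delta_rot":[0,0,0],"hand":0.3},{"linear":[2,0,0],"delta_rot":[0,0,0],"hand":0.3}])

```text
time_s: 10.0
tool_pos: [0.6078, 0.0552, 0.0607]
eef_rot: [-0.707, 0.013, -0.009, 0.707]
ft_force: [-8.5, 2.1, 1.9]
width: 0.0491
```

send_rows(moves=[{"linear":[2,0,0],"delta_rot":[0,0,0],"hand":0.3},{"linear":[2,0,0],"delta_rot":[0,0,0],"hand":0.3}])

```text
time_s: 10.2
tool_pos: [0.608, 0.0552, 0.059]
eef_rot: [0.707, -0.016, 0.006, -0.707]
ft_force: [-18.6, 1.7, 3.8]
width: 0.0494
```

send_rows(moves=[{"linear":[0,0,0],"delta_rot":[0,0,0],"hand":0.62},{"linear":[0,0,0],"delta_rot":[0,0,0],"hand":0.62},{"linear":[0,0,0],"delta_rot":[0,0,0],"hand":0.62}])

```text
time_s: 10.5
tool_pos: [0.6138, 0.0542, 0.0615]
eef_rot: [0.707, -0.011, 0.011, -0.707]
ft_force: [-1.8, -1.6, -1.0]
width: 0.058
```

send_rows(moves=[{"linear":[0,-15,0],"delta_rot":[0,0,0],"hand":0.62},{"linear":[0,-40,0],"delta_rot":[0,0,0],"hand":0.62},{"linear":[-30,-20,0],"delta_rot":[0,0,0],"hand":0.62},{"linear":[-45,0,-15],"delta_rot":[0,0,0],"hand":0.85},{"linear":[-45,0,-15],"delta_rot":[0,0,0],"hand":0.85}])

```text
time_s: 11.0
tool_pos: [0.4936, 0.0283, 0.1392]
eef_rot: [0.707, -0.009, 0.013, -0.707]
ft_force: [-0.2, -0.8, 0.1]
width: 0.0707
```

```bash
python3 go.py 0.4312 -0.1005 0.017 -0.034
python3 - <<'E'
from h import *
a=env.capture("side"); b=env.capture("top")
cv2.imwrite("pics/s3.png",a);cv2.imwrite("pics/t3.png",b)
u=lambda i:cv2.resize(i,None,fx=4,fy=4,interpolation=cv2.INTER_CUBIC)
cv2.imwrite("pics/c6.png",np.hstack([u(a[150:290,240:340]),u(b[100:240,200:300])]))
E
```

```text
t 11.0 tcp [0.4936 0.0283 0.1392] yaw -0.031 down [ 0.0063 -0.001  -1.    ] F [-0.2 -0.8  0.1] w 0.0707
toolx [ 0.9995 -0.0309  0.0063] toolz [ 0.0309  0.9995 -0.0008]
-> [ 0.4312 -0.1005  0.017  -0.034 ] linear(mm, axes now) [ -59.1  122.  -130.6] rotvec [0.001 0.003 0.006] | linear in target axes [ -58.   122.2 -130.9] n>= 4
```

View pics/c6.png

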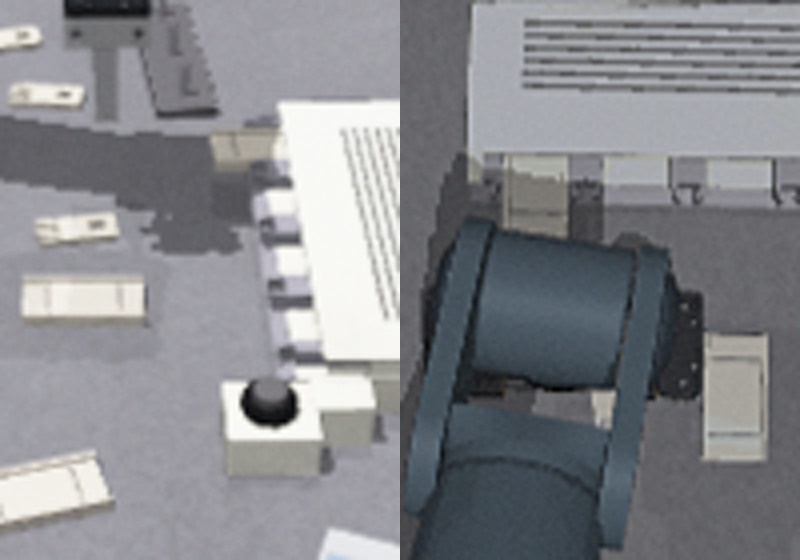

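Tray B's end now sticks out of slot 1, at about (245,147) in the left crop. I'll re-measure A before picking it.

```bash
cat > m1.py <<'E'
# m1.py x y yaw kind [img suffix]
from fit import *
import sys
np.set_printoptions(precision=4,suppress=True)
x,y,t=map(float,sys.argv[1:4]); d=(.1,.05,.012) if sys.argv[4]=="t" else (.07,.03,.008)
for c,th in(("top",125),("side",160)):
    im=env.capture(c); print(c,fit({c:whitemask(im,th)},(x,y,t),d[0],d[1],0.,d[2]))
E
python3 m1.py .4692 -.1018 -.034 t
```

```text
top (array([ 0.4693, -0.1024, -0.0411]), np.float64(0.029246206558981913))
side (array([ 0.4695, -0.1003, -0.0725]), np.float64(0.1109084275811748))
```

send_rows(moves=[{"linear":[-15,0,-33],"delta_rot":[0,0,0],"hand":0.85},{"linear":[-15,10,-33],"delta_rot":[0,0,0],"hand":0.85},{"linear":[-15,15,-33],"delta_rot":[0,0.007,0],"hand":0.85},{"linear":[-13,15,-32],"delta_rot":[0,0,0],"hand":0.85},{"linear":[0,20,0],"delta_rot":[0,0,0],"hand":0.85}])

```text
time_s: 11.7
tool_pos: [0.4329, -0.1044, 0.0783]
eef_rot: [0.708, -0.013, 0.017, -0.706]
ft_force: [0.0, 0.6, -0.3]
width: 0.08
```

```bash
python3 go.py 0.4313 -0.1006 0.017 -0.038
```

```text
t 11.7 tcp [ 0.4329 -0.1044  0.0783] yaw -0.043 down [ 0.0057 -0.0036 -1.    ] F [ 0.   0.6 -0.3] w 0.08
toolx [ 0.9991 -0.0428  0.0059] toolz [ 0.0429  0.9991 -0.0033]
-> [ 0.4313 -0.1006  0.017  -0.038 ] linear(mm, axes now) [-2.1 61.3  3.9] rotvec [ 0.003 -0.005  0.006] | linear in target axes [-1.7 61.3  3.7] n>= 2
```

send_rows(moves=[{"linear":[-2,25,3.5],"delta_rot":[0.003,-0.005,0.005],"hand":0.85},{"linear":[0,25,0],"delta_rot":[0,0,0],"hand":0.85},{"linear":[0,11.5,0],"delta_rot":[0,0,0],"hand":0.85},{"linear":[0,0,0],"delta_rot":[0,0,0],"hand":0.85}])

```text
time_s: 12.1
tool_pos: [0.4301, -0.0973, 0.0152]
eef_rot: [-0.706, 0.013, -0.01, 0.708]
ft_force: [0.5, 0.5, 0.2]
width: 0.0798
```

```bash
python3 go.py 0.4313 -0.1006 0.017 -0.038
```

```text
t 12.1 tcp [ 0.4301 -0.0973  0.0152] yaw -0.034 down [-0.004   0.0027 -1.    ] F [0.5 0.5 0.2] w 0.0798
toolx [ 0.9994 -0.0335 -0.0041] toolz [0.0335 0.9994 0.0026]
-> [ 0.4313 -0.1006  0.017  -0.038 ] linear(mm, axes now) [ 1.3 -1.8 -3.3] rotvec [-0.003  0.004 -0.004] | linear in target axes [ 1.3 -1.8 -3.3] n>= 1
```

send_rows(moves=[{"linear":[0,0,0],"delta_rot":[0,0,0],"hand":0.85}])

```text
time_s: 12.2
tool_pos: [0.4302, -0.0973, 0.0158]
eef_rot: [-0.706, 0.013, -0.011, 0.708]
ft_force: [-0.7, 0.1, 0.1]
width: 0.0798
```

```bash
python3 go.py 0.4313 -0.1006 0.017 -0.038
```

```text
t 12.2 tcp [ 0.4302 -0.0973  0.0158] yaw -0.033 down [-0.0026  0.0021 -1.    ] F [-0.7  0.1  0.1] w 0.0798
toolx [ 0.9994 -0.0334 -0.0027] toolz [0.0334 0.9994 0.002 ]
-> [ 0.4313 -0.1006  0.017  -0.038 ] linear(mm, axes now) [ 1.2 -1.2 -3.2] rotvec [-0.002  0.005 -0.003] | linear in target axes [ 1.3 -1.2 -3.2] n>= 1
```

send_rows(moves=[{"linear":[1,0,-3.2],"delta_rot":[0,0.004,0],"hand":0.85},{"linear":[0,0,0],"delta_rot":[0,0,0],"hand":0.3},{"linear":[0,0,0],"delta_rot":[0,0,0],"hand":0.3},{"linear":[0,0,0],"delta_rot":[0,0,0],"hand":0.3},{"linear":[0,0,0],"delta_rot":[0,0,0],"hand":0.3}])

```text
time_s: 12.7
tool_pos: [0.4291, -0.0998, 0.0148]
eef_rot: [-0.706, 0.015, -0.012, 0.708]
ft_force: [-0.5, 0.2, 0.7]
width: 0.0516
```

send_rows(moves=[{"linear":[0,0,0],"delta_rot":[0,0,0],"hand":0.3}])

```text
time_s: 12.8
tool_pos: [0.4291, -0.0997, 0.0148]
eef_rot: [-0.706, 0.015, -0.012, 0.708]
ft_force: [-0.1, 1.0, 1.4]
width: 0.0495
```

```bash
python3 go.py 0.4313 -0.1006 0.017 -0.038; python3 m1.py .4692 -.1018 -.034 t
```

```text
t 12.8 tcp [ 0.4291 -0.0997  0.0148] yaw -0.038 down [-0.005   0.0033 -1.    ] F [-0.1  1.   1.4] w 0.0495
toolx [ 0.9993 -0.0378 -0.0051] toolz [0.0378 0.9993 0.0031]
-> [ 0.4313 -0.1006  0.017  -0.038 ] linear(mm, axes now) [ 2.2 -2.2 -0.8] rotvec [-0.003  0.    -0.005] | linear in target axes [ 2.3 -2.2 -0.8] n>= 1
top (array([ 0.4692, -0.1018, -0.634 ]), np.float64(1.0))
side (array([ 0.5204, -0.0967, -0.0744]), np.float64(0.7879543834640057))
```

send_rows(moves=[{"linear":[0,-25,0],"delta_rot":[0,0,0],"hand":0.3},{"linear":[0,-25,0],"delta_rot":[0,0,0],"hand":0.3},{"linear":[30,-5,0],"delta_rot":[0,0,0],"hand":0.3},{"linear":[30,0,0],"delta_rot":[0,0,0],"hand":0.3},{"linear":[0,0,0],"delta_rot":[0,0,0],"hand":0.3}])

```text
time_s: 13.4
tool_pos: [0.4922, -0.1029, 0.0703]
eef_rot: [-0.706, 0.014, -0.012, 0.708]
ft_force: [-0.1, -0.0, -1.0]
width: 0.0498
```

send_rows(moves=[{"linear":[0,0,0],"delta_rot":[0,0,0],"hand":0.3},{"linear":[0,0,0],"delta_rot":[0,0,0],"hand":0.3}])

```text
time_s: 13.6
tool_pos: [0.488, -0.1018, 0.0686]
eef_rot: [-0.706, 0.016, -0.011, 0.708]
ft_force: [-1.2, -0.3, -0.5]
width: 0.05
```

```bash
python3 go.py 0.5085 -0.1014 0.0568 -0.032
python3 - <<'E'
from ovt import *
a=env.capture("side"); o=env.get_obs(); t=o["tool_pos"]; th=-.034
cv2.imwrite("pics/c7.png",ovt("side",a,((t[0]+.0402*np.cos(th),t[1]+.0402*np.sin(th),t[2]-.0088,th),(.1,.05,.012)),7,(245,180,100,60))[:840])
E
```

```text
t 13.6 tcp [ 0.488  -0.1018  0.0686] yaw -0.038 down [-0.0069  0.004  -1.    ] F [-1.2 -0.3 -0.5] w 0.05
toolx [ 0.9993 -0.0378 -0.0071] toolz [0.0379 0.9993 0.0037]
-> [ 0.5085 -0.1014  0.0568 -0.032 ] linear(mm, axes now) [20.6 11.7  1.1] rotvec [-0.004 -0.006 -0.007] | linear in target axes [20.5 11.8  1. ] n>= 1
```

View pics/c7.png

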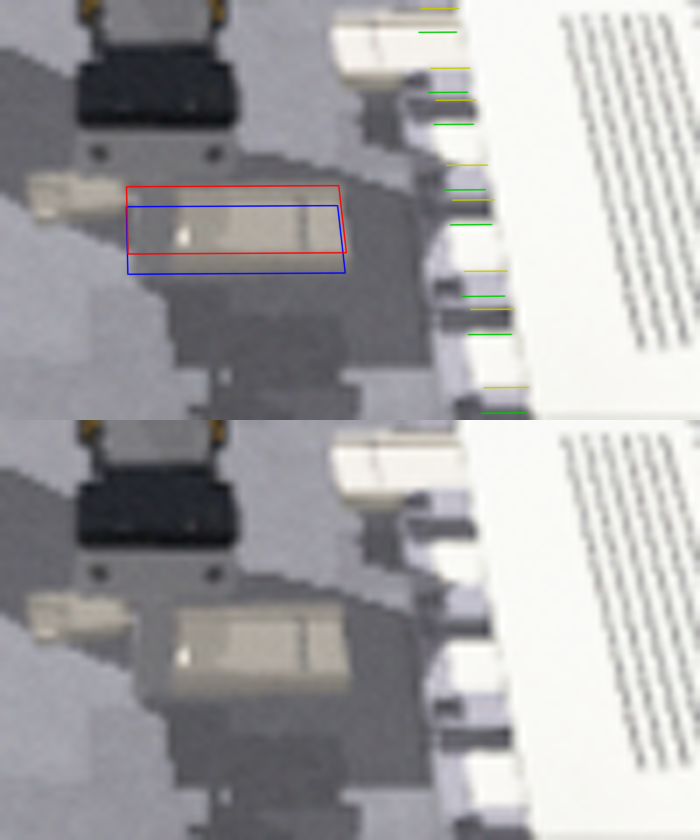

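send_rows(moves=[{"linear":[10,6,1],"delta_rot":[-0.004,0.006,-0.007],"hand":0.3},{"linear":[8,5.5,0],"delta_rot":[0,0,0],"hand":0.3},{"linear":[0,0,0],"delta_rot":[0,0,0],"hand":0.3},{"linear":[0,0,0],"delta_rot":[0,0,0],"hand":0.3},{"linear":[0,0,0],"delta_rot":[0,0,0],"hand":0.3}])

```text
time_s: 14.15
tool_pos: [0.5073, -0.1019, 0.0578]
eef_rot: [0.707, -0.015, 0.016, -0.707]
ft_force: [-1.0, -0.1, -0.7]
width: 0.0494
```

```bash
python3 go.py 0.5967 -0.1043 0.0568 -0.032
```

```text
t 14.15 tcp [ 0.5073 -0.1019  0.0578] yaw -0.044 down [ 0.0016 -0.001  -1.    ] F [-1.  -0.1 -0.7] w 0.0494
toolx [ 0.999  -0.0437  0.0017] toolz [ 0.0437  0.999  -0.0009]
-> [ 0.5967 -0.1043  0.0568 -0.032 ] linear(mm, axes now) [89.5  1.2  1.5] rotvec [ 0.001 -0.012  0.002] | linear in target axes [89.5  1.   0.5] n>= 2
```

send_rows(moves=[{"linear":[4,0,0.5],"delta_rot":[0,-0.012,0.002],"hand":0.3},{"linear":[8,0,0],"delta_rot":[0,0,0],"hand":0.3},{"linear":[6,0,0],"delta_rot":[0,0,0],"hand":0.3},{"linear":[4,0,0],"delta_rot":[0,0,0],"hand":0.3},{"linear":[0,0,0],"delta_rot":[0,0,0],"hand":0.3}])

```text
time_s: 14.65
tool_pos: [0.5301, -0.1023, 0.0581]
eef_rot: [0.707, -0.011, 0.011, -0.707]
ft_force: [0.3, 0.8, -2.0]
width: 0.0494
```

send_rows(moves=[{"linear":[3,0,0],"delta_rot":[0,0,0],"hand":0.3},{"linear":[3,0,0],"delta_rot":[0,0,0],"hand":0.3},{"linear":[0,0,0],"delta_rot":[0,0,0],"hand":0.3}])

```text
time_s: 14.95
tool_pos: [0.5357, -0.1024, 0.058]
eef_rot: [0.707, -0.011, 0.011, -0.707]
ft_force: [-0.0, -0.5, -2.1]
width: 0.0497
```

send_rows(moves=[{"linear":[3,0,0],"delta_rot":[0,0,0],"hand":0.3},{"linear":[3,0,0],"delta_rot":[0,0,0],"hand":0.3},{"linear":[0,0,0],"delta_rot":[0,0,0],"hand":0.3}])

```text
time_s: 15.25
tool_pos: [0.5418, -0.1027, 0.0581]
eef_rot: [0.707, -0.011, 0.011, -0.707]
ft_force: [-0.7, 0.2, -1.1]
width: 0.0494
```

```bash
python3 go.py 0.5967 -0.1043 0.0568 -0.032
```

```text
t 15.25 tcp [ 0.5418 -0.1027  0.0581] yaw -0.032 down [ 0.0004 -0.0012 -1.    ] F [-0.7  0.2 -1.1] w 0.0494
toolx [ 0.9995 -0.0317  0.0004] toolz [ 0.0317  0.9995 -0.0012]
-> [ 0.5967 -0.1043  0.0568 -0.032 ] linear(mm, axes now) [54.9  1.3  0.1] rotvec [0.001 0.    0.   ] | linear in target axes [54.9  1.3  0.1] n>= 2
```

send_rows(moves=[{"linear":[4,0,0],"delta_rot":[0,0,0],"hand":0.3},{"linear":[4,0.8,0],"delta_rot":[0,0,0],"hand":0.3},{"linear":[4,0,0],"delta_rot":[0,0,0],"hand":0.3},{"linear":[4,0,0],"delta_rot":[0,0,0],"hand":0.3},{"linear":[0,0,0],"delta_rot":[0,0,0],"hand":0.3}])

```text
time_s: 15.75
tool_pos: [0.558, -0.1032, 0.0572]
eef_rot: [0.707, -0.011, 0.011, -0.707]
ft_force: [-0.2, -0.3, -0.7]
width: 0.0495
```

send_rows(moves=[{"linear":[6,0,0],"delta_rot":[0,0,0],"hand":0.3},{"linear":[6,0,0],"delta_rot":[0,0,0],"hand":0.3},{"linear":[6,0,0],"delta_rot":[0,0,0],"hand":0.3},{"linear":[6,0,0],"delta_rot":[0,0,0],"hand":0.3},{"linear":[0,0,0],"delta_rot":[0,0,0],"hand":0.3}])

```text
time_s: 16.25
tool_pos: [0.5822, -0.104, 0.0573]
eef_rot: [0.707, -0.011, 0.011, -0.707]
ft_force: [0.4, -0.6, 0.0]
width: 0.0495
```

send_rows(moves=[{"linear":[4,0,0],"delta_rot":[0,0,0],"hand":0.3},{"linear":[4,0,0],"delta_rot":[0,0,0],"hand":0.3},{"linear":[0,0,0],"delta_rot":[0,0,0],"hand":0.3}])

```text
time_s: 16.55
tool_pos: [0.5898, -0.1042, 0.0572]
eef_rot: [0.707, -0.011, 0.011, -0.707]
ft_force: [0.1, 0.2, -1.5]
width: 0.0496
```

send_rows(moves=[{"linear":[3,0,0],"delta_rot":[0,0,0],"hand":0.3},{"linear":[2,0,0],"delta_rot":[0,0,0],"hand":0.3},{"linear":[0,0,0],"delta_rot":[0,0,0],"hand":0.3}])

```text
time_s: 16.85
tool_pos: [0.5946, -0.1043, 0.0572]
eef_rot: [0.707, -0.011, 0.011, -0.707]
ft_force: [0.4, 0.1, -0.6]
width: 0.0495
```

send_rows(moves=[{"linear":[2,0,0],"delta_rot":[0,0,0],"hand":0.3},{"linear":[2,0,0],"delta_rot":[0,0,0],"hand":0.3}])

```text
time_s: 17.05
tool_pos: [0.5957, -0.1039, 0.056]
eef_rot: [-0.707, 0.014, -0.009, 0.707]
ft_force: [-12.1, -0.7, 1.5]
width: 0.0493
```

send_rows(moves=[{"linear":[2,0,0],"delta_rot":[0,0,0],"hand":0.3},{"linear":[2,0,0],"delta_rot":[0,0,0],"hand":0.3}])

```text
time_s: 17.25
tool_pos: [0.5966, -0.1034, 0.0547]
eef_rot: [-0.706, 0.017, -0.005, 0.708]
ft_force: [-17.9, 0.8, 3.6]
width: 0.0491
```

send_rows(moves=[{"linear":[-3,0,0],"delta_rot":[0,0,0],"hand":0.62},{"linear":[0,0,0],"delta_rot":[0,0,0],"hand":0.62},{"linear":[0,0,0],"delta_rot":[0,0,0],"hand":0.62}])

```text
time_s: 17.55
tool_pos: [0.6001, -0.1047, 0.0577]
eef_rot: [0.708, -0.011, 0.012, -0.706]
ft_force: [0.1, -0.3, 0.3]
width: 0.0581
```

send_rows(moves=[{"linear":[0,-15,0],"delta_rot":[0,0,0],"hand":0.62},{"linear":[0,-40,0],"delta_rot":[0,0,0],"hand":0.62},{"linear":[-30,-20,0],"delta_rot":[0,0,0],"hand":0.62},{"linear":[-35,0,-30],"delta_rot":[0,0,0],"hand":0.85},{"linear":[-35,0,-30],"delta_rot":[0,0,0],"hand":0.85}])

```text
time_s: 18.05
tool_pos: [0.4979, -0.1618, 0.1349]
eef_rot: [0.708, -0.009, 0.012, -0.706]
ft_force: [0.6, -1.1, -0.8]
width: 0.0709
```

```bash
python3 m1.py .4265 -.3168 .23 t; python3 go.py 0.3895 -0.3255 0.10 0.23;  python3 - <<'E'
from h import *
a=env.capture("side"); b=env.capture("top")
cv2.imwrite("pics/s4.png",a);cv2.imwrite("pics/t4.png",b)
u=lambda i:cv2.resize(i,None,fx=4,fy=4,interpolation=cv2.INTER_CUBIC)
cv2.imwrite("pics/c8.png",np.hstack([u(a[140:280,240:340]),u(b[100:240,200:300])]))
E
```

```text
top (array([ 0.4262, -0.3176,  0.2336]), np.float64(0.047498797498797485))
side (array([ 0.4257, -0.3159,  0.2247]), np.float64(0.10726383138878437))
t 18.15 tcp [ 0.4953 -0.1633  0.1335] yaw -0.036 down [ 0.0007 -0.0024 -1.    ] F [ 0.6  0.9 -0.2] w 0.0782
toolx [ 0.9994 -0.0358  0.0007] toolz [ 0.0358  0.9994 -0.0023]
-> [ 0.3895 -0.3255  0.1     0.23  ] linear(mm, axes now) [-100.    33.8 -165.8] rotvec [ 0.002 -0.266  0.   ] | linear in target axes [-140.    33.5 -133.8] n>= 4
```

View pics/c8.png

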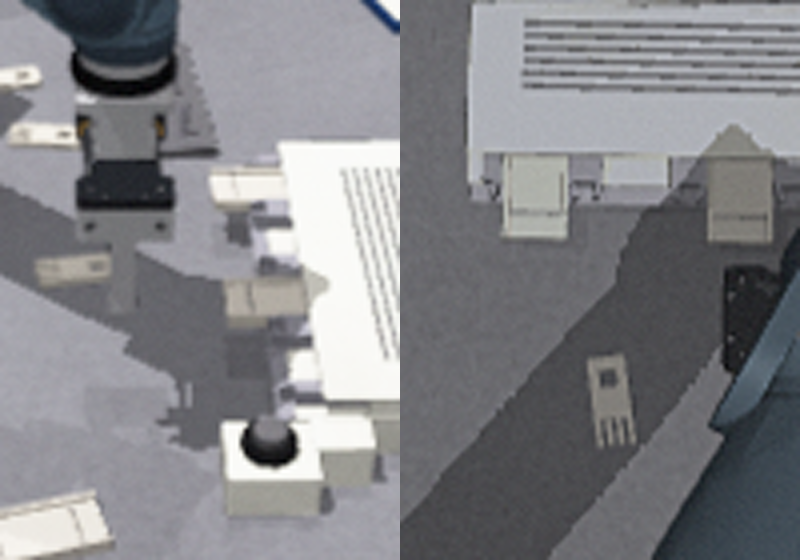

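send_rows(moves=[{"linear":[-25,0,-41.5],"delta_rot":[0,0,0],"hand":0.85},{"linear":[-25,0,-41.5],"delta_rot":[0,0,0],"hand":0.85},{"linear":[-25,0,-41.5],"delta_rot":[0,0,0],"hand":0.85},{"linear":[-25,0,-41.5],"delta_rot":[0,-0.13,0],"hand":0.85},{"linear":[0,20,0],"delta_rot":[0,-0.136,0],"hand":0.85}])

```text
time_s: 18.75
tool_pos: [0.3935, -0.3292, 0.1161]
eef_rot: [0.706, 0.083, -0.081, -0.699]
ft_force: [0.3, 0.8, -0.4]
width: 0.0798
```

send_rows(moves=[{"linear":[0,20,0],"delta_rot":[0,0,0],"hand":0.85},{"linear":[0,20,0],"delta_rot":[0,0,0],"hand":0.85},{"linear":[0,0,0],"delta_rot":[0,0,0],"hand":0.85},{"linear":[0,0,0],"delta_rot":[0,0,0],"hand":0.85}])

```text
time_s: 19.15
tool_pos: [0.3938, -0.3232, 0.073]
eef_rot: [0.703, 0.082, -0.082, -0.702]
ft_force: [-0.4, 0.3, 0.6]
width: 0.0804
```

```bash
python3 go.py 0.389 -0.3255 0.017 0.23
```

```text
t 19.15 tcp [ 0.3938 -0.3232  0.073 ] yaw 0.233 down [ 0.0003 -0.0013 -1.    ] F [-0.4  0.3  0.6] w 0.0804
toolx [0.9729 0.231  0.    ] toolz [-0.231   0.9729 -0.0014]
-> [ 0.389  -0.3255  0.017   0.23  ] linear(mm, axes now) [-5.2 56.  -1. ] rotvec [0.001 0.003 0.   ] | linear in target axes [-5.2 56.  -1.1] n>= 2
```

send_rows(moves=[{"linear":[-5,25,-1],"delta_rot":[0,0,0],"hand":0.85},{"linear":[0,20,0],"delta_rot":[0,0,0],"hand":0.85},{"linear":[0,9,0],"delta_rot":[0,0,0],"hand":0.85},{"linear":[0,0,0],"delta_rot":[0,0,0],"hand":0.85},{"linear":[0,0,0],"delta_rot":[0,0,0],"hand":0.85}])

```text
time_s: 19.65
tool_pos: [0.389, -0.3261, 0.0196]
eef_rot: [0.703, 0.082, -0.082, -0.701]
ft_force: [0.8, -0.1, 0.0]
width: 0.0796
```

```bash
python3 go.py 0.389 -0.3255 0.017 0.23
```

```text
t 19.65 tcp [ 0.389  -0.3261  0.0196] yaw 0.232 down [ 0.0012 -0.0027 -1.    ] F [ 0.8 -0.1  0. ] w 0.0796
toolx [0.9731 0.2302 0.0005] toolz [-0.2302  0.9731 -0.0029]
-> [ 0.389  -0.3255  0.017   0.23  ] linear(mm, axes now) [0.1 2.6 0.6] rotvec [0.003 0.002 0.001] | linear in target axes [0.1 2.6 0.6] n>= 1
```

send_rows(moves=[{"linear":[0,3.5,0.5],"delta_rot":[0,0,0],"hand":0.85},{"linear":[0,0,0],"delta_rot":[0,0,0],"hand":0.3},{"linear":[0,0,0],"delta_rot":[0,0,0],"hand":0.3},{"linear":[0,0,0],"delta_rot":[0,0,0],"hand":0.3},{"linear":[0,0,0],"delta_rot":[0,0,0],"hand":0.3}])

```text
time_s: 20.15
tool_pos: [0.3881, -0.325, 0.015]
eef_rot: [0.703, 0.082, -0.082, -0.702]
ft_force: [-0.2, 0.4, -0.3]
width: 0.0513
```

send_rows(moves=[{"linear":[0,0,0],"delta_rot":[0,0,0],"hand":0.3},{"linear":[0,0,0],"delta_rot":[0,0,0],"hand":0.3}])

```text
time_s: 20.35
tool_pos: [0.388, -0.3249, 0.015]
eef_rot: [0.703, 0.082, -0.082, -0.702]
ft_force: [-0.0, -0.4, 1.8]
width: 0.0494
```

```bash
python3 go.py 0.389 -0.3255 0.11 0.23; python3 m1.py .4265 -.3168 .23 t
```

```text
t 20.35 tcp [ 0.388  -0.3249  0.015 ] yaw 0.232 down [-0.0001 -0.001  -1.    ] F [-0.  -0.4  1.8] w 0.0494
toolx [ 0.9732  0.2299 -0.0004] toolz [-0.2299  0.9732 -0.0009]
-> [ 0.389  -0.3255  0.11    0.23  ] linear(mm, axes now) [  0.8 -95.   -0.9] rotvec [ 0.001  0.002 -0.   ] | linear in target axes [  0.8 -95.   -0.8] n>= 2
top (array([ 0.4648, -0.276 ,  0.1666]), np.float64(0.9957446808510638))
side (array([ 0.4565, -0.3205, -0.0439]), np.float64(0.7931238885595733))
```

send_rows(moves=[{"linear":[0,-25,0],"delta_rot":[0,0,0],"hand":0.3},{"linear":[0,-30,0],"delta_rot":[0,0,0],"hand":0.3},{"linear":[0,-10,0],"delta_rot":[0,0.132,0],"hand":0.3},{"linear":[0,0,0],"delta_rot":[0,0.132,0],"hand":0.3},{"linear":[0,0,0],"delta_rot":[0,0,0],"hand":0.3}])

```text
time_s: 20.95
tool_pos: [0.388, -0.3249, 0.08]
eef_rot: [0.708, -0.011, 0.011, -0.706]
ft_force: [-0.8, 0.3, -0.8]
width: 0.0495
```

```bash
python3 go.py 0.502 -0.1813 0.075 -0.032
```

```text
t 20.95 tcp [ 0.388  -0.3249  0.08  ] yaw -0.032 down [ 0.0002 -0.0016 -1.    ] F [-0.8  0.3 -0.8] w 0.0495
toolx [ 0.9995 -0.0318  0.0003] toolz [ 0.0318  0.9995 -0.0015]
-> [ 0.502  -0.1813  0.075  -0.032 ] linear(mm, axes now) [109.3   4.8 147.2] rotvec [0.002 0.    0.   ] | linear in target axes [109.3   5.  147.2] n>= 4
```

send_rows(moves=[{"linear":[27,0,37],"delta_rot":[0,0,0],"hand":0.3},{"linear":[27,0,37],"delta_rot":[0,0,0],"hand":0.3},{"linear":[27,0,37],"delta_rot":[0,0,0],"hand":0.3},{"linear":[27,5,36],"delta_rot":[0,0,0],"hand":0.3},{"linear":[0,0,0],"delta_rot":[0,0,0],"hand":0.3}])

```text
time_s: 21.45
tool_pos: [0.5019, -0.1773, 0.0735]
eef_rot: [-0.707, 0.009, -0.008, 0.707]
ft_force: [0.2, -0.4, -1.6]
width: 0.0498
```

send_rows(moves=[{"linear":[0,10,0],"delta_rot":[0,0,0],"hand":0.3},{"linear":[0,0,0],"delta_rot":[0,0,0],"hand":0.3},{"linear":[0,0,0],"delta_rot":[0,0,0],"hand":0.3}])

```text
time_s: 21.75
tool_pos: [0.4996, -0.1822, 0.0639]
eef_rot: [0.707, -0.012, 0.011, -0.707]
ft_force: [-0.2, 0.2, -0.5]
width: 0.0497
```

```bash
python3 go.py 0.5972 -0.1843 0.058 -0.032
python3 - <<'E'
from ovt import *
a=env.capture("side"); o=env.get_obs(); t=o["tool_pos"]; th=-.032
cv2.imwrite("pics/c9.png",ovt("side",a,((t[0]+.039*np.cos(th),t[1]+.039*np.sin(th),t[2]-.009,th),(.1,.05,.012)),7,(250,195,100,55))[:840])
E
```

```text
t 21.75 tcp [ 0.4996 -0.1822  0.0639] yaw -0.033 down [-0.0016 -0.0003 -1.    ] F [-0.2  0.2 -0.5] w 0.0497
toolx [ 0.9994 -0.0333 -0.0016] toolz [ 0.0333  0.9994 -0.0003]
-> [ 0.5972 -0.1843  0.058  -0.032 ] linear(mm, axes now) [97.7  5.7  1.1] rotvec [ 0.    -0.001 -0.002] | linear in target axes [97.6  5.9  1. ] n>= 2
```

View pics/c9.png

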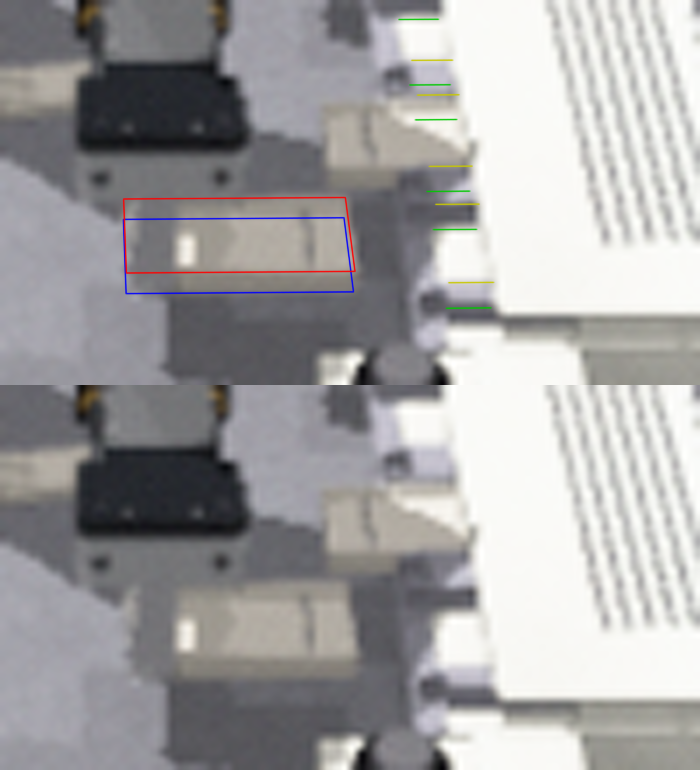

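send_rows(moves=[{"linear":[4,5,1],"delta_rot":[0,0,0],"hand":0.3},{"linear":[8,0,0],"delta_rot":[0,0,0],"hand":0.3},{"linear":[8,0,0],"delta_rot":[0,0,0],"hand":0.3},{"linear":[4,0,0],"delta_rot":[0,0,0],"hand":0.3},{"linear":[0,0,0],"delta_rot":[0,0,0],"hand":0.3}])

```text
time_s: 22.3
tool_pos: [0.5256, -0.1813, 0.0599]
eef_rot: [0.708, -0.011, 0.011, -0.707]
ft_force: [-0.6, 0.1, -0.3]
width: 0.0493
```

```bash
python3 go.py 0.5972 -0.1843 0.058 -0.032
```

```text
t 22.3 tcp [ 0.5256 -0.1813  0.0599] yaw -0.032 down [ 0.0005 -0.0014 -1.    ] F [-0.6  0.1 -0.3] w 0.0493
toolx [ 0.9995 -0.0316  0.0006] toolz [ 0.0316  0.9995 -0.0014]
-> [ 0.5972 -0.1843  0.058  -0.032 ] linear(mm, axes now) [71.7  2.  -0.7] rotvec [0.001 0.    0.001] | linear in target axes [71.7  1.9 -0.7] n>= 2
```

send_rows(moves=[{"linear":[3,1,-0.6],"delta_rot":[0,0,0],"hand":0.3},{"linear":[4,0,0],"delta_rot":[0,0,0],"hand":0.3},{"linear":[3,0,0],"delta_rot":[0,0,0],"hand":0.3},{"linear":[0,0,0],"delta_rot":[0,0,0],"hand":0.3}])

```text
time_s: 22.7
tool_pos: [0.5351, -0.1822, 0.0588]
eef_rot: [0.707, -0.011, 0.011, -0.707]
ft_force: [-0.1, -0.1, -0.6]
width: 0.0497
```

send_rows(moves=[{"linear":[3,0,0],"delta_rot":[0,0,0],"hand":0.3},{"linear":[3,0,0],"delta_rot":[0,0,0],"hand":0.3},{"linear":[3,0,0],"delta_rot":[0,0,0],"hand":0.3},{"linear":[0,0,0],"delta_rot":[0,0,0],"hand":0.3}])

```text
time_s: 23.1
tool_pos: [0.5441, -0.1825, 0.0588]
eef_rot: [0.707, -0.011, 0.011, -0.707]
ft_force: [0.3, -0.4, -1.3]
width: 0.0494
```

```bash
python3 go.py 0.5972 -0.1843 0.058 -0.032
```

```text
t 23.1 tcp [ 0.5441 -0.1825  0.0588] yaw -0.032 down [ 0.0003 -0.0012 -1.    ] F [ 0.3 -0.4 -1.3] w 0.0494
toolx [ 0.9995 -0.0319  0.0003] toolz [ 0.0319  0.9995 -0.0012]
-> [ 0.5972 -0.1843  0.058  -0.032 ] linear(mm, axes now) [53.1  0.8 -0.1] rotvec [0.001 0.    0.   ] | linear in target axes [53.1  0.8 -0.1] n>= 2
```

send_rows(moves=[{"linear":[4,0,0],"delta_rot":[0,0,0],"hand":0.3},{"linear":[4,1,0],"delta_rot":[0,0,0],"hand":0.3},{"linear":[4,0.5,0],"delta_rot":[0,0,0],"hand":0.3},{"linear":[4,0,0],"delta_rot":[0,0,0],"hand":0.3},{"linear":[0,0,0],"delta_rot":[0,0,0],"hand":0.3}])

```text
time_s: 23.6
tool_pos: [0.5602, -0.183, 0.0572]
eef_rot: [0.707, -0.011, 0.011, -0.707]
ft_force: [-0.6, 0.3, -0.8]
width: 0.0498
```

send_rows(moves=[{"linear":[6,0,0],"delta_rot":[0,0,0],"hand":0.3},{"linear":[6,0,0],"delta_rot":[0,0,0],"hand":0.3},{"linear":[6,0,0],"delta_rot":[0,0,0],"hand":0.3},{"linear":[6,0,0],"delta_rot":[0,0,0],"hand":0.3},{"linear":[0,0,0],"delta_rot":[0,0,0],"hand":0.3}])

```text
time_s: 24.1
tool_pos: [0.5845, -0.1838, 0.0574]
eef_rot: [0.707, -0.011, 0.011, -0.707]
ft_force: [0.3, 0.5, -0.3]
width: 0.0495
```

send_rows(moves=[{"linear":[4,0,0],"delta_rot":[0,0,0],"hand":0.3},{"linear":[4,0,0],"delta_rot":[0,0,0],"hand":0.3},{"linear":[0,0,0],"delta_rot":[0,0,0],"hand":0.3}])

```text
time_s: 24.4
tool_pos: [0.5921, -0.184, 0.0573]
eef_rot: [0.707, -0.011, 0.011, -0.707]
ft_force: [-0.9, 0.2, -0.5]
width: 0.0496
```

send_rows(moves=[{"linear":[2,0,0],"delta_rot":[0,0,0],"hand":0.3},{"linear":[2,0,0],"delta_rot":[0,0,0],"hand":0.3}])

```text
time_s: 24.6
tool_pos: [0.5939, -0.1837, 0.0565]
eef_rot: [-0.707, 0.013, -0.01, 0.707]
ft_force: [-8.2, -0.0, 0.1]
width: 0.0499
```

send_rows(moves=[{"linear":[2,0,0],"delta_rot":[0,0,0],"hand":0.3},{"linear":[2,0,0],"delta_rot":[0,0,0],"hand":0.3}])

```text
time_s: 24.8
tool_pos: [0.5945, -0.1833, 0.0552]
eef_rot: [-0.706, 0.016, -0.006, 0.708]
ft_force: [-18.2, -1.1, 4.3]
width: 0.0498
```

send_rows(moves=[{"linear":[-3,0,0],"delta_rot":[0,0,0],"hand":0.62},{"linear":[0,0,0],"delta_rot":[0,0,0],"hand":0.62},{"linear":[0,0,0],"delta_rot":[0,0,0],"hand":0.62}])

```text
time_s: 25.1
tool_pos: [0.5973, -0.1843, 0.0578]
eef_rot: [0.708, -0.011, 0.012, -0.706]
ft_force: [0.0, 0.0, -0.2]
width: 0.0581
```

send_rows(moves=[{"linear":[0,-15,0],"delta_rot":[0,0,0],"hand":0.62},{"linear":[0,-40,0],"delta_rot":[0,0,0],"hand":0.62},{"linear":[-30,-30,0],"delta_rot":[0,0,0],"hand":0.62},{"linear":[-48,0,0],"delta_rot":[0,0,0],"hand":0.62},{"linear":[-48,0,0],"delta_rot":[0,0,0],"hand":0.62}])

```text
time_s: 25.6
tool_pos: [0.471, -0.1806, 0.1451]
eef_rot: [0.708, -0.009, 0.012, -0.706]
ft_force: [-1.4, -0.5, -0.8]
width: 0.0587
```

send_rows(moves=[{"linear":[-48,0,0],"delta_rot":[0,0,0],"hand":0.62},{"linear":[-30,0,0],"delta_rot":[0,0,0],"hand":0.62},{"linear":[0,0,0],"delta_rot":[0,0,0],"hand":0.62},{"linear":[0,0,0],"delta_rot":[0,0,0],"hand":0.62}])

```text
time_s: 26.0
tool_pos: [0.3934, -0.1781, 0.1437]
eef_rot: [0.708, -0.011, 0.013, -0.706]
ft_force: [-0.1, -0.2, -0.2]
width: 0.0582
```

```bash
python3 go.py 0.467 -0.0038 0.10 0.118;  python3 - <<'E'
from h import *
a=env.capture("side"); b=env.capture("top")
cv2.imwrite("pics/s5.png",a);cv2.imwrite("pics/t5.png",b)
u=lambda i:cv2.resize(i,None,fx=4,fy=4,interpolation=cv2.INTER_CUBIC)
cv2.imwrite("pics/c10.png",np.hstack([u(a[140:280,240:340]),u(b[90:230,250:350])]))
cv2.imwrite("pics/c11.png",u(b[100:230,130:330]))
E
```

```text
t 26.0 tcp [ 0.3934 -0.1781  0.1437] yaw -0.033 down [ 0.0027 -0.003  -1.    ] F [-0.1 -0.2 -0.2] w 0.0582
toolx [ 0.9995 -0.0329  0.0028] toolz [ 0.0329  0.9995 -0.003 ]
-> [ 0.467  -0.0038  0.1     0.118 ] linear(mm, axes now) [ 67.7  43.4 176.7] rotvec [ 0.003 -0.151  0.003] | linear in target axes [ 93.6  43.7 164.4] n>= 4
```

View pics/c10.png

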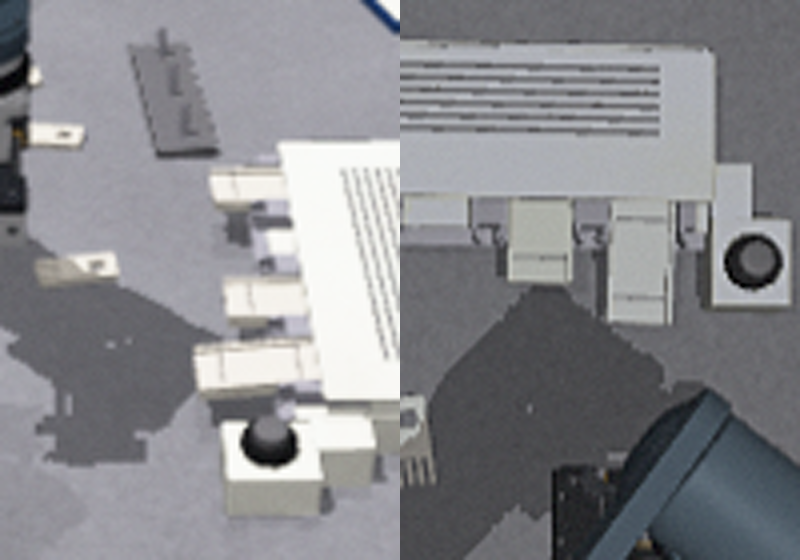

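View pics/c11.png

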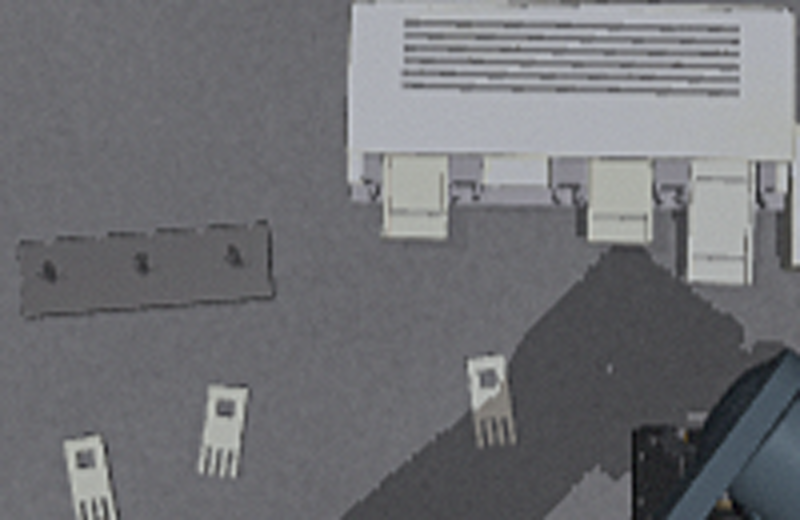

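Tray C in slot 4 now sticks out about 30 mm further than A, which ends at crop (540,283) while C ends at (640,322). It reached the stop, so it was knocked or dragged after release. I'll measure its outer end and push it home again.

Run:
```python
from h import *
np.set_printoptions(precision=4,suppress=True)
b=cv2.imread("pics/t5.png"); g=b.mean(2)
for nm,cols in(("B",range(229,240)),("A",range(279,291)),("C",range(304,316))):
    ys=[]
    for c in cols:
        col=g[150:176,c]; d=np.diff(col); k=d[2:-2].argmin()+2; a,bb,e=d[k-1:k+2]; ys.append(150+k+.5+.5*(a-e)/(a-2*bb+e))
    y=np.median(ys); print(nm,y,px2w("top",[np.mean(cols),y],.046),px2w("top",[np.mean(cols),y],.052))
row=g[165,296:325]; print(row.astype(int)); 
for r in (150,160,166): 
    row=g[r,296:325]; d=np.diff(row); l=d.argmax(); rr=d.argmin(); print(r,296+l,296+rr)
```

```text
B 158.72627737226279 [[0.5941 0.0515 0.046 ]] [[0.5929 0.0513 0.052 ]]
A 160.23891033097175 [[ 0.5872 -0.1051  0.046 ]] [[ 0.5861 -0.1046  0.052 ]]
C 170.39180060049452 [[ 0.5544 -0.1817  0.046 ]] [[ 0.5534 -0.1808  0.052 ]]
[108 111 109  65  70  76 189 169 169 171 169 158 165 165 165 164 165 163
 168 158 115 184  97  95  98 110 107 105 106]
150 320 318
160 301 317
166 301 317
```

```bash
python3 go.py 0.568 -0.1832 0.11 -0.032
```

```text
t 26.1 tcp [ 0.394  -0.1781  0.1434] yaw -0.032 down [ 0.0017 -0.0023 -1.    ] F [ 0.4 -0.6  0.9] w 0.0582
toolx [ 0.9995 -0.0317  0.0018] toolz [ 0.0317  0.9995 -0.0023]
-> [ 0.568  -0.1832  0.11   -0.032 ] linear(mm, axes now) [174.   33.7   0.5] rotvec [0.002 0.    0.002] | linear in target axes [174.1  33.4   0.4] n>= 4
```

send_rows(moves=[{"linear":[43.5,0,0],"delta_rot":[0.002,0,0.002],"hand":0.72},{"linear":[43.5,0,0.5],"delta_rot":[0,0,0],"hand":0.72},{"linear":[43.5,15,0],"delta_rot":[0,0,0],"hand":0.72},{"linear":[43.5,15,0],"delta_rot":[0,0,0],"hand":0.72},{"linear":[0,0,0],"delta_rot":[0,0,0],"hand":0.72}])

```text
time_s: 26.6
tool_pos: [0.5695, -0.1815, 0.1073]
eef_rot: [-0.706, 0.013, -0.008, 0.708]
ft_force: [-0.7, 0.0, -0.7]
width: 0.0679
```

send_rows(moves=[{"linear":[0,20,0],"delta_rot":[0,0,0],"hand":0.72},{"linear":[0,0,0],"delta_rot":[0,0,0],"hand":0.72},{"linear":[0,0,0],"delta_rot":[0,0,0],"hand":0.72}])

```text
time_s: 26.9
tool_pos: [0.5665, -0.1823, 0.0922]
eef_rot: [-0.707, 0.012, -0.01, 0.707]
ft_force: [0.0, 0.6, 0.6]
width: 0.0679
```

```bash
python3 go.py 0.568 -0.1832 0.056 -0.032
python3 - <<'E'
from h import *
a=env.capture("side"); b=env.capture("top")
u=lambda i:cv2.resize(i,None,fx=5,fy=5,interpolation=cv2.INTER_CUBIC)
cv2.imwrite("pics/c12.png",u(a[180:280,250:350]))
E
```

```text
t 26.9 tcp [ 0.5665 -0.1823  0.0922] yaw -0.032 down [-0.0024  0.0012 -1.    ] F [0.  0.6 0.6] w 0.0679
toolx [ 0.9995 -0.0318 -0.0024] toolz [0.0318 0.9995 0.0012]
-> [ 0.568  -0.1832  0.056  -0.032 ] linear(mm, axes now) [ 1.6 36.2 -0.9] rotvec [-0.001  0.    -0.002] | linear in target axes [ 1.5 36.2 -0.9] n>= 1
```

View pics/c12.png

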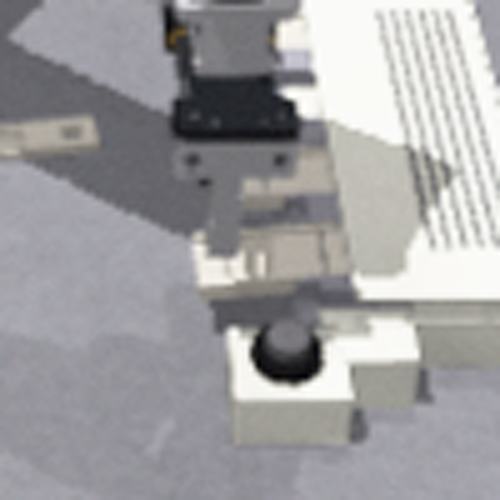

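send_rows(moves=[{"linear":[1,20,-1],"delta_rot":[0,0,-0.002],"hand":0.72},{"linear":[0,16,0],"delta_rot":[0,0,0],"hand":0.72},{"linear":[0,0,0],"delta_rot":[0,0,0],"hand":0.3},{"linear":[0,0,0],"delta_rot":[0,0,0],"hand":0.3},{"linear":[0,0,0],"delta_rot":[0,0,0],"hand":0.3}])

```text
time_s: 27.5
tool_pos: [0.5678, -0.1836, 0.0567]
eef_rot: [-0.707, 0.011, -0.012, 0.707]
ft_force: [0.5, 0.0, 0.3]
width: 0.0489
```

send_rows(moves=[{"linear":[3,0,0],"delta_rot":[0,0,0],"hand":0.3},{"linear":[5,0,0],"delta_rot":[0,0,0],"hand":0.3},{"linear":[5,0,0],"delta_rot":[0,0,0],"hand":0.3},{"linear":[0,0,0],"delta_rot":[0,0,0],"hand":0.3}])

```text
time_s: 27.9
tool_pos: [0.5711, -0.1836, 0.0547]
eef_rot: [-0.706, 0.02, -0.001, 0.708]
ft_force: [-34.4, -2.3, 20.0]
width: 0.049
```

```bash
python3 go.py 0.598 -0.1843 0.056 -0.032
```

```text
t 27.9 tcp [ 0.5711 -0.1836  0.0547] yaw -0.029 down [-0.0269  0.0042 -0.9996] F [-34.4  -2.3  20. ] w 0.049
toolx [ 0.9992 -0.0294 -0.027 ] toolz [0.0295 0.9996 0.0034]
-> [ 0.598  -0.1843  0.056  -0.032 ] linear(mm, axes now) [26.8 -2.   0.1] rotvec [-0.003  0.003 -0.027] | linear in target axes [26.9 -1.3  0.1] n>= 1
```

send_rows(moves=[{"linear":[-3,0,0],"delta_rot":[0,0,0],"hand":0.3},{"linear":[-2,0,0],"delta_rot":[0,0,0],"hand":0.3},{"linear":[0,0,0],"delta_rot":[0,0,0],"hand":0.3}])

```text
time_s: 28.2
tool_pos: [0.5707, -0.1836, 0.0555]
eef_rot: [-0.706, 0.016, -0.006, 0.708]
ft_force: [-17.8, -1.9, 8.3]
width: 0.0488
```

```bash
python3 go.py 0.598 -0.1843 0.056 -0.032;python3 - <<'E'
from ovt import *
a=env.capture("side"); o=env.get_obs(); t=o["tool_pos"]; th=-.032
cv2.imwrite("pics/s6.png",a)
cv2.imwrite("pics/c13.png",ovt("side",a,((t[0]+.038*np.cos(th),t[1]+.038*np.sin(th),.046,th),(.1,.05,.012)),10,(275,205,75,30)))
E
```

```text
t 28.2 tcp [ 0.5707 -0.1836  0.0555] yaw -0.031 down [-0.0128  0.0026 -0.9999] F [-17.8  -1.9   8.3] w 0.0488
toolx [ 0.9994 -0.0312 -0.0129] toolz [0.0312 0.9995 0.0022]
-> [ 0.598  -0.1843  0.056  -0.032 ] linear(mm, axes now) [27.3 -0.9  0.1] rotvec [-0.002  0.001 -0.013] | linear in target axes [27.3 -0.5  0.1] n>= 1
```

View pics/c13.png

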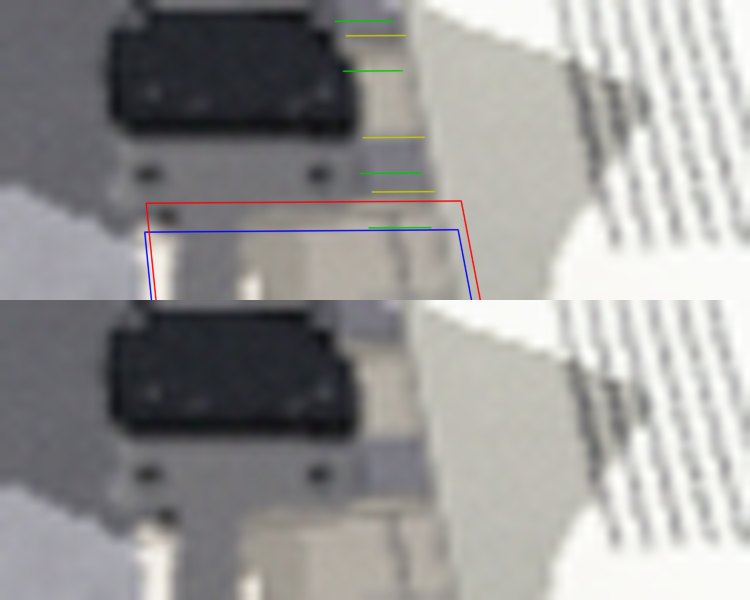

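Run:
```python
from ovt import *
a=cv2.imread("pics/s6.png"); th=-.032
cv2.imwrite("pics/c14.png",ovt("side",a,((.5707+.038*np.cos(th),-.1836+.038*np.sin(th),.046,th),(.1,.05,.012)),10,(275,220,70,30)))
```

```text
(no output)
```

View pics/c14.png

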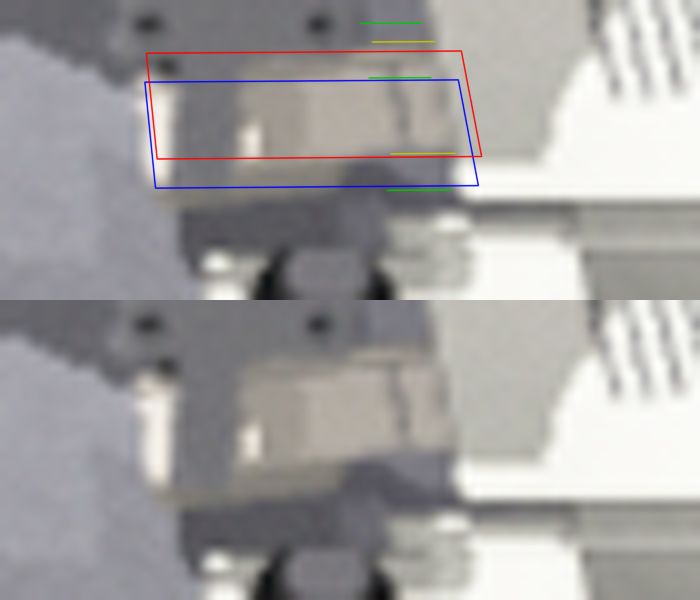

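Tray C is tipped. It went in only about 35 mm, so its outer end droops and its nose is wedged under the cover. I'll regrip lower, level it, then push.

send_rows(moves=[{"linear":[-5,0,0],"delta_rot":[0,0,0],"hand":0.3},{"linear":[0,0,0],"delta_rot":[0,0,0],"hand":0.7},{"linear":[0,0,0],"delta_rot":[0,0,0],"hand":0.7},{"linear":[0,0,0],"delta_rot":[0,0,0],"hand":0.7}])

```text
time_s: 28.65
tool_pos: [0.5712, -0.1837, 0.0564]
eef_rot: [-0.707, 0.011, -0.012, 0.707]
ft_force: [0.3, -0.2, -0.6]
width: 0.0656
```

```bash
python3 go.py 0.568 -0.1835 0.049 -0.032
```

```text
t 28.65 tcp [ 0.5712 -0.1837  0.0564] yaw -0.032 down [ 0.0012  0.0004 -1.    ] F [ 0.3 -0.2 -0.6] w 0.0656
toolx [ 0.9995 -0.032   0.0011] toolz [0.032  0.9995 0.0005]
-> [ 0.568  -0.1835  0.049  -0.032 ] linear(mm, axes now) [-3.2  7.4  0.1] rotvec [-0.     0.     0.001] | linear in target axes [-3.2  7.4  0.1] n>= 1
```

send_rows(moves=[{"linear":[-2,9,0],"delta_rot":[0,0,0],"hand":0.7},{"linear":[0,0,0],"delta_rot":[0,0,0],"hand":0.3},{"linear":[0,0,0],"delta_rot":[0,0,0],"hand":0.3},{"linear":[0,0,0],"delta_rot":[0,0,0],"hand":0.3},{"linear":[0,0,0],"delta_rot":[0,0,0],"hand":0.3}])

```text
time_s: 29.15
tool_pos: [0.5684, -0.1834, 0.0468]
eef_rot: [-0.707, 0.011, -0.011, 0.707]
ft_force: [-0.1, 0.1, -1.0]
width: 0.0498
```

```bash
python3 go.py 0.568 -0.1835 0.049 -0.032
python3 - <<'E'
from ovt import *
a=env.capture("side"); th=-.032
cv2.imwrite("pics/s7.png",a)
t=env.get_obs()["tool_pos"]
cv2.imwrite("pics/c15.png",ovt("side",a,((t[0]+.038*np.cos(th),t[1]+.038*np.sin(th),.046,th),(.1,.05,.012)),9,(275,212,80,33)))
E
```

```text
t 29.15 tcp [ 0.5684 -0.1834  0.0468] yaw -0.032 down [-0.0004  0.0011 -1.    ] F [-0.1  0.1 -1. ] w 0.0498
toolx [ 0.9995 -0.0321 -0.0004] toolz [0.0321 0.9995 0.0011]
-> [ 0.568  -0.1835  0.049  -0.032 ] linear(mm, axes now) [-0.4 -2.2 -0.1] rotvec [-0.001 -0.    -0.   ] | linear in target axes [-0.4 -2.2 -0.1] n>= 1
```

View pics/c15.png

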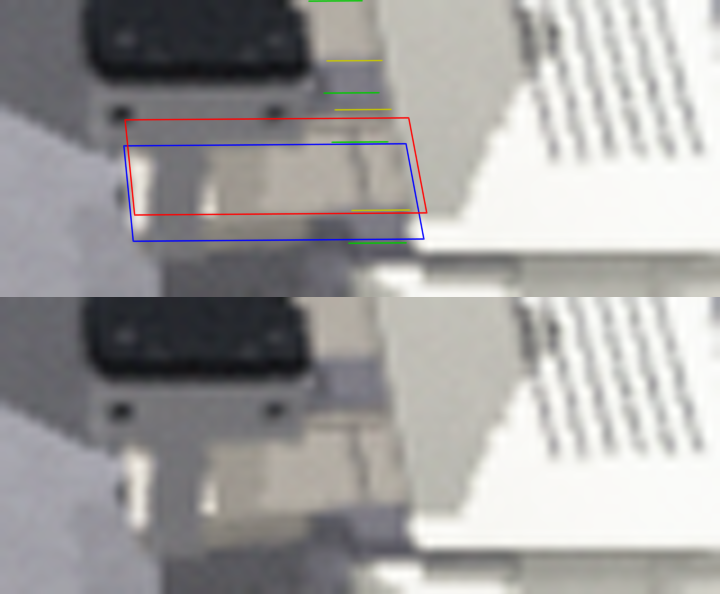

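send_rows(moves=[{"linear":[-2,0,0],"delta_rot":[0,0,0.02],"hand":0.3},{"linear":[0,-2.5,0],"delta_rot":[0,0,0.03],"hand":0.3},{"linear":[0,-2.5,0],"delta_rot":[0,0,0.03],"hand":0.3},{"linear":[0,0,0],"delta_rot":[0,0,0],"hand":0.3},{"linear":[0,0,0],"delta_rot":[0,0,0],"hand":0.3}])

```text
time_s: 29.7
tool_pos: [0.5667, -0.1834, 0.0518]
eef_rot: [-0.706, 0.039, 0.017, 0.707]
ft_force: [0.4, -0.6, -0.9]
width: 0.0497
```

```bash
python3 go.py 0.568 -0.1835 0.049 -0.032
python3 - <<'E'
from ovt import *
a=env.capture("side"); th=-.032
cv2.imwrite("pics/s8.png",a)
t=env.get_obs()["tool_pos"]
cv2.imwrite("pics/c16.png",ovt("side",a,((t[0]+.036*np.cos(th),t[1]+.036*np.sin(th),.047,th),(.1,.05,.012)),9,(275,212,80,33)))
E
```

```text
t 29.7 tcp [ 0.5667 -0.1834  0.0518] yaw -0.032 down [-0.0798  0.0035 -0.9968] F [ 0.4 -0.6 -0.9] w 0.0497
toolx [ 0.9963 -0.0317 -0.0798] toolz [0.0319 0.9995 0.001 ]
-> [ 0.568  -0.1835  0.049  -0.032 ] linear(mm, axes now) [ 1.5  2.7 -0.1] rotvec [-0.001  0.    -0.08 ] | linear in target axes [ 1.3  2.8 -0.1] n>= 1
```

View pics/c16.png

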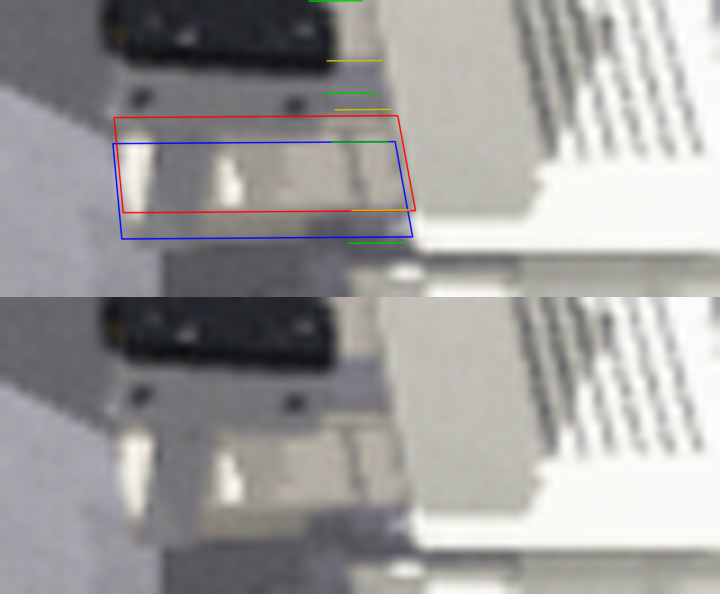

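send_rows(moves=[{"linear":[0,-2,0],"delta_rot":[0,0,0.02],"hand":0.3},{"linear":[0,-2,0],"delta_rot":[0,0,0.02],"hand":0.3},{"linear":[0,0,0],"delta_rot":[0,0,0],"hand":0.3},{"linear":[0,0,0],"delta_rot":[0,0,0],"hand":0.3}])

```text
time_s: 30.15
tool_pos: [0.5672, -0.1835, 0.056]
eef_rot: [-0.705, 0.054, 0.031, 0.707]
ft_force: [-0.3, 0.5, -2.4]
width: 0.0496
```

```bash
python3 go.py 0.568 -0.1835 0.049 -0.032
python3 - <<'E'
from ovt import *
a=env.capture("side"); th=-.032
cv2.imwrite("pics/s9.png",a)
t=env.get_obs()["tool_pos"]
cv2.imwrite("pics/c17.png",ovt("side",a,((t[0]+.035*np.cos(th),t[1]+.035*np.sin(th),.047,th),(.1,.05,.012)),9,(275,212,80,33)))
E
```

```text
t 30.15 tcp [ 0.5672 -0.1835  0.056 ] yaw -0.032 down [-0.1195  0.0047 -0.9928] F [-0.3  0.5 -2.4] w 0.0496
toolx [ 0.9923 -0.0316 -0.1196] toolz [0.0319 0.9995 0.0009]
-> [ 0.568  -0.1835  0.049  -0.032 ] linear(mm, axes now) [1.6 6.8 0. ] rotvec [-0.001  0.    -0.12 ] | linear in target axes [0.8 7.  0. ] n>= 1
```

View pics/c17.png

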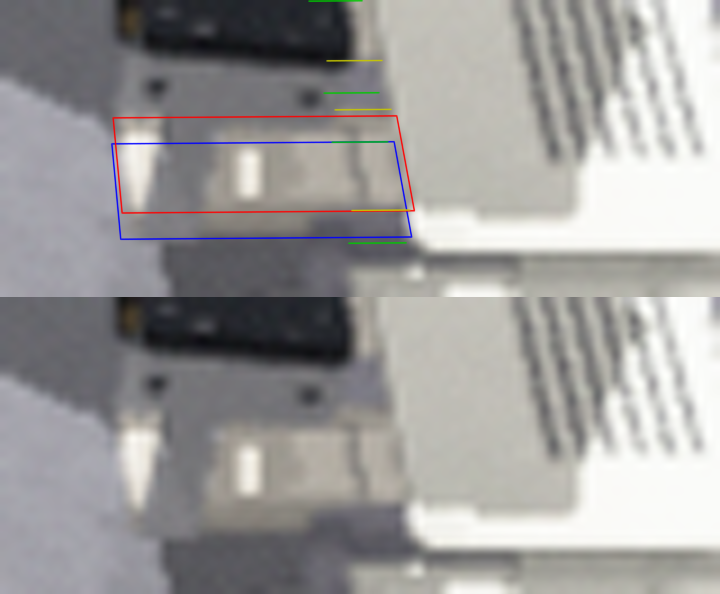

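send_rows(moves=[{"linear":[3,-0.4,0],"delta_rot":[0,0,0],"hand":0.3},{"linear":[3,-0.4,0],"delta_rot":[0,0,0],"hand":0.3},{"linear":[0,0,0],"delta_rot":[0,0,0],"hand":0.3}])

```text
time_s: 30.5
tool_pos: [0.5735, -0.1837, 0.0561]
eef_rot: [-0.705, 0.054, 0.031, 0.707]
ft_force: [1.6, 0.0, -1.5]
width: 0.0496
```

```bash
python3 go.py 0.598 -0.1843 0.056 -0.032
```

```text
t 30.5 tcp [ 0.5735 -0.1837  0.0561] yaw -0.032 down [-0.1193  0.0047 -0.9929] F [ 1.6  0.  -1.5] w 0.0496
toolx [ 0.9923 -0.0316 -0.1193] toolz [0.032  0.9995 0.0009]
-> [ 0.598  -0.1843  0.056  -0.032 ] linear(mm, axes now) [24.3 -2.9  0.2] rotvec [-0.001  0.    -0.12 ] | linear in target axes [24.5  0.1  0.2] n>= 1
```

Passing the wedge point freely now. Continue.

send_rows(moves=[{"linear":[4,-0.5,0],"delta_rot":[0,0,0],"hand":0.3},{"linear":[4,-0.5,0],"delta_rot":[0,0,0],"hand":0.3},{"linear":[4,-0.5,0],"delta_rot":[0,0,0],"hand":0.3},{"linear":[0,0,0],"delta_rot":[0,0,0],"hand":0.3}])

```text
time_s: 30.9
tool_pos: [0.5858, -0.1842, 0.0561]
eef_rot: [-0.705, 0.053, 0.031, 0.707]
ft_force: [0.4, -0.5, -1.2]
width: 0.0493
```

send_rows(moves=[{"linear":[4,-0.5,0],"delta_rot":[0,0,0],"hand":0.3},{"linear":[4,-0.5,0],"delta_rot":[0,0,0],"hand":0.3},{"linear":[0,0,0],"delta_rot":[0,0,0],"hand":0.3}])

```text
time_s: 31.2
tool_pos: [0.5938, -0.1844, 0.0562]
eef_rot: [-0.705, 0.053, 0.031, 0.707]
ft_force: [0.4, 0.3, -0.9]
width: 0.0498
```

```bash
python3 go.py 0.598 -0.1843 0.056 -0.032
```

```text
t 31.2 tcp [ 0.5938 -0.1844  0.0562] yaw -0.032 down [-0.1192  0.0046 -0.9929] F [ 0.4  0.3 -0.9] w 0.0498
toolx [ 0.9924 -0.0316 -0.1193] toolz [0.032  0.9995 0.0008]
-> [ 0.598  -0.1843  0.056  -0.032 ] linear(mm, axes now) [ 4.2 -0.3  0.2] rotvec [-0.001  0.    -0.12 ] | linear in target axes [4.2 0.2 0.2] n>= 1
```

send_rows(moves=[{"linear":[3,-0.4,0],"delta_rot":[0,0,0],"hand":0.3},{"linear":[2,-0.2,0],"delta_rot":[0,0,0],"hand":0.3}])

```text
time_s: 31.4
tool_pos: [0.5967, -0.1842, 0.0556]
eef_rot: [-0.704, 0.055, 0.033, 0.707]
ft_force: [-7.1, 0.1, -0.4]
width: 0.0495
```

send_rows(moves=[{"linear":[2,-0.2,0],"delta_rot":[0,0,0],"hand":0.3},{"linear":[2,-0.2,0],"delta_rot":[0,0,0],"hand":0.3}])

```text
time_s: 31.6
tool_pos: [0.5976, -0.1831, 0.0544]
eef_rot: [-0.703, 0.058, 0.036, 0.708]
ft_force: [-15.1, 3.5, 4.3]
width: 0.0493
```

send_rows(moves=[{"linear":[-3,0,0],"delta_rot":[0,0,0],"hand":0.63},{"linear":[0,0,0],"delta_rot":[0,0,0],"hand":0.63},{"linear":[0,0,0],"delta_rot":[0,0,0],"hand":0.63},{"linear":[0,-3,0],"delta_rot":[0,0,-0.06],"hand":0.63},{"linear":[0,-3,0],"delta_rot":[0,0,-0.06],"hand":0.63}])

```text
time_s: 32.1
tool_pos: [0.6009, -0.1848, 0.0629]
eef_rot: [-0.707, 0.01, -0.013, 0.707]
ft_force: [-0.2, 0.3, 0.1]
width: 0.0593
```

send_rows(moves=[{"linear":[0,-20,0],"delta_rot":[0,0,0],"hand":0.63},{"linear":[0,-40,0],"delta_rot":[0,0,0],"hand":0.63},{"linear":[0,0,0],"delta_rot":[0,0,0],"hand":0.63}])

```text
time_s: 32.4
tool_pos: [0.6038, -0.1865, 0.1291]
eef_rot: [0.709, -0.007, 0.015, -0.705]
ft_force: [0.9, -0.0, 0.7]
width: 0.0593
```

```bash
python3 go.py 0.467 -0.0038 0.14 0.118
python3 - <<'E'
from h import *
a=env.capture("side"); b=env.capture("top")
u=lambda i:cv2.resize(i,None,fx=5,fy=5,interpolation=cv2.INTER_CUBIC)
cv2.imwrite("pics/c18.png",np.hstack([u(a[170:270,270:350]),u(b[120:220,250:330])]))
E
```

```text
t 32.4 tcp [ 0.6038 -0.1865  0.1291] yaw -0.032 down [ 0.0108 -0.0046 -0.9999] F [ 0.9 -0.   0.7] w 0.0593
toolx [ 0.9994 -0.032   0.0109] toolz [ 0.032   0.9995 -0.0042]
-> [ 0.467  -0.0038  0.14    0.118 ] linear(mm, axes now) [-142.4  -13.2  178.2] rotvec [ 0.005 -0.15   0.011] | linear in target axes [-114.3  -10.9  197.6] n>= 5
```

View pics/c18.png

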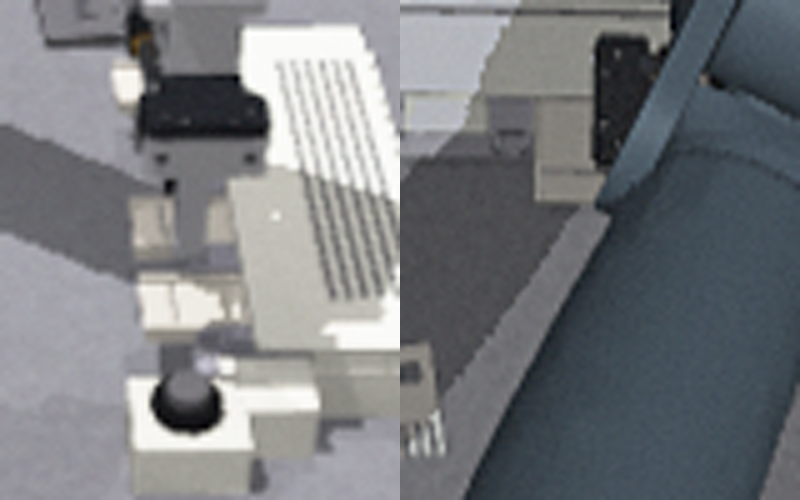

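send_rows(moves=[{"linear":[-28,-2,36],"delta_rot":[0,0,0],"hand":0.5},{"linear":[-28,-2,36],"delta_rot":[0,0,0],"hand":0.5},{"linear":[-28,-2,36],"delta_rot":[0,0,0],"hand":0.5},{"linear":[-28,-2,36],"delta_rot":[0,-0.075,0.005],"hand":0.5},{"linear":[-28,0,30],"delta_rot":[0,-0.075,0.005],"hand":0.5}])

```text
time_s: 33.0
tool_pos: [0.4615, -0.0065, 0.1294]
eef_rot: [-0.705, -0.039, 0.047, 0.706]
ft_force: [-0.2, 0.7, 0.2]
width: 0.0473
```

send_rows(moves=[{"linear":[0,0,0],"delta_rot":[0,0,0],"hand":0.5},{"linear":[0,0,0],"delta_rot":[0,0,0],"hand":0.5}])

```text
time_s: 33.2
tool_pos: [0.4628, -0.008, 0.1299]
eef_rot: [-0.705, -0.038, 0.046, 0.706]
ft_force: [0.4, -1.3, 0.6]
width: 0.0472
```

```bash
python3 m1.py .469 -.0036 .118 c; python3 go.py 0.467 -0.0038 0.06 0.118
python3 - <<'E'
from h import *
a=env.capture("side"); b=env.capture("top")
cv2.imwrite("pics/t6.png",b);cv2.imwrite("pics/s10.png",a)
u=lambda i:cv2.resize(i,None,fx=4,fy=4,interpolation=cv2.INTER_CUBIC)
cv2.imwrite("pics/c19.png",np.hstack([u(a[140:280,240:340]),u(b[100:240,240:340])]))
E
```

```text
top (array([0.4522, 0.0042, 0.6981]), np.float64(0.8193832599118943))
side (array([ 0.4423,  0.0022, -0.1602]), np.float64(0.5074875207986689))
t 33.3 tcp [ 0.464  -0.009   0.1305] yaw 0.117 down [-0.0098  0.0003 -1.    ] F [ 0.  -0.   0.3] w 0.0471
toolx [ 0.9931  0.1165 -0.0097] toolz [-0.1165  0.9932  0.0015]
-> [ 0.467  -0.0038  0.06    0.118 ] linear(mm, axes now) [ 4.3 70.5  4.7] rotvec [-0.001 -0.001 -0.01 ] | linear in target axes [ 3.6 70.5  4.8] n>= 2
```

View pics/c19.png

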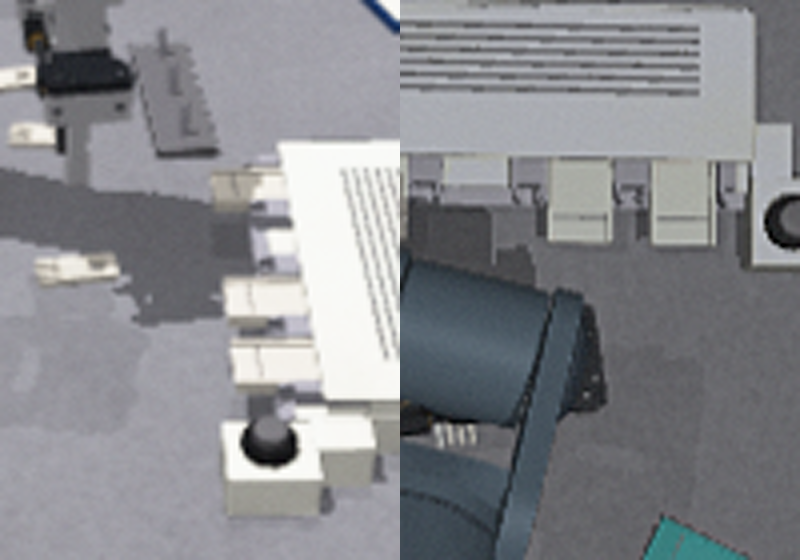

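send_rows(moves=[{"linear":[4,35,5],"delta_rot":[0,0,-0.01],"hand":0.5},{"linear":[0,35,0],"delta_rot":[0,0,0],"hand":0.5},{"linear":[0,20,0],"delta_rot":[0,0,0],"hand":0.5},{"linear":[0,0,0],"delta_rot":[0,0,0],"hand":0.5},{"linear":[0,0,0],"delta_rot":[0,0,0],"hand":0.5}])

```text
time_s: 33.9
tool_pos: [0.4669, -0.0034, 0.0409]
eef_rot: [-0.705, -0.041, 0.041, 0.707]
ft_force: [0.5, 0.5, 0.8]
width: 0.0467
```

```bash
python3 go.py 0.467 -0.0038 0.015 0.118
python3 - <<'E'
from h import *
a=env.capture("side")
cv2.imwrite("pics/c20.png",cv2.resize(a[170:235,225:305],None,fx=8,fy=8,interpolation=cv2.INTER_CUBIC))
E
```

```text
t 33.9 tcp [ 0.4669 -0.0034  0.0409] yaw 0.117 down [-0.0001  0.0017 -1.    ] F [0.5 0.5 0.8] w 0.0467
toolx [0.9932 0.1166 0.0001] toolz [-0.1166  0.9932  0.0017]
-> [ 0.467  -0.0038  0.015   0.118 ] linear(mm, axes now) [ 0.  25.9 -0.5] rotvec [-0.002 -0.001  0.   ] | linear in target axes [ 0.  25.9 -0.4] n>= 1
```

View pics/c20.png

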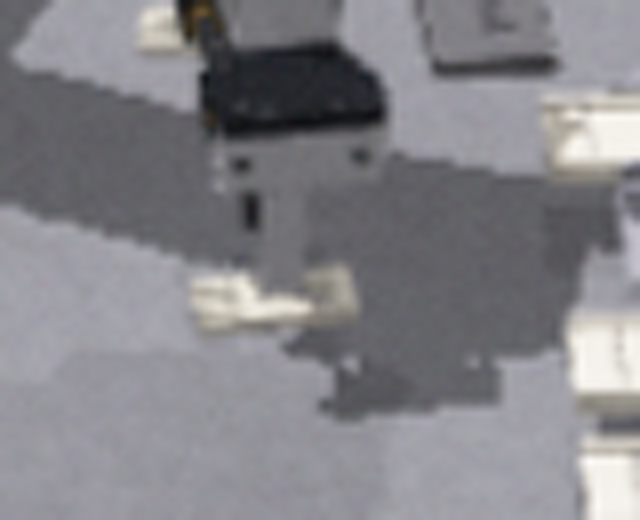

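send_rows(moves=[{"linear":[0,15,-0.5],"delta_rot":[0,0,0],"hand":0.5},{"linear":[0,9,0],"delta_rot":[0,0,0],"hand":0.5},{"linear":[0,1.5,0],"delta_rot":[0,0,0],"hand":0.5},{"linear":[0,0,0],"delta_rot":[0,0,0],"hand":0.1},{"linear":[0,0,0],"delta_rot":[0,0,0],"hand":0.1}], newtons=30)

```text
time_s: 34.45
tool_pos: [0.4669, -0.0034, 0.0158]
eef_rot: [-0.705, -0.042, 0.041, 0.706]
ft_force: [0.2, -0.4, 0.1]
width: 0.0342
```

send_rows(moves=[{"linear":[0,0,0],"delta_rot":[0,0,0],"hand":0.1},{"linear":[0,0,0],"delta_rot":[0,0,0],"hand":0.1}])

```text
time_s: 34.65
tool_pos: [0.4669, -0.0033, 0.0158]
eef_rot: [-0.705, -0.042, 0.041, 0.706]
ft_force: [0.6, -0.1, 1.8]
width: 0.0293
```

```bash
python3 go.py 0.467 -0.0038 0.015 0.118
python3 - <<'E'
from h import *
a=env.capture("side")
cv2.imwrite("pics/c21.png",cv2.resize(a[170:235,225:305],None,fx=8,fy=8,interpolation=cv2.INTER_CUBIC))
E
```

```text
t 34.65 tcp [ 0.4669 -0.0033  0.0158] yaw 0.118 down [ 0.0011  0.0015 -1.    ] F [ 0.6 -0.1  1.8] w 0.0293
toolx [0.9931 0.1177 0.0012] toolz [-0.1177  0.9931  0.0013]
-> [ 0.467  -0.0038  0.015   0.118 ] linear(mm, axes now) [ 0.   0.8 -0.5] rotvec [-0.001 -0.     0.001] | linear in target axes [ 0.   0.8 -0.5] n>= 1
```

View pics/c21.png

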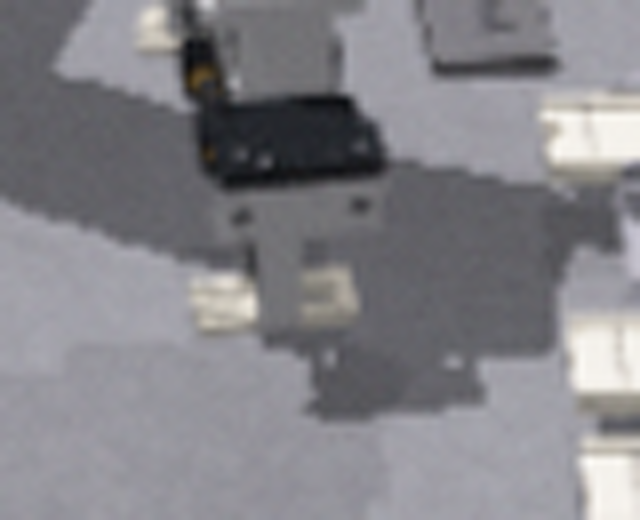

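send_rows(moves=[{"linear":[0,-25,0],"delta_rot":[0,0,0],"hand":0.1},{"linear":[0,-40,0],"delta_rot":[0,0,0],"hand":0.1},{"linear":[0,-20,0],"delta_rot":[0,0.052,0],"hand":0.1},{"linear":[0,0,0],"delta_rot":[0,0,0],"hand":0.1}])

```text
time_s: 35.1
tool_pos: [0.4688, -0.0039, 0.1032]
eef_rot: [0.707, 0.026, -0.021, -0.707]
ft_force: [0.5, -0.4, 0.4]
width: 0.0293
```

```bash
python3 go.py 0.5615 0.1946 0.1 0.066
```

```text
t 35.1 tcp [ 0.4688 -0.0039  0.1032] yaw 0.066 down [ 0.0068 -0.0001 -1.    ] F [ 0.5 -0.4  0.4] w 0.0293
toolx [0.9978 0.0661 0.0068] toolz [-0.0661  0.9978 -0.0005]
-> [0.5615 0.1946 0.1    0.066 ] linear(mm, axes now) [105.6   3.9 192. ] rotvec [0.001 0.    0.007] | linear in target axes [105.6   3.2 192. ] n>= 5
```

send_rows(moves=[{"linear":[21,0,38.5],"delta_rot":[0,0,0],"hand":0.1},{"linear":[21,0,38.5],"delta_rot":[0,0,0],"hand":0.1},{"linear":[21,0,38.5],"delta_rot":[0,0,0],"hand":0.1},{"linear":[21,0,38.5],"delta_rot":[0,0,0],"hand":0.1},{"linear":[21,0,38],"delta_rot":[0,0,0],"hand":0.1}])

```text
time_s: 35.6
tool_pos: [0.5579, 0.1967, 0.0982]
eef_rot: [-0.706, -0.023, 0.025, 0.707]
ft_force: [0.7, -0.6, -0.0]
width: 0.0297
```

send_rows(moves=[{"linear":[0,0,0],"delta_rot":[0,0,0],"hand":0.1},{"linear":[0,0,0],"delta_rot":[0,0,0],"hand":0.1},{"linear":[0,0,0],"delta_rot":[0,0,0],"hand":0.1}])

```text
time_s: 35.9
tool_pos: [0.5574, 0.1943, 0.099]
eef_rot: [-0.706, -0.022, 0.024, 0.707]
ft_force: [-0.5, -0.8, -0.5]
width: 0.0296
```

```bash
python3 go.py 0.5615 0.1946 0.078 0.066
```

```text
t 35.9 tcp [0.5574 0.1943 0.099 ] yaw 0.066 down [-0.0025  0.0011 -1.    ] F [-0.5 -0.8 -0.5] w 0.0296
toolx [ 0.9978  0.0656 -0.0025] toolz [-0.0656  0.9978  0.0013]
-> [0.5615 0.1946 0.078  0.066 ] linear(mm, axes now) [ 4.2 21.   0. ] rotvec [-0.001 -0.    -0.002] | linear in target axes [ 4.1 21.   0. ] n>= 1
```

send_rows(moves=[{"linear":[4,16,0],"delta_rot":[0,0,0],"hand":0.1},{"linear":[0,5,0],"delta_rot":[0,0,0],"hand":0.1},{"linear":[0,0,0],"delta_rot":[0,0,0],"hand":0.1},{"linear":[0,0,0],"delta_rot":[0,0,0],"hand":0.1}])

```text
time_s: 36.3
tool_pos: [0.5623, 0.1949, 0.0796]
eef_rot: [-0.706, -0.023, 0.023, 0.707]
ft_force: [0.6, -0.3, 0.2]
width: 0.0298
```

```bash
python3 go.py 0.5615 0.1946 0.078 0.066
cat > ovc.py <<'E'
from ov import *
def ovc(c,im,comb,S,crop,pins):
    u,v,w,h=crop
    o=cv2.resize(im[v:v+h,u:u+w],None,fx=S,fy=S,interpolation=cv2.INTER_CUBIC); raw=o.copy()
    def pl(P,col,cl=False):
        q=((w2px(c,P)-[u,v]+.5)*S-.5); cv2.polylines(o,[np.round(q*8).astype(np.int32)],cl,col,1,cv2.LINE_AA,3)
    x,y,z,th=comb
    for zz in(-.004,.004):
        for a,b,k in((-.035,.035,.015),(.011,.025,.007)):
            pl(T([[a,-k,z+zz],[b,-k,z+zz],[b,k,z+zz],[a,k,z+zz]],(x,y,th)),(0,0,255) if zz>0 else (255,0,0),True)
    for p in pins: pl(np.array([[p[0],p[1],.012],[p[0],p[1],.047]]),(0,255,0))
    return np.hstack([o,raw])
E
python3 - <<'E'
from ovc import *
t=env.get_obs()["tool_pos"]; th=.066; off=.0021
im=env.capture("side"); b=env.capture("top"); cv2.imwrite("pics/t7.png",b); cv2.imwrite("pics/s11.png",im)
cv2.imwrite("pics/c22.png",ovc("side",im,(t[0]+off,t[1]+off*th,t[2]-.0118,th),10,(265,140,40,45),[(.5816,.1959),(.5767,.2697),(.5718,.3435)]))
cv2.imwrite("pics/c23.png",ovc("top",b,(t[0]+off,t[1]+off*th,t[2]-.0118,th),10,(165,145,40,45),[(.5816,.1959),(.5767,.2697),(.5718,.3435)]))
E
```

```text
t 36.3 tcp [0.5623 0.1949 0.0796] yaw 0.065 down [-0.0002  0.0017 -1.    ] F [ 0.6 -0.3  0.2] w 0.0298
toolx [ 0.9979  0.0651 -0.0001] toolz [-0.0651  0.9979  0.0017]
-> [0.5615 0.1946 0.078  0.066 ] linear(mm, axes now) [-0.8  1.6 -0.2] rotvec [-0.002 -0.001 -0.   ] | linear in target axes [-0.8  1.6 -0.2] n>= 1
```

View pics/c22.png

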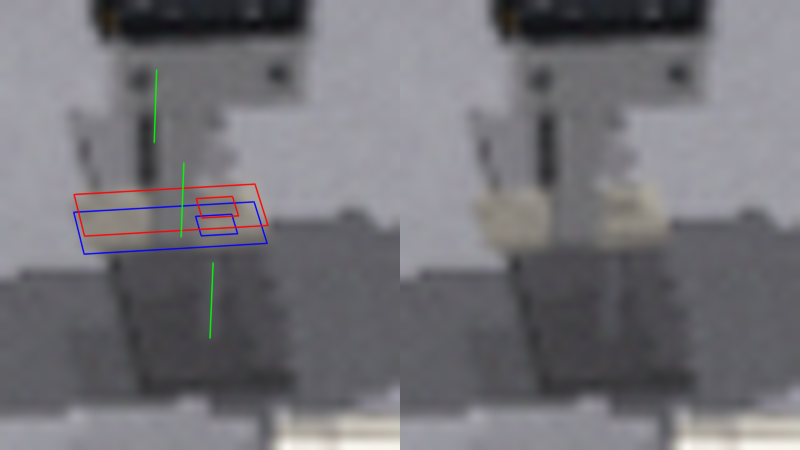

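View pics/c23.png

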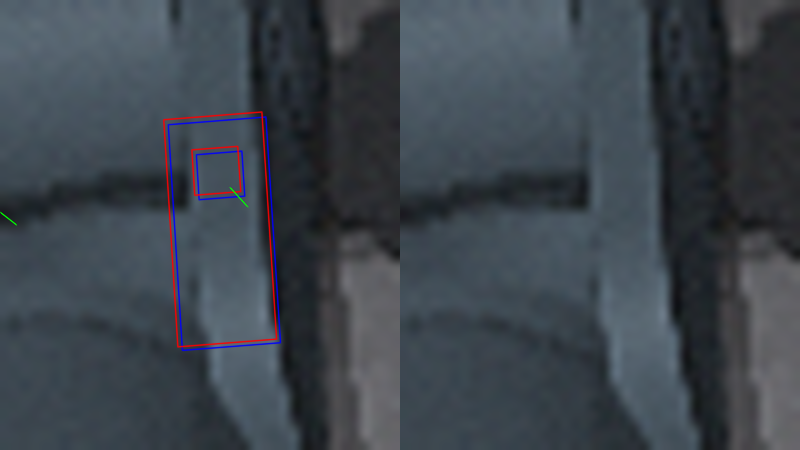

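send_rows(moves=[{"linear":[-0.7,10,-0.2],"delta_rot":[0,0,0],"hand":0.1},{"linear":[0,6,0],"delta_rot":[0,0,0],"hand":0.1},{"linear":[0,4,0],"delta_rot":[0,0,0],"hand":0.1},{"linear":[0,3,0],"delta_rot":[0,0,0],"hand":0.1},{"linear":[0,0,0],"delta_rot":[0,0,0],"hand":0.1}])

```text
time_s: 36.9
tool_pos: [0.5614, 0.1952, 0.0558]
eef_rot: [-0.706, -0.023, 0.024, 0.707]
ft_force: [0.9, 0.7, -0.2]
width: 0.0298
```

send_rows(moves=[{"linear":[0,3,0],"delta_rot":[0,0,0],"hand":0.1},{"linear":[0,3,0],"delta_rot":[0,0,0],"hand":0.1},{"linear":[0,0,0],"delta_rot":[0,0,0],"hand":0.1}])

```text
time_s: 37.2
tool_pos: [0.5615, 0.1952, 0.05]
eef_rot: [-0.706, -0.023, 0.024, 0.707]
ft_force: [-0.1, 0.5, -0.3]
width: 0.0292
```

```bash
python3 go.py 0.5615 0.1946 0.0278 0.066
python3 - <<'E'
from ovc import *
t=env.get_obs()["tool_pos"]; th=.066; off=.0021
im=env.capture("side")
cv2.imwrite("pics/c24.png",ovc("side",im,(t[0]+off,t[1]+off*th,t[2]-.0118,th),10,(265,145,40,45),[(.5816,.1959),(.5767,.2697),(.5718,.3435)]))
E
```

```text
t 37.2 tcp [0.5615 0.1952 0.05  ] yaw 0.066 down [-0.0008  0.0016 -1.    ] F [-0.1  0.5 -0.3] w 0.0292
toolx [ 0.9978  0.0658 -0.0006] toolz [-0.0658  0.9978  0.0017]
-> [0.5615 0.1946 0.0278 0.066 ] linear(mm, axes now) [-0.1 22.2 -0.6] rotvec [-0.002 -0.    -0.001] | linear in target axes [-0.1 22.2 -0.6] n>= 1
```

View pics/c24.png

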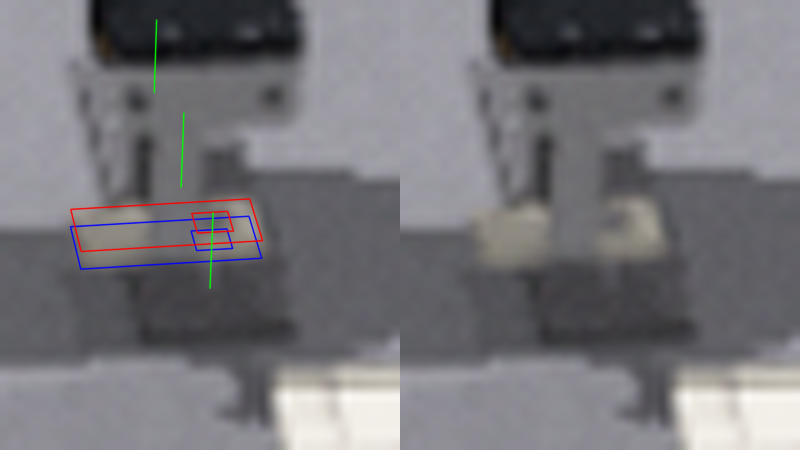

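send_rows(moves=[{"linear":[0,6,-0.5],"delta_rot":[0,0,0],"hand":0.1},{"linear":[0,6,0],"delta_rot":[0,0,0],"hand":0.1},{"linear":[0,5,0],"delta_rot":[0,0,0],"hand":0.1},{"linear":[0,3,0],"delta_rot":[0,0,0],"hand":0.1},{"linear":[0,0,0],"delta_rot":[0,0,0],"hand":0.1}])

```text
time_s: 37.75
tool_pos: [0.5613, 0.1947, 0.0297]
eef_rot: [-0.706, -0.023, 0.024, 0.707]
ft_force: [-0.6, 0.2, -0.1]
width: 0.0297
```

send_rows(moves=[{"linear":[0,1,0],"delta_rot":[0,0,0],"hand":0.1},{"linear":[0,0,0],"delta_rot":[0,0,0],"hand":0.1}])

```text
time_s: 37.95
tool_pos: [0.5619, 0.1948, 0.0295]
eef_rot: [-0.706, -0.023, 0.023, 0.707]
ft_force: [0.8, 0.2, -0.3]
width: 0.0293
```

send_rows(moves=[{"linear":[0,0.5,0],"delta_rot":[0,0,0],"hand":0.45},{"linear":[0,0,0],"delta_rot":[0,0,0],"hand":0.45},{"linear":[0,0,0],"delta_rot":[0,0,0],"hand":0.45}])

```text
time_s: 38.25
tool_pos: [0.562, 0.1948, 0.0291]
eef_rot: [-0.706, -0.023, 0.023, 0.707]
ft_force: [-0.2, 0.3, -0.3]
width: 0.0419
```

send_rows(moves=[{"linear":[0,-15,0],"delta_rot":[0,0,0],"hand":0.45},{"linear":[0,-40,0],"delta_rot":[0,0,0],"hand":0.45},{"linear":[0,-40,0],"delta_rot":[0,0,0],"hand":0.45},{"linear":[-48,0,-10],"delta_rot":[0,0,0],"hand":0.5},{"linear":[-48,0,-10],"delta_rot":[0,0,0],"hand":0.5}])

```text
time_s: 38.75
tool_pos: [0.4686, 0.1683, 0.1271]
eef_rot: [-0.706, -0.025, 0.021, 0.707]
ft_force: [-0.2, -0.3, 0.6]
width: 0.0468
```

send_rows(moves=[{"linear":[0,0,-40],"delta_rot":[0,0,0],"hand":0.5},{"linear":[0,0,-40],"delta_rot":[0,0,0],"hand":0.5},{"linear":[0,0,0],"delta_rot":[0,0,0],"hand":0.5}])

```text
time_s: 39.05
tool_pos: [0.4732, 0.0855, 0.1253]
eef_rot: [-0.707, -0.023, 0.021, 0.707]
ft_force: [0.5, 0.8, 0.3]
width: 0.0472
```

```bash
python3 go.py 0.4455 0.21 0.06 -0.137; python3 m1.py .4475 .2097 -.137 c; python3 m1.py .4088 .315 .187 c;python3 - <<'E'
from h import *
a=env.capture("side"); b=env.capture("top")
cv2.imwrite("pics/t8.png",b);cv2.imwrite("pics/s12.png",a)
u=lambda i:cv2.resize(i,None,fx=5,fy=5,interpolation=cv2.INTER_CUBIC)
cv2.imwrite("pics/c25.png",np.hstack([u(a[135:235,225:305]),u(b[150:250,130:210])]))
E
```

```text
t 39.05 tcp [0.4732 0.0855 0.1253] yaw 0.062 down [ 0.0024  0.0008 -1.    ] F [0.5 0.8 0.3] w 0.0472
toolx [0.9981 0.0615 0.0025] toolz [-0.0615  0.9981  0.0006]
-> [ 0.4455  0.21    0.06   -0.137 ] linear(mm, axes now) [-20.2  65.3 125.9] rotvec [-0.001  0.199  0.002] | linear in target axes [-44.5  65.3 119.5] n>= 3
top (array([ 0.4475,  0.2097, -0.737 ]), np.float64(1.0))
side (array([ 0.4435,  0.2148, -0.2869]), np.float64(0.4233156028368794))
top (array([0.4082, 0.3145, 0.1856]), np.float64(0.0964812712826334))
side (array([ 0.3768,  0.326 , -0.0426]), np.float64(0.782141533901445))
```

View pics/c25.png

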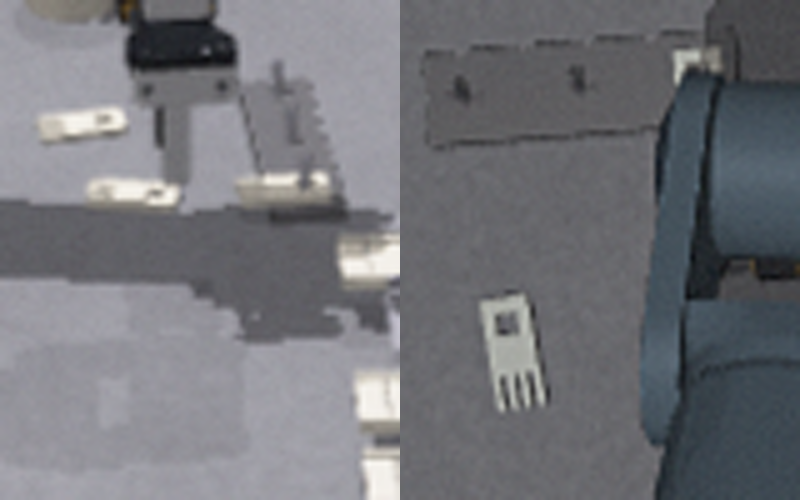

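Comb a now lies flat on pin 3, at about (285,187) in the left crop, and combs b and c haven't moved. Next is b.

send_rows(moves=[{"linear":[-7,0,42],"delta_rot":[0,0,0],"hand":0.5},{"linear":[-7,0,42],"delta_rot":[0,0,0],"hand":0.5},{"linear":[-6,0,42],"delta_rot":[0,0.1,0],"hand":0.5},{"linear":[0,30,0],"delta_rot":[0,0.099,0],"hand":0.5},{"linear":[0,35,0],"delta_rot":[0,0,0],"hand":0.5}])

```text
time_s: 39.85
tool_pos: [0.4453, 0.2157, 0.0598]
eef_rot: [-0.705, 0.045, -0.047, 0.707]
ft_force: [-0.1, -0.5, -0.5]
width: 0.047
```

send_rows(moves=[{"linear":[0,10,0],"delta_rot":[0,0,0],"hand":0.5},{"linear":[0,0,0],"delta_rot":[0,0,0],"hand":0.5},{"linear":[0,0,0],"delta_rot":[0,0,0],"hand":0.5}])

```text
time_s: 40.15
tool_pos: [0.4452, 0.2134, 0.05]
eef_rot: [-0.705, 0.047, -0.047, 0.706]
ft_force: [-0.1, 0.3, -0.7]
width: 0.0469
```

```bash
python3 go.py 0.4455 0.21 0.0158 -0.137
```

```text
t 40.15 tcp [0.4452 0.2134 0.05  ] yaw -0.133 down [ 0.0013  0.0021 -1.    ] F [-0.1  0.3 -0.7] w 0.0469
toolx [ 0.9912 -0.1325  0.001 ] toolz [0.1325 0.9912 0.0022]
-> [ 0.4455  0.21    0.0158 -0.137 ] linear(mm, axes now) [ 0.7 34.2 -3.4] rotvec [-0.002  0.004  0.001] | linear in target axes [ 0.7 34.2 -3.3] n>= 1
```

send_rows(moves=[{"linear":[0.5,18,-3.3],"delta_rot":[0,0.004,0],"hand":0.5},{"linear":[0,12,0],"delta_rot":[0,0,0],"hand":0.5},{"linear":[0,4,0],"delta_rot":[0,0,0],"hand":0.5},{"linear":[0,0,0],"delta_rot":[0,0,0],"hand":0.1},{"linear":[0,0,0],"delta_rot":[0,0,0],"hand":0.1}])

```text
time_s: 40.65
tool_pos: [0.445, 0.2099, 0.0156]
eef_rot: [-0.705, 0.048, -0.049, 0.706]
ft_force: [-0.8, 0.6, -0.5]
width: 0.0342
```

send_rows(moves=[{"linear":[0,0,0],"delta_rot":[0,0,0],"hand":0.1},{"linear":[0,0,0],"delta_rot":[0,0,0],"hand":0.1}])

```text
time_s: 40.85
tool_pos: [0.445, 0.21, 0.0157]
eef_rot: [-0.705, 0.048, -0.049, 0.706]
ft_force: [0.2, 0.3, 2.5]
width: 0.0296
```

```bash
python3 go.py 0.4455 0.21 0.1 0.066
python3 - <<'E'
from h import *
a=env.capture("side"); b=env.capture("top")
cv2.imwrite("pics/c26.png",cv2.resize(a[145:205,220:300],None,fx=8,fy=8,interpolation=cv2.INTER_CUBIC))
E
```

```text
t 40.85 tcp [0.445  0.21   0.0157] yaw -0.137 down [ 0.0013  0.002  -1.    ] F [0.2 0.3 2.5] w 0.0296
toolx [ 0.9906 -0.1366  0.001 ] toolz [0.1366 0.9906 0.0022]
-> [0.4455 0.21   0.1    0.066 ] linear(mm, axes now) [  0.5 -84.3   0.3] rotvec [-0.002 -0.203  0.001] | linear in target axes [  0.5 -84.3   0. ] n>= 2
```

View pics/c26.png

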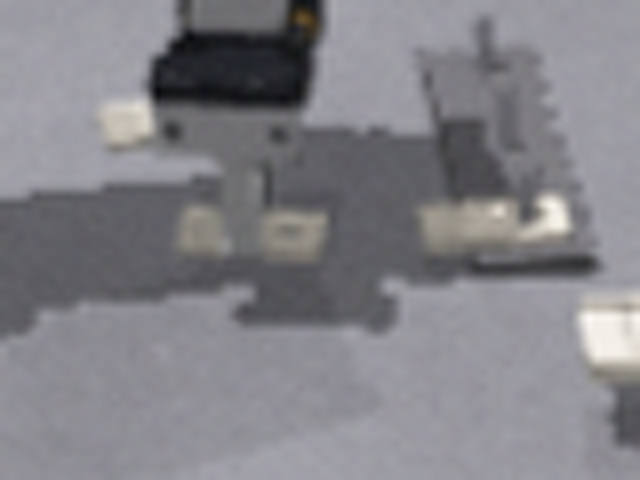

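send_rows(moves=[{"linear":[0,-25,0],"delta_rot":[0,0,0],"hand":0.1},{"linear":[0,-40,0],"delta_rot":[0,0,0],"hand":0.1},{"linear":[0,-20,0],"delta_rot":[0,-0.1,0],"hand":0.1},{"linear":[0,0,0],"delta_rot":[0,-0.103,0],"hand":0.1},{"linear":[0,0,0],"delta_rot":[0,0,0],"hand":0.1}])

```text
time_s: 41.45
tool_pos: [0.4448, 0.2097, 0.1007]
eef_rot: [-0.706, -0.024, 0.023, 0.707]
ft_force: [-0.3, 0.8, -0.8]
width: 0.0295
```

```bash
python3 go.py 0.5562 0.2683 0.1 0.066
```

```text
t 41.45 tcp [0.4448 0.2097 0.1007] yaw 0.066 down [ 0.0015  0.002  -1.    ] F [-0.3  0.8 -0.8] w 0.0295
toolx [0.9978 0.0656 0.0016] toolz [-0.0656  0.9978  0.0019]
-> [0.5562 0.2683 0.1    0.066 ] linear(mm, axes now) [115.    1.   51.1] rotvec [-0.002 -0.     0.002] | linear in target axes [115.    0.7  51.1] n>= 3
```

send_rows(moves=[{"linear":[38,0,17],"delta_rot":[0,0,0],"hand":0.1},{"linear":[38,0,17],"delta_rot":[0,0,0],"hand":0.1},{"linear":[39,0,17],"delta_rot":[0,0,0],"hand":0.1},{"linear":[0,15,0],"delta_rot":[0,0,0],"hand":0.1},{"linear":[0,0,0],"delta_rot":[0,0,0],"hand":0.1}])

```text
time_s: 41.95
tool_pos: [0.5537, 0.2676, 0.0815]
eef_rot: [-0.707, -0.02, 0.025, 0.707]
ft_force: [-1.5, -0.2, -0.4]
width: 0.0296
```

send_rows(moves=[{"linear":[0,0,0],"delta_rot":[0,0,0],"hand":0.1},{"linear":[0,0,0],"delta_rot":[0,0,0],"hand":0.1},{"linear":[0,0,0],"delta_rot":[0,0,0],"hand":0.1}])

```text
time_s: 42.25
tool_pos: [0.5553, 0.2679, 0.0855]
eef_rot: [-0.706, -0.023, 0.023, 0.707]
ft_force: [-0.3, 0.1, 0.5]
width: 0.0298
```

```bash
python3 go.py 0.5562 0.2683 0.06 0.066
python3 - <<'E'
from ovc import *
t=env.get_obs()["tool_pos"]; th=.066; off=.0025
im=env.capture("side"); b=env.capture("top")
cv2.imwrite("pics/c27.png",ovc("side",im,(t[0]+off,t[1]+off*th,t[2]-.0117,th),10,(262,135,40,45),[(.5816,.1959),(.5767,.2697),(.5718,.3435)]))
E
```

```text
t 42.25 tcp [0.5553 0.2679 0.0855] yaw 0.065 down [ 0.0002  0.0018 -1.    ] F [-0.3  0.1  0.5] w 0.0298
toolx [0.9979 0.0653 0.0003] toolz [-0.0653  0.9979  0.0018]
-> [0.5562 0.2683 0.06   0.066 ] linear(mm, axes now) [ 0.9 25.5  0.3] rotvec [-0.002 -0.001  0.   ] | linear in target axes [ 0.9 25.5  0.4] n>= 1
```

View pics/c27.png

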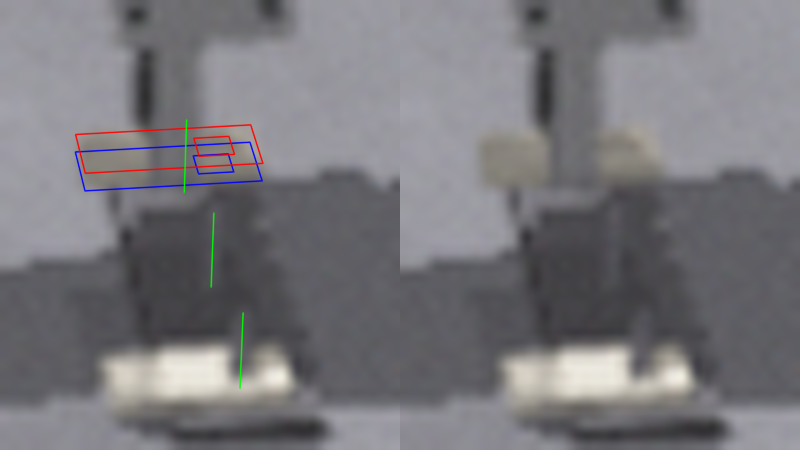

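send_rows(moves=[{"linear":[2,12,0.3],"delta_rot":[0,0,0],"hand":0.1},{"linear":[0,7,0],"delta_rot":[0,0,0],"hand":0.1},{"linear":[0,5,0],"delta_rot":[0,0,0],"hand":0.1},{"linear":[0,4,0],"delta_rot":[0,0,0],"hand":0.1},{"linear":[0,0,0],"delta_rot":[0,0,0],"hand":0.1}])

```text
time_s: 42.85
tool_pos: [0.5572, 0.2685, 0.0561]
eef_rot: [-0.706, -0.023, 0.024, 0.707]
ft_force: [0.5, -1.1, -0.6]
width: 0.0294
```

send_rows(moves=[{"linear":[0,4,0],"delta_rot":[0,0,0],"hand":0.1},{"linear":[0,4,0],"delta_rot":[0,0,0],"hand":0.1},{"linear":[0,0,0],"delta_rot":[0,0,0],"hand":0.1}])

```text
time_s: 43.15
tool_pos: [0.5574, 0.2685, 0.0485]
eef_rot: [-0.706, -0.023, 0.024, 0.707]
ft_force: [0.1, -0.4, -1.4]
width: 0.0298
```

```bash
python3 go.py 0.5575 0.2685 0.0285 0.066
python3 - <<'E'
from ovc import *
t=env.get_obs()["tool_pos"]; th=.066; off=.0025
im=env.capture("side")
cv2.imwrite("pics/c28.png",ovc("side",im,(t[0]+off,t[1]+off*th,t[2]-.0117,th),10,(262,135,40,45),[(.5816,.1959),(.5767,.2697),(.5718,.3435)]))
E
```

```text
t 43.15 tcp [0.5574 0.2685 0.0485] yaw 0.066 down [-0.0009  0.0015 -1.    ] F [ 0.1 -0.4 -1.4] w 0.0298
toolx [ 0.9978  0.0658 -0.0008] toolz [-0.0658  0.9978  0.0016]
-> [0.5575 0.2685 0.0285 0.066 ] linear(mm, axes now) [ 0.1 20.  -0.1] rotvec [-0.002 -0.    -0.001] | linear in target axes [ 0.1 20.  -0. ] n>= 1
```

View pics/c28.png

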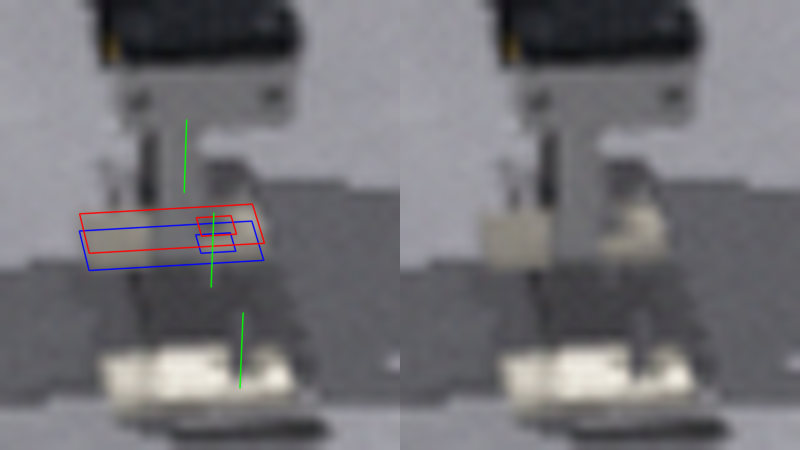

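send_rows(moves=[{"linear":[0,6,0],"delta_rot":[0,0,0],"hand":0.1},{"linear":[0,6,0],"delta_rot":[0,0,0],"hand":0.1},{"linear":[0,5,0],"delta_rot":[0,0,0],"hand":0.1},{"linear":[0,2.5,0],"delta_rot":[0,0,0],"hand":0.1},{"linear":[0,0,0],"delta_rot":[0,0,0],"hand":0.1}])

```text
time_s: 43.7
tool_pos: [0.5574, 0.2685, 0.0289]
eef_rot: [-0.706, -0.023, 0.024, 0.707]
ft_force: [0.0, -0.4, -0.4]
width: 0.0297
```

send_rows(moves=[{"linear":[0,0,0],"delta_rot":[0,0,0],"hand":0.45},{"linear":[0,0,0],"delta_rot":[0,0,0],"hand":0.45},{"linear":[0,0,0],"delta_rot":[0,0,0],"hand":0.45}])

```text
time_s: 44.0
tool_pos: [0.5581, 0.2687, 0.0299]
eef_rot: [-0.706, -0.024, 0.023, 0.707]
ft_force: [-0.1, -0.3, -0.7]
width: 0.0423
```

send_rows(moves=[{"linear":[0,-15,0],"delta_rot":[0,0,0],"hand":0.45},{"linear":[0,-40,0],"delta_rot":[0,0,0],"hand":0.45},{"linear":[0,-40,0],"delta_rot":[0,0,0],"hand":0.45},{"linear":[-48,0,-10],"delta_rot":[0,0,0],"hand":0.5},{"linear":[-48,0,-10],"delta_rot":[0,0,0],"hand":0.5}])

```text
time_s: 44.5
tool_pos: [0.4646, 0.2424, 0.1279]
eef_rot: [-0.706, -0.025, 0.021, 0.708]
ft_force: [-0.2, -0.0, 0.3]
width: 0.047
```

send_rows(moves=[{"linear":[0,0,-48],"delta_rot":[0,0,0],"hand":0.5},{"linear":[0,0,-48],"delta_rot":[0,0,0],"hand":0.5},{"linear":[0,0,-30],"delta_rot":[0,0,0],"hand":0.5},{"linear":[0,0,0],"delta_rot":[0,0,0],"hand":0.5}])

```text
time_s: 44.9
tool_pos: [0.4723, 0.1138, 0.1258]
eef_rot: [-0.706, -0.023, 0.021, 0.707]
ft_force: [-1.0, -0.3, 0.3]
width: 0.0467
```

```bash
python3 go.py 0.4065 0.3146 0.06 0.187; python3 m1.py .4088 .315 .187 c;python3 - <<'E'
from h import *
a=env.capture("side"); b=env.capture("top")
cv2.imwrite("pics/t9.png",b);cv2.imwrite("pics/s13.png",a)
u=lambda i:cv2.resize(i,None,fx=5,fy=5,interpolation=cv2.INTER_CUBIC)
cv2.imwrite("pics/c29.png",np.hstack([u(a[135:235,225:305]),u(b[150:250,130:210])]))
E
```

```text
t 44.9 tcp [0.4723 0.1138 0.1258] yaw 0.062 down [ 0.0023  0.0012 -1.    ] F [-1.  -0.3  0.3] w 0.0467
toolx [0.9981 0.0616 0.0023] toolz [-0.0616  0.9981  0.0011]
-> [0.4065 0.3146 0.06   0.187 ] linear(mm, axes now) [-53.5  65.9 204.4] rotvec [-0.001 -0.125  0.002] | linear in target axes [-27.4  65.8 209.5] n>= 5
top (array([0.4082, 0.3146, 0.1816]), np.float64(0.09801136363636365))
side (array([ 0.4048,  0.3226, -0.0431]), np.float64(0.719256434699714))
```

View pics/c29.png

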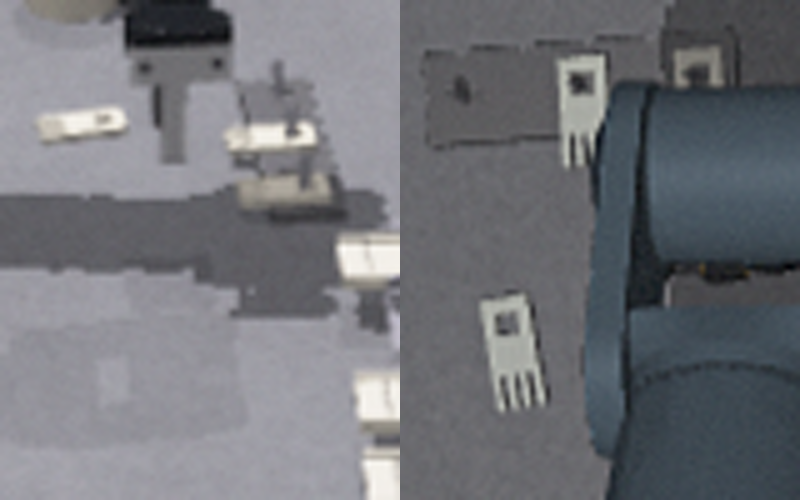

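Combs a and b are on pins 3 and 2, and c hasn't moved. Next is c.

send_rows(moves=[{"linear":[-11,0,41],"delta_rot":[0,0,0],"hand":0.5},{"linear":[-11,0,41],"delta_rot":[0,0,0],"hand":0.5},{"linear":[-11,0,41],"delta_rot":[0,0,0],"hand":0.5},{"linear":[-11,0,41],"delta_rot":[0,0,0],"hand":0.5},{"linear":[-10,20,40],"delta_rot":[0,-0.12,0],"hand":0.5}])

```text
time_s: 45.6
tool_pos: [0.405, 0.3203, 0.1073]
eef_rot: [-0.702, -0.07, 0.065, 0.705]
ft_force: [1.3, -0.1, 0.0]
width: 0.0468
```

send_rows(moves=[{"linear":[0,30,0],"delta_rot":[0,0,0],"hand":0.5},{"linear":[0,25,0],"delta_rot":[0,0,0],"hand":0.5},{"linear":[0,0,0],"delta_rot":[0,0,0],"hand":0.5},{"linear":[0,0,0],"delta_rot":[0,0,0],"hand":0.5}])

```text
time_s: 46.0
tool_pos: [0.4039, 0.3173, 0.0499]
eef_rot: [-0.703, -0.066, 0.066, 0.705]
ft_force: [1.0, 0.4, 0.7]
width: 0.0472
```

```bash
python3 go.py 0.4063 0.3144 0.0155 0.184
```

```text
t 46.0 tcp [0.4039 0.3173 0.0499] yaw 0.187 down [-0.0005  0.0015 -1.    ] F [1.  0.4 0.7] w 0.0472
toolx [ 0.9825  0.1861 -0.0002] toolz [-0.1861  0.9825  0.0016]
-> [0.4063 0.3144 0.0155 0.184 ] linear(mm, axes now) [ 1.8 34.4 -3.3] rotvec [-0.002  0.003 -0.   ] | linear in target axes [ 1.8 34.4 -3.3] n>= 1
```

send_rows(moves=[{"linear":[1.8,18,-3.3],"delta_rot":[0,0.003,0],"hand":0.5},{"linear":[0,12,0],"delta_rot":[0,0,0],"hand":0.5},{"linear":[0,4,0],"delta_rot":[0,0,0],"hand":0.5},{"linear":[0,0,0],"delta_rot":[0,0,0],"hand":0.1},{"linear":[0,0,0],"delta_rot":[0,0,0],"hand":0.1}])

```text
time_s: 46.5
tool_pos: [0.4072, 0.314, 0.0164]
eef_rot: [-0.703, -0.065, 0.064, 0.705]
ft_force: [-0.1, -0.1, 0.2]
width: 0.0338
```

send_rows(moves=[{"linear":[0,0,0],"delta_rot":[0,0,0],"hand":0.1},{"linear":[0,0,0],"delta_rot":[0,0,0],"hand":0.1}])

```text
time_s: 46.7
tool_pos: [0.4073, 0.3141, 0.0164]
eef_rot: [-0.703, -0.065, 0.064, 0.705]
ft_force: [0.3, 0.5, 2.0]
width: 0.0293
```

```bash
python3 go.py 0.4063 0.3144 0.0155 0.184
python3 - <<'E'
from h import *
a=env.capture("side"); b=env.capture("top")
cv2.imwrite("pics/c30.png",cv2.resize(a[125:185,215:295],None,fx=8,fy=8,interpolation=cv2.INTER_CUBIC))
E
```

```text
t 46.7 tcp [0.4073 0.3141 0.0164] yaw 0.183 down [ 0.0012  0.0023 -1.    ] F [0.3 0.5 2. ] w 0.0293
toolx [0.9833 0.1819 0.0016] toolz [-0.1819  0.9833  0.0021]
-> [0.4063 0.3144 0.0155 0.184 ] linear(mm, axes now) [-0.9  0.9  0.5] rotvec [-0.002 -0.001  0.002] | linear in target axes [-0.9  0.9  0.5] n>= 1
```

View pics/c30.png

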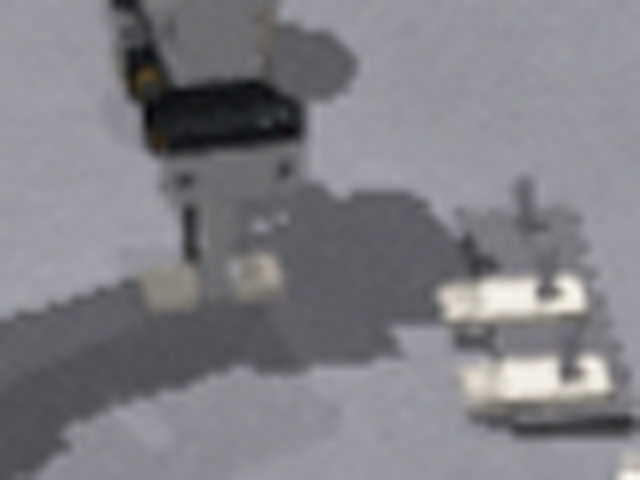

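send_rows(moves=[{"linear":[0,-25,0],"delta_rot":[0,0,0],"hand":0.1},{"linear":[0,-40,0],"delta_rot":[0,0,0],"hand":0.1},{"linear":[0,-20,0],"delta_rot":[0,0.117,0],"hand":0.1},{"linear":[0,0,0],"delta_rot":[0,0,0],"hand":0.1},{"linear":[0,0,0],"delta_rot":[0,0,0],"hand":0.1}])

```text
time_s: 47.3
tool_pos: [0.4063, 0.3134, 0.1001]
eef_rot: [-0.706, -0.024, 0.024, 0.707]
ft_force: [0.4, 0.3, 0.2]
width: 0.0293
```

```bash
python3 go.py 0.5535 0.3422 0.1 0.066
```

```text
t 47.3 tcp [0.4063 0.3134 0.1001] yaw 0.068 down [-0.0004  0.0015 -1.    ] F [0.4 0.3 0.2] w 0.0293
toolx [ 0.9977  0.0681 -0.0003] toolz [-0.0681  0.9977  0.0015]
-> [0.5535 0.3422 0.1    0.066 ] linear(mm, axes now) [148.8   0.   18.7] rotvec [-0.001  0.002 -0.   ] | linear in target axes [148.7   0.1  19. ] n>= 3
```

send_rows(moves=[{"linear":[37,0,4.7],"delta_rot":[0,0.002,0],"hand":0.1},{"linear":[37,0,4.7],"delta_rot":[0,0,0],"hand":0.1},{"linear":[37,0,4.7],"delta_rot":[0,0,0],"hand":0.1},{"linear":[37.5,0,4.7],"delta_rot":[0,0,0],"hand":0.1},{"linear":[0,15,0],"delta_rot":[0,0,0],"hand":0.1}])

```text
time_s: 47.8
tool_pos: [0.5579, 0.3421, 0.0853]
eef_rot: [-0.706, -0.024, 0.021, 0.708]
ft_force: [-0.9, -0.4, -0.1]
width: 0.0293
```

send_rows(moves=[{"linear":[0,0,0],"delta_rot":[0,0,0],"hand":0.1},{"linear":[0,0,0],"delta_rot":[0,0,0],"hand":0.1},{"linear":[0,0,0],"delta_rot":[0,0,0],"hand":0.1},{"linear":[0,0,0],"delta_rot":[0,0,0],"hand":0.1}])

```text
time_s: 48.2
tool_pos: [0.553, 0.3421, 0.086]
eef_rot: [-0.706, -0.023, 0.023, 0.707]
ft_force: [-0.9, -0.2, -1.1]
width: 0.0292
```

```bash
python3 go.py 0.5535 0.3422 0.06 0.066
python3 - <<'E'
from ovc import *
t=env.get_obs()["tool_pos"]; th=.066; off=.001
im=env.capture("side"); b=env.capture("top")
cv2.imwrite("pics/c31.png",ovc("side",im,(t[0]+off,t[1]+off*th,t[2]-.0124,th),10,(260,125,40,45),[(.5816,.1959),(.5767,.2697),(.5718,.3435)]))
E
```

```text
t 48.2 tcp [0.553  0.3421 0.086 ] yaw 0.065 down [ 0.0001  0.0018 -1.    ] F [-0.9 -0.2 -1.1] w 0.0292
toolx [0.9979 0.0647 0.0002] toolz [-0.0647  0.9979  0.0017]
-> [0.5535 0.3422 0.06   0.066 ] linear(mm, axes now) [ 0.5 26.   0.1] rotvec [-0.002 -0.001  0.   ] | linear in target axes [ 0.5 26.   0.1] n>= 1
```

View pics/c31.png

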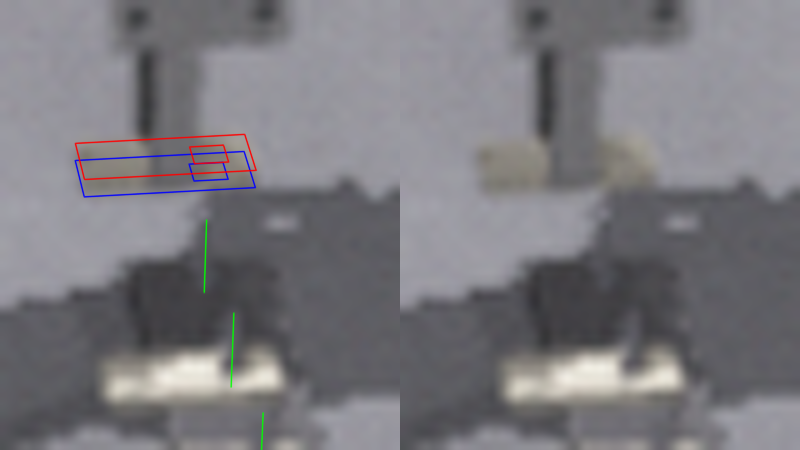

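send_rows(moves=[{"linear":[0.8,12,0.1],"delta_rot":[0,0,0],"hand":0.1},{"linear":[0,7,0],"delta_rot":[0,0,0],"hand":0.1},{"linear":[0,5,0],"delta_rot":[0,0,0],"hand":0.1},{"linear":[0,4,0],"delta_rot":[0,0,0],"hand":0.1},{"linear":[0,0,0],"delta_rot":[0,0,0],"hand":0.1}])

```text
time_s: 48.8
tool_pos: [0.554, 0.3422, 0.0568]
eef_rot: [-0.706, -0.022, 0.023, 0.707]
ft_force: [1.3, 1.4, -1.2]
width: 0.0293
```

send_rows(moves=[{"linear":[0,4,0],"delta_rot":[0,0,0],"hand":0.1},{"linear":[0,4,0],"delta_rot":[0,0,0],"hand":0.1},{"linear":[0,0,0],"delta_rot":[0,0,0],"hand":0.1}])

```text
time_s: 49.1
tool_pos: [0.5545, 0.3424, 0.0494]
eef_rot: [-0.706, -0.023, 0.022, 0.708]
ft_force: [0.3, 1.5, -0.9]
width: 0.0294
```

```bash
python3 go.py 0.554 0.3422 0.029 0.066
```

```text
t 49.1 tcp [0.5545 0.3424 0.0494] yaw 0.064 down [ 0.0003  0.0022 -1.    ] F [ 0.3  1.5 -0.9] w 0.0294
toolx [0.998  0.0638 0.0004] toolz [-0.0638  0.998   0.0022]
-> [0.554  0.3422 0.029  0.066 ] linear(mm, axes now) [-0.6 20.4 -0.2] rotvec [-0.002 -0.002  0.   ] | linear in target axes [-0.6 20.4 -0.1] n>= 1
```

send_rows(moves=[{"linear":[0,6,0.7],"delta_rot":[0,0,0],"hand":0.1},{"linear":[0,6,0],"delta_rot":[0,0,0],"hand":0.1},{"linear":[0,5,0],"delta_rot":[0,0,0],"hand":0.1},{"linear":[0,2.5,0],"delta_rot":[0,0,0],"hand":0.1},{"linear":[0,0,0],"delta_rot":[0,0,0],"hand":0.1}])

```text
time_s: 49.6
tool_pos: [0.554, 0.3426, 0.0294]
eef_rot: [-0.706, -0.022, 0.023, 0.707]
ft_force: [-0.1, 0.1, -1.0]
width: 0.0294
```

send_rows(moves=[{"linear":[0,0.5,0],"delta_rot":[0,0,0],"hand":0.45},{"linear":[0,0,0],"delta_rot":[0,0,0],"hand":0.45},{"linear":[0,0,0],"delta_rot":[0,0,0],"hand":0.45}])

```text
time_s: 49.9
tool_pos: [0.5546, 0.343, 0.0301]
eef_rot: [-0.706, -0.023, 0.022, 0.707]
ft_force: [0.1, 0.3, 0.2]
width: 0.0422
```

send_rows(moves=[{"linear":[0,-15,0],"delta_rot":[0,0,0],"hand":0.45},{"linear":[0,-40,0],"delta_rot":[0,0,0],"hand":0.45},{"linear":[0,-45,0],"delta_rot":[0,0,0],"hand":0.45},{"linear":[-40,0,-28],"delta_rot":[0,0,0],"hand":0.2},{"linear":[-40,0,-28],"delta_rot":[0,0,0],"hand":0.2}])

```text
time_s: 50.4
tool_pos: [0.4796, 0.282, 0.1334]
eef_rot: [-0.705, -0.025, 0.021, 0.708]
ft_force: [-0.5, -0.6, 0.2]
width: 0.0298
```

send_rows(moves=[{"linear":[-20,0,-45],"delta_rot":[0,0,0],"hand":0},{"linear":[-20,0,-45],"delta_rot":[0,0,0],"hand":0},{"linear":[-20,0,-45],"delta_rot":[0,0,0],"hand":0},{"linear":[-20,0,-45],"delta_rot":[0,0,0],"hand":0},{"linear":[0,0,-48],"delta_rot":[0,0,0],"hand":0}])

```text
time_s: 50.9
tool_pos: [0.4112, 0.0481, 0.13]
eef_rot: [-0.706, -0.024, 0.023, 0.707]
ft_force: [1.0, -0.3, 0.2]
width: 0.0002
```

send_rows(moves=[{"linear":[0,0,-48],"delta_rot":[0,0,0],"hand":0},{"linear":[0,0,-48],"delta_rot":[0,0,0],"hand":0},{"linear":[0,0,-48],"delta_rot":[0,0,0],"hand":0},{"linear":[0,0,0],"delta_rot":[0,0,0],"hand":0}])

```text
time_s: 51.3
tool_pos: [0.423, -0.0996, 0.131]
eef_rot: [0.707, 0.021, -0.019, -0.706]
ft_force: [-0.4, -0.2, 0.6]
width: 0.0007
```

Run:
```python
from h import *
from go import plan
plan((.604,-.2725,.13,.062))
a=env.capture("side"); b=env.capture("top")
for c in("top","side"):
    for r in env.mark_of(c,"start_top")[:2]: w=c2w(c,r["centre"]); print(c,round(r["score"],2),w,w2px(c,w))
cv2.imwrite("pics/t10.png",b);cv2.imwrite("pics/s14.png",a)
u=lambda i:cv2.resize(i,None,fx=4,fy=4,interpolation=cv2.INTER_CUBIC)
cv2.imwrite("pics/c32.png",u(b[95:235,145-15:345-15]));cv2.imwrite("pics/c33.png",u(a[135:285,215:345]))
```

```text
t 51.3 tcp [ 0.423  -0.0996  0.131 ] yaw 0.057 down [ 0.0031 -0.001  -1.    ] F [-0.4 -0.2  0.6] w 0.0007
toolx [0.9984 0.0566 0.0031] toolz [-0.0566  0.9984 -0.0011]
-> [ 0.604  -0.2725  0.13    0.062 ] linear(mm, axes now) [ 170.9    1.7 -182.9] rotvec [ 0.001 -0.005  0.003] | linear in target axes [ 169.9    1.  -183.8] n>= 6
top 0.43 [ 0.5994 -0.2704  0.0635] [[338.9298 154.5559]]
side 0.56 [ 0.6023 -0.2662  0.0635] [[307.2997 245.1602]]
```

View pics/c32.png

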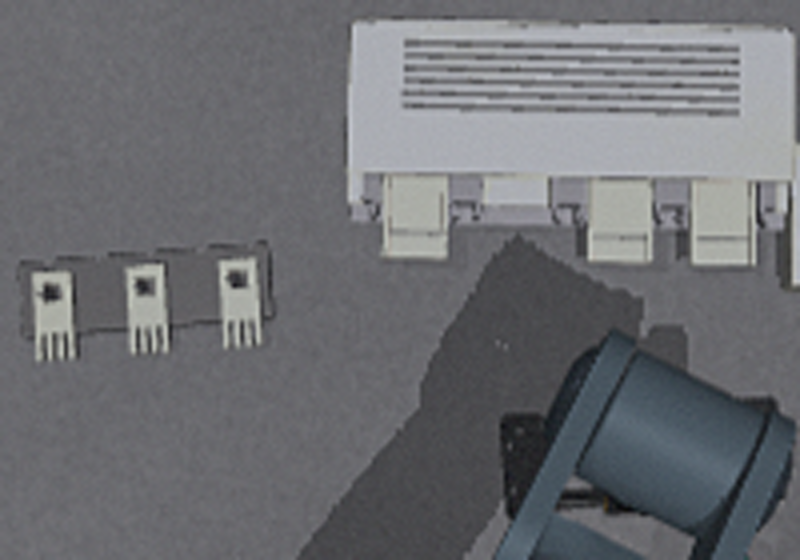

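View pics/c33.png

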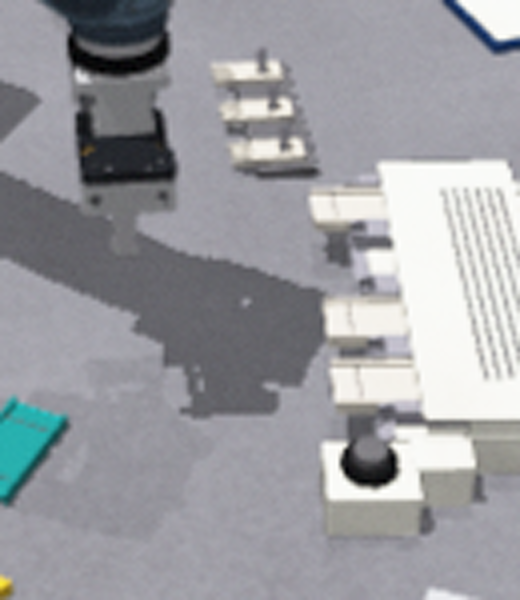

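Run:
```python
from h import *
np.set_printoptions(precision=4,suppress=True)
b=cv2.imread("pics/t10.png"); g=b.mean(2)
for nm,cols,k in(("B",range(229,240),.12),("A",range(280,291),-.04),("C",range(305,316),-.12)):
    ys=[]
    for c in cols:
        col=g[150:176,c]; d=np.diff(col); j=d[2:-2].argmin()+2; a,bb,e=d[j-1:j+2]; ys.append(150+j+.5+.5*(a-e)/(a-2*bb+e))
    y=np.median(ys); print(nm,y,"end bottom edge x",px2w("top",[np.mean(cols),y],.040)[0],"expected",.622-.032*np.cos(.032)-.0+.032*k)
# button
m=(g[140:170,325:352]<70); ys,xs=np.nonzero(m); c=[xs.mean()+325,ys.mean()+140]; print("button px",c,px2w("top",c,.055),px2w("top",c,.064))
```

```text
B 158.71959459459458 end bottom edge x [0.5952 0.0518 0.04  ] expected 0.5938563826019463
A 159.76923076923077 end bottom edge x [ 0.5898 -0.1072  0.04  ] expected 0.5887363826019464
C 160.6863354037267 end bottom edge x [ 0.5858 -0.185   0.04  ] expected 0.5861763826019464
button px [np.float64(334.3414634146341), np.float64(155.85365853658536)] [[ 0.5972 -0.2581  0.055 ]] [[ 0.5954 -0.2561  0.064 ]]
```

View pics/t10.png

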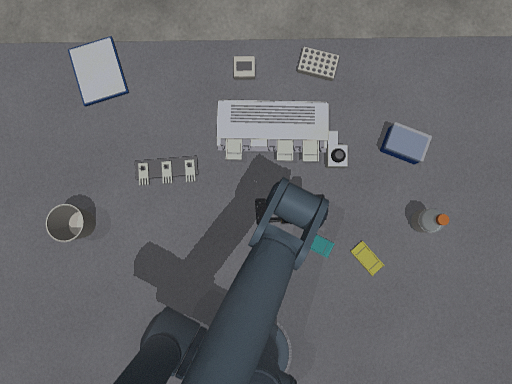

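All combs are flat on pins. A and B look home, but C may be about 1 mm short, so I'll nudge each tray end with closed fingers.

```bash
python3 go.py .560 -.1838 .12 -.032
```

```text
t 51.5 tcp [ 0.422  -0.0937  0.1293] yaw 0.065 down [ 0.0003  0.0018 -1.    ] F [0.3 1.1 0.2] w 0.0006
toolx [0.9979 0.065  0.0004] toolz [-0.065   0.9979  0.0018]
-> [ 0.56   -0.1838  0.12   -0.032 ] linear(mm, axes now) [131.8   9.1 -98.9] rotvec [-0.002  0.097  0.   ] | linear in target axes [140.8   9.3 -85.7] n>= 4
```

send_rows(moves=[{"linear":[33,0,-25],"delta_rot":[0,0,0],"hand":0},{"linear":[33,0,-25],"delta_rot":[0,0,0],"hand":0},{"linear":[33,0,-25],"delta_rot":[0,0,0],"hand":0},{"linear":[33,0,-24],"delta_rot":[0,0.097,0],"hand":0},{"linear":[0,20,0],"delta_rot":[0,0,0],"hand":0}])

```text
time_s: 52.0
tool_pos: [0.5658, -0.1863, 0.1121]
eef_rot: [0.708, -0.009, 0.014, -0.706]
ft_force: [0.9, 0.3, 0.1]
width: 0.0003
```

send_rows(moves=[{"linear":[0,20,0],"delta_rot":[0,0,0],"hand":0},{"linear":[0,0,0],"delta_rot":[0,0,0],"hand":0},{"linear":[0,0,0],"delta_rot":[0,0,0],"hand":0},{"linear":[0,0,0],"delta_rot":[0,0,0],"hand":0}])

```text
time_s: 52.4
tool_pos: [0.5609, -0.1843, 0.0902]
eef_rot: [-0.707, 0.011, -0.012, 0.707]
ft_force: [0.5, 0.7, -0.3]
width: 0.0006
```

```bash
python3 go.py .564 -.1838 .056 -.032
```

```text
t 52.4 tcp [ 0.5609 -0.1843  0.0902] yaw -0.032 down [ 0.0017  0.0008 -1.    ] F [ 0.5  0.7 -0.3] w 0.0006
toolx [ 0.9995 -0.0317  0.0016] toolz [0.0317 0.9995 0.0008]
-> [ 0.564  -0.1838  0.056  -0.032 ] linear(mm, axes now) [ 3.  34.2  0.5] rotvec [-0.001  0.     0.002] | linear in target axes [ 3.1 34.2  0.6] n>= 1
```

send_rows(moves=[{"linear":[0,20,0],"delta_rot":[0,0,0],"hand":0},{"linear":[0,14,0],"delta_rot":[0,0,0],"hand":0},{"linear":[6,0,0],"delta_rot":[0,0,0],"hand":0},{"linear":[6,0,0],"delta_rot":[0,0,0],"hand":0},{"linear":[0,0,0],"delta_rot":[0,0,0],"hand":0}])

```text
time_s: 52.9
tool_pos: [0.5737, -0.1857, 0.056]
eef_rot: [-0.707, 0.011, -0.012, 0.707]
ft_force: [-0.1, -0.0, -0.3]
width: 0.0002
```

send_rows(moves=[{"linear":[2,0,0],"delta_rot":[0,0,0],"hand":0},{"linear":[2,0,0],"delta_rot":[0,0,0],"hand":0}])

```text
time_s: 53.1
tool_pos: [0.5743, -0.1853, 0.055]
eef_rot: [-0.706, 0.013, -0.009, 0.708]
ft_force: [-11.2, -0.7, 6.2]
width: 0.0
```

send_rows(moves=[{"linear":[2,0,0],"delta_rot":[0,0,0],"hand":0},{"linear":[1,0,0],"delta_rot":[0,0,0],"hand":0}])

```text
time_s: 53.3
tool_pos: [0.5744, -0.1852, 0.0541]
eef_rot: [-0.706, 0.016, -0.006, 0.708]
ft_force: [-18.9, -1.7, 10.2]
width: 0.0005
```

send_rows(moves=[{"linear":[-10,0,0],"delta_rot":[0,0,0],"hand":0},{"linear":[-9,0,0],"delta_rot":[0,0,0],"hand":0},{"linear":[0,0,40],"delta_rot":[0,0,0],"hand":0},{"linear":[0,0,40],"delta_rot":[0,0,0],"hand":0},{"linear":[0,0,0],"delta_rot":[0,0,0],"hand":0}])

```text
time_s: 53.8
tool_pos: [0.5622, -0.1014, 0.0549]
eef_rot: [-0.706, 0.01, -0.01, 0.708]
ft_force: [-0.1, -1.1, 0.6]
width: 0.0003
```

send_rows(moves=[{"linear":[6,0,0],"delta_rot":[0,0,0],"hand":0},{"linear":[4,0,0],"delta_rot":[0,0,0],"hand":0},{"linear":[0,0,0],"delta_rot":[0,0,0],"hand":0}])

```text
time_s: 54.1
tool_pos: [0.5737, -0.1065, 0.0553]
eef_rot: [-0.707, 0.012, -0.013, 0.707]
ft_force: [0.1, 0.2, 0.6]
width: 0.0005
```

```bash
python3 go.py .577 -.1048 .056 -.032
```

```text
t 54.1 tcp [ 0.5737 -0.1065  0.0553] yaw -0.034 down [ 0.0012  0.0012 -1.    ] F [0.1 0.2 0.6] w 0.0005
toolx [ 0.9994 -0.0343  0.0012] toolz [0.0343 0.9994 0.0012]
-> [ 0.577  -0.1048  0.056  -0.032 ] linear(mm, axes now) [ 3.2 -0.7  1.8] rotvec [-0.001 -0.002  0.001] | linear in target axes [ 3.2 -0.7  1.8] n>= 1
```

send_rows(moves=[{"linear":[2,0,0],"delta_rot":[0,0,0],"hand":0},{"linear":[1,0,0],"delta_rot":[0,0,0],"hand":0},{"linear":[0,0,0],"delta_rot":[0,0,0],"hand":0}])

```text
time_s: 54.4
tool_pos: [0.5758, -0.1057, 0.0549]
eef_rot: [-0.706, 0.012, -0.012, 0.708]
ft_force: [0.7, 0.0, -0.9]
width: 0.0005
```

send_rows(moves=[{"linear":[2,0,0],"delta_rot":[0,0,0],"hand":0},{"linear":[2,0,0],"delta_rot":[0,0,0],"hand":0}])

```text
time_s: 54.6
tool_pos: [0.5771, -0.1054, 0.0543]
eef_rot: [-0.706, 0.014, -0.009, 0.708]
ft_force: [-12.7, -1.9, 6.2]
width: 0.0006
```

send_rows(moves=[{"linear":[2,0,0],"delta_rot":[0,0,0],"hand":0}])

```text
time_s: 54.7
tool_pos: [0.5772, -0.1054, 0.0538]
eef_rot: [-0.706, 0.016, -0.007, 0.708]
ft_force: [-19.2, -3.2, 10.2]
width: -0.0
```

send_rows(moves=[{"linear":[-10,0,0],"delta_rot":[0,0,0],"hand":0},{"linear":[-6,0,40],"delta_rot":[0,0,0],"hand":0},{"linear":[0,0,40],"delta_rot":[0,0,0],"hand":0},{"linear":[0,0,40],"delta_rot":[0,0,0],"hand":0},{"linear":[0,0,38],"delta_rot":[0,0,0],"hand":0}])

```text
time_s: 55.2
tool_pos: [0.571, 0.0545, 0.0555]
eef_rot: [-0.706, 0.011, -0.012, 0.708]
ft_force: [0.4, -0.2, 0.1]
width: 0.0003
```

send_rows(moves=[{"linear":[0,0,0],"delta_rot":[0,0,0],"hand":0},{"linear":[0,0,0],"delta_rot":[0,0,0],"hand":0}])

```text
time_s: 55.4
tool_pos: [0.571, 0.0534, 0.0553]
eef_rot: [-0.706, 0.011, -0.011, 0.708]
ft_force: [-0.0, -0.4, 0.2]
width: 0.0004
```

```bash
python3 go.py .578 .0548 .056 -.032
```

```text
t 55.4 tcp [0.571  0.0534 0.0553] yaw -0.031 down [ 0.0006  0.0015 -1.    ] F [-0.  -0.4  0.2] w 0.0004
toolx [ 0.9995 -0.0315  0.0006] toolz [0.0315 0.9995 0.0015]
-> [ 0.578   0.0548  0.056  -0.032 ] linear(mm, axes now) [ 6.9 -0.7  1.7] rotvec [-0.002  0.001  0.001] | linear in target axes [ 6.9 -0.7  1.7] n>= 1
```

send_rows(moves=[{"linear":[5,0,0],"delta_rot":[0,0,0],"hand":0},{"linear":[3,0,0],"delta_rot":[0,0,0],"hand":0},{"linear":[2,0,0],"delta_rot":[0,0,0],"hand":0}])

```text
time_s: 55.7
tool_pos: [0.5816, 0.0515, 0.0553]
eef_rot: [-0.706, 0.012, -0.012, 0.708]
ft_force: [-0.1, 0.4, 0.0]
width: 0.0005
```

send_rows(moves=[{"linear":[2,0,0],"delta_rot":[0,0,0],"hand":0},{"linear":[2,0,0],"delta_rot":[0,0,0],"hand":0}])

```text
time_s: 55.9
tool_pos: [0.5824, 0.0517, 0.0544]
eef_rot: [-0.707, 0.015, -0.009, 0.707]
ft_force: [-12.1, -1.5, 6.4]
width: 0.0001
```

send_rows(moves=[{"linear":[2,0,0],"delta_rot":[0,0,0],"hand":0}])

```text
time_s: 56.0
tool_pos: [0.5824, 0.0517, 0.0538]
eef_rot: [-0.707, 0.016, -0.007, 0.707]
ft_force: [-16.6, -3.0, 8.1]
width: 0.0004
```

send_rows(moves=[{"linear":[-10,0,0],"delta_rot":[0,0,0],"hand":0},{"linear":[-10,-40,0],"delta_rot":[0,0,0],"hand":0},{"linear":[0,-40,-20],"delta_rot":[0,0,0],"hand":0},{"linear":[0,0,-45],"delta_rot":[0,0,0],"hand":0},{"linear":[0,0,-45],"delta_rot":[0,0,0],"hand":0}])

```text
time_s: 56.5
tool_pos: [0.5645, -0.0582, 0.1373]
eef_rot: [-0.707, 0.009, -0.013, 0.707]
ft_force: [1.1, 0.3, -1.5]
width: 0.0001
```

send_rows(moves=[{"linear":[6,0,-45],"delta_rot":[0,0,0],"hand":0},{"linear":[6,0,-45],"delta_rot":[0,0,0],"hand":0},{"linear":[6,0,-45],"delta_rot":[0,0,0],"hand":0},{"linear":[6,0,-45],"delta_rot":[0,0,0],"hand":0},{"linear":[0,0,-20],"delta_rot":[0,0,0],"hand":0}])

```text
time_s: 57.0
tool_pos: [0.5809, -0.2616, 0.135]
eef_rot: [-0.707, 0.012, -0.013, 0.707]
ft_force: [0.1, 1.5, -0.1]
width: 0.0003
```

send_rows(moves=[{"linear":[0,0,0],"delta_rot":[0,0,0],"hand":0},{"linear":[0,0,0],"delta_rot":[0,0,0],"hand":0},{"linear":[0,0,0],"delta_rot":[0,0,0],"hand":0}])

```text
time_s: 57.3
tool_pos: [0.5807, -0.256, 0.1345]
eef_rot: [-0.706, 0.011, -0.011, 0.708]
ft_force: [-0.3, 0.0, 0.2]
width: 0.0007
```

```bash
python3 -c "
from h import *
print(px2w('top',[[338.4,155.2]],.062))"; python3 go.py .600 -.270 .095 -.032
```

```text
[[ 0.5976948  -0.26904508  0.062     ]]
t 57.3 tcp [ 0.5807 -0.256   0.1345] yaw -0.032 down [-0.0004  0.0024 -1.    ] F [-0.3  0.   0.2] w 0.0007
toolx [ 0.9995 -0.0316 -0.0005] toolz [0.0316 0.9995 0.0024]
-> [ 0.6   -0.27   0.095 -0.032] linear(mm, axes now) [ 19.8  39.4 -13.5] rotvec [-0.002  0.    -0.   ] | linear in target axes [ 19.8  39.5 -13.4] n>= 1
```

send_rows(moves=[{"linear":[19,0,-13.5],"delta_rot":[0,0,0],"hand":0},{"linear":[0,20,0],"delta_rot":[0,0,0],"hand":0},{"linear":[0,16,0],"delta_rot":[0,0,0],"hand":0},{"linear":[0,0,0],"delta_rot":[0,0,0],"hand":0},{"linear":[0,0,0],"delta_rot":[0,0,0],"hand":0}])

```text
time_s: 57.8
tool_pos: [0.5988, -0.2706, 0.098]
eef_rot: [-0.706, 0.012, -0.011, 0.708]
ft_force: [-0.3, -0.0, 0.4]
width: 0.0004
```

```bash
python3 go.py .600 -.270 .078 -.032
python3 - <<'E'
from h import *
a=env.capture("side")
cv2.imwrite("pics/c34.png",cv2.resize(a[200:280,270:370],None,fx=6,fy=6,interpolation=cv2.INTER_CUBIC))
E
```

```text
t 57.8 tcp [ 0.5988 -0.2706  0.098 ] yaw -0.032 down [-0.0014  0.0027 -1.    ] F [-0.3 -0.   0.4] w 0.0004
toolx [ 0.9995 -0.0321 -0.0015] toolz [0.0321 0.9995 0.0026]
-> [ 0.6   -0.27   0.078 -0.032] linear(mm, axes now) [ 1.2 20.   0.6] rotvec [-0.003 -0.    -0.001] | linear in target axes [ 1.1 20.   0.7] n>= 1
```

View pics/c34.png

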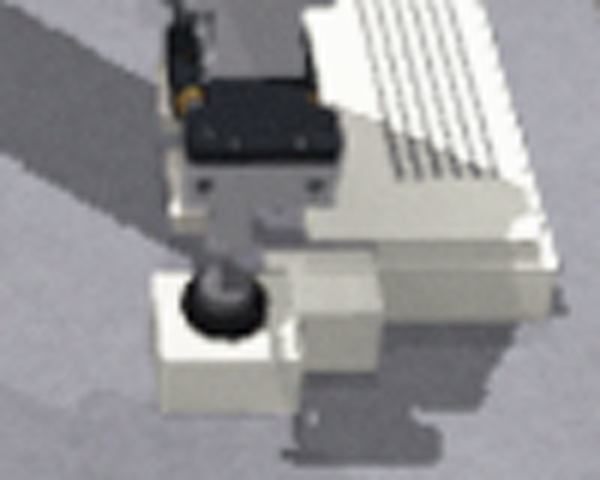

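send_rows(moves=[{"linear":[1,10,0],"delta_rot":[0,0,0],"hand":0},{"linear":[0,6,0],"delta_rot":[0,0,0],"hand":0},{"linear":[0,2,0],"delta_rot":[0,0,0],"hand":0}])

```text
time_s: 58.15
tool_pos: [0.5997, -0.2714, 0.0796]
eef_rot: [-0.706, 0.012, -0.011, 0.708]
ft_force: [-1.1, 0.6, -0.5]
width: 0.0007
```

send_rows(moves=[{"linear":[0,2,0],"delta_rot":[0,0,0],"hand":0},{"linear":[0,2,0],"delta_rot":[0,0,0],"hand":0}])

```text
time_s: 58.35
tool_pos: [0.6003, -0.2719, 0.0766]
eef_rot: [-0.706, 0.012, -0.012, 0.708]
ft_force: [0.5, 0.1, 1.0]
width: 0.0008
```

send_rows(moves=[{"linear":[0,2,0],"delta_rot":[0,0,0],"hand":0},{"linear":[0,2,0],"delta_rot":[0,0,0],"hand":0}])

```text
time_s: 58.55
tool_pos: [0.6004, -0.2719, 0.0731]
eef_rot: [-0.706, 0.012, -0.012, 0.708]
ft_force: [-1.4, -0.2, 3.3]
width: 0.0009
```

send_rows(moves=[{"linear":[0,2,0],"delta_rot":[0,0,0],"hand":0},{"linear":[0,2,0],"delta_rot":[0,0,0],"hand":0}])

```text
time_s: 58.75
tool_pos: [0.6005, -0.272, 0.07]
eef_rot: [-0.706, 0.012, -0.012, 0.708]
ft_force: [-6.5, 4.1, 16.3]
width: 0.0005
```

send_rows(moves=[{"linear":[0,1.5,0],"delta_rot":[0,0,0],"hand":0},{"linear":[0,1.5,0],"delta_rot":[0,0,0],"hand":0}])

```text
time_s: 58.95
tool_pos: [0.6007, -0.2721, 0.0697]
eef_rot: [-0.706, 0.012, -0.011, 0.708]
ft_force: [-11.9, 6.5, 28.3]
width: 0.0006
```

The button bottomed out: 3 N at z = 73 mm, then a hard stop at 70 mm. Letting go and retreating.

send_rows(moves=[{"linear":[0,-15,0],"delta_rot":[0,0,0],"hand":0},{"linear":[0,-40,0],"delta_rot":[0,0,0],"hand":0},{"linear":[0,-40,0],"delta_rot":[0,0,0],"hand":0},{"linear":[-45,0,0],"delta_rot":[0,0,0],"hand":0},{"linear":[-45,0,0],"delta_rot":[0,0,0],"hand":0}])

```text
time_s: 59.45
tool_pos: [0.5107, -0.2696, 0.1624]
eef_rot: [0.707, -0.01, 0.012, -0.707]
ft_force: [0.1, -0.0, -0.0]
width: 0.0004
```

send_rows(moves=[{"linear":[-45,0,0],"delta_rot":[0,0,0],"hand":0},{"linear":[-45,0,0],"delta_rot":[0,0,0],"hand":0},{"linear":[0,0,0],"delta_rot":[0,0,0],"hand":0},{"linear":[0,0,0],"delta_rot":[0,0,0],"hand":0}])

```text
time_s: 59.85
tool_pos: [0.4201, -0.2661, 0.1607]
eef_rot: [-0.707, 0.012, -0.012, 0.707]
ft_force: [0.9, 0.2, 0.4]
width: 0.0005
```

Run:
```python
from h import *
from go import show
show()
a=env.capture("side"); b=env.capture("top")
cv2.imwrite("pics/t11.png",b);cv2.imwrite("pics/s15.png",a)
u=lambda i,k:cv2.resize(i,None,fx=k,fy=k,interpolation=cv2.INTER_CUBIC)
cv2.imwrite("pics/c35.png",u(b[90:240,130:370],3.3));cv2.imwrite("pics/c36.png",u(a[135:285,215:355],4))
g=b.mean(2)
for nm,cols,k in(("B",range(229,240),.12),("A",range(280,291),-.04),("C",range(305,316),-.12)):
    ys=[]
    for c in cols:
        col=g[150:176,c]; d=np.diff(col); j=d[2:-2].argmin()+2; p,q,e=d[j-1:j+2]; ys.append(150+j+.5+.5*(p-e)/(p-2*q+e))
    y=np.median(ys); print(nm,px2w("top",[np.mean(cols),y],.040)[0])
```

```text
t 59.85 tcp [ 0.4201 -0.2661  0.1607] yaw -0.034 down [ 0.0009  0.0012 -1.    ] F [0.9 0.2 0.4] w 0.0005
B [0.5937 0.0518 0.04  ]
A [ 0.5884 -0.1072  0.04  ]
C [ 0.6083 -0.1856  0.04  ]
```

View pics/c35.png

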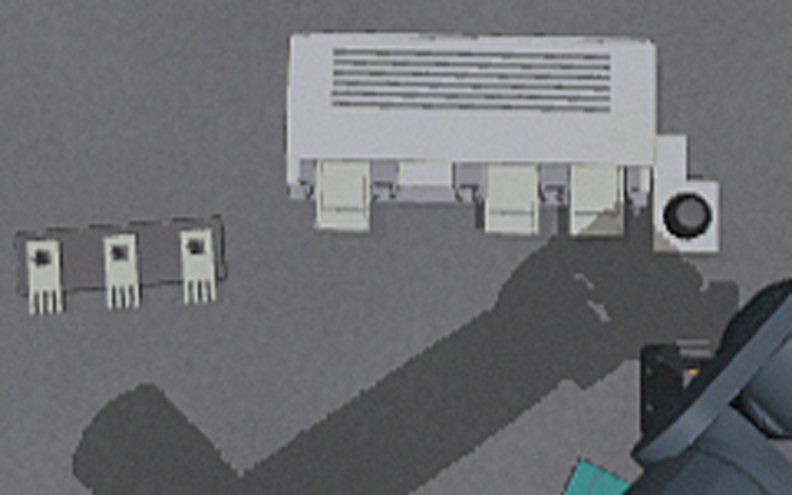

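View pics/c36.png

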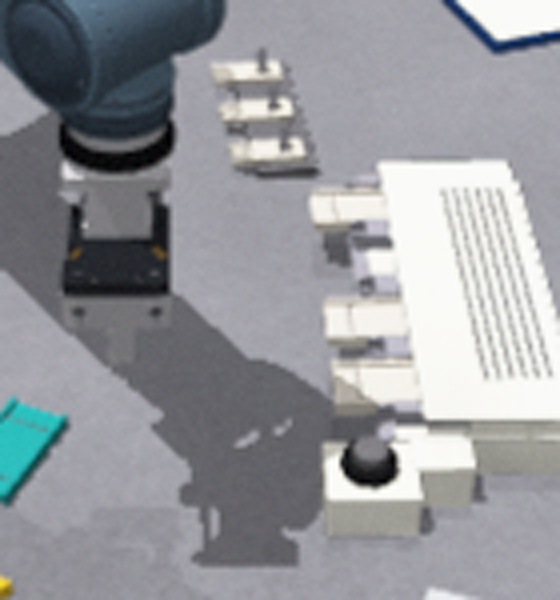

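Everything is in place, with the trays home, the combs flat and the button back up. The odd C reading comes from the shadow edge crossing it. In the crop its end is level with A's, at (597,236) against (513,233).

```bash
python3 -c "
from workcell import env
print(env.sign_off())"
```

```text
the job is handed in; nothing more can be done
None
```

The kit is drying. The three white trays that were present are fully home in slots 1, 3 and 4, and the three combs lie flat on pins 1 to 3. I then pressed the start button to its stop, let it go, and handed the job in at about 60 s. I left the look-alikes, tip box, bottle and tub alone.

- **Tray in slot 1:** it jammed at the mouth of the slot on the first try. I backed off, corrected height and side position, and it went in freely.
- **Tray in slot 4:** it reached the stop, but after I let go it was about 31 mm back out and tipped, probably from the random knock. My first push to re-seat it wedged at about 34 N, so I regripped it, levelled it and pushed it home.
- **Checks before the button:** I pushed each tray end with closed fingers. All three stopped dead, with contact points matching the slot geometry to within about 1 mm. The button travelled its full way with about 28 N at the stop.
- **Last pictures:** they show the trays home, the combs on the pins and the button back up. The automatic edge reading for the slot 4 tray disagreed (0.608 m instead of 0.586 m) because a shadow edge crossed it. In the picture its end is in line with the tray in slot 3.

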